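Feed the hooded parts tumbler with a loading boat and lock its shutter

TASK

Get the bench tumbler ready to run: put all the long hex nuts on the bench into the loading boat, slide the boat through the feed slot in the tumbler's cover plate and tip it nose-down inside so that every nut falls into the tub, without the boat ever touching the cover plate, then bring it out and lay it back on its rubber mat. Then take the shutter from its wooden stand and lower it into its channel over the slot, all the way home so that its lower edge holds the limit-switch lever down, and turn the lock collar all the way round to its locked mark, with its tongue over the shutter. Leave the cleaner bottle, the wax block, the scraper and the screwdriver where they are.

Things in the scene. Friction and masses are not known exactly. Their poses are not given: they have to be found in the camera images.
- machine: The tumbler: fixed grey box 230 x 230 mm, 220 high, clear roof, motor behind. Origin under its middle, z up, +x points into it from the cover plate (which closes its -x side), y runs along that plate. Place and yaw differ each time. Inside is one tub, 226 x 222 mm, its floor 20 mm above the bench: a nut anywhere in it is loaded.
- cover: The tumbler's upright front: aluminium cover plate 230 wide, 220 high, 4 mm thick, with the slot, two steel shutter channels, switch and collar bracket. Origin and axes as slot. The channels begin 40 mm either side of the slot's centre and stand out 14 mm (22 at their flared mouths). The boat must touch none of it.
- slot (a point): Centre of the feed slot, on the cover plate's outer face, 119 mm to the -x side of the machine's origin and 175 mm above the bench; axes as the machine's: x straight into the slot, y along the plate, z up. The slot is a level rectangle 68 mm wide (y) and 46 mm high.
- shutter_seat (a point): Where the shutter's origin comes when home: 5.5 mm outside the plate's face, 50 mm below the slot's centre; axes as the slot's (shutter fits either way round). The channel, entered from above, is 102 mm wide (y) and 11 deep (x, plate face to lips). Above the slot's centre stand: plate 45 mm, flared mouth of sides and lips 34, their straight part 15. Two ledges stop the shutter.
- switch (a joint): Limit-switch lever with roller at the foot of the shutter channel, between the ledges: 0 rad when free, grows as the roller is pushed down (stop 0.43). The shutter when home holds it down at about 0.32 by its own weight (2.5 N; the spring needs about 0.6 N at the roller). Pressed means above 0.25.
- roller (a point): Centre of the lever's 8 mm roller: when free 12 mm to the +y side of the slot's centre line and 41 mm below the slot's centre.
- collar (a joint): Lock collar on an upright pivot 7.5 mm outside the plate's face, 78 mm to the -y side of the slot. 0 rad open: tongue to the machine's +x over the roof, handle pin to -x. Turns anticlockwise from above to a stop at 1.57, the locked mark: tongue to +y, 3 mm above a home shutter's shoulder, pin to -y over a white line. Starts at 0 to 0.35, stays where left (friction 0.03 N m). Locked: above 1.42.
- collar_handle (a point): On the axis of the collar's handle, an upright round pin 14 mm in diameter, 38 mm from the pivot axis on the side away from the tongue. The point is 260 mm above the bench, 10 mm below the pin's top; the arm that carries the pin lies 26 mm below the point. Its x axis points from the pin to the pivot axis.
- boat: Steel loading boat, 0.13 kg, lying on its mat. Origin under its pan's middle, x to the nose, z up. Pan 110 x 50 mm, floor 3 mm thick, side walls 11 mm high and 2.5 thick, rear wall 20 high, nose open: nuts slide out when it is tipped nose-down (from about 35 degrees; 45 is sure). Stem 10 wide, 12 high, axis 13 mm above the underside, from x -55 to -190 mm. Loaded it is 27 mm high.
- boat_handle (a point): Grip point on the axis of the boat's wooden handle bar, 222 mm behind and 47 mm above the boat's origin. The bar, 14 mm thick along the boat's y (grip it there) and 22 deep, rises backwards at 45 degrees, direction (-0.707, 0, 0.707) of the boat's frame, from 48 mm before this point to 28 mm beyond. A foot 30 mm wide and 7 high under the stem's end (x -176 to -190) holds the boat level.
- boat_nose (a point): Middle of the open nose edge of the pan, 55 mm ahead of the boat's origin. Held by its handle, the loaded boat pulls its nose down with about 0.4 N m: grip it firmly and start, stop and tip it slowly, or it turns in the grip.
- mat: Fixed black rubber mat, 340 (x) x 90 mm, 3 mm thick; origin under its centre. The boat lies on it, length along the mat, and goes back there flat, pan and foot on the mat.
- shutter: Slot shutter, 0.25 kg, standing in its wooden stand: aluminium plate 5 mm thick (x), 92 wide (y), 97 high, with a black handle tab on top. Origin: middle of its lower edge, z up.
- shutter_handle (a point): Grip point in the shutter's handle tab, 130 mm above its lower edge. The tab is 8 mm thick (x) and 36 wide (y); it begins 33 mm below this point, at the plate's upper edge, and ends 17 mm above it.
- stand: Fixed wooden stand of the shutter, 60 x 130 mm, 38 high, with a groove along its y, 9 mm wide and 26 deep (groove floor 12 mm above the bench); origin under its centre.
- nut1: One of two to four alike long hex nuts of steel (None if absent): 20 mm across flats, 24 high, 35 g, standing on end on the bench at the start. Origin: middle of its lower end face, z along the bore; x is square to one pair of flats (and so are the directions 60 degrees apart).
- nut2: One of two to four alike long hex nuts of steel (None if absent): 20 mm across flats, 24 high, 35 g, standing on end on the bench at the start. Origin: middle of its lower end face, z along the bore; x is square to one pair of flats (and so are the directions 60 degrees apart).
- nut3: One of two to four alike long hex nuts of steel (None if absent): 20 mm across flats, 24 high, 35 g, standing on end on the bench at the start. Origin: middle of its lower end face, z along the bore; x is square to one pair of flats (and so are the directions 60 degrees apart).
- nut4: One of two to four alike long hex nuts of steel (None if absent): 20 mm across flats, 24 high, 35 g, standing on end on the bench at the start. Origin: middle of its lower end face, z along the bore; x is square to one pair of flats (and so are the directions 60 degrees apart).
- cleaner: Bystander: white cleaner bottle, 56 mm in diameter, 150 high. Leave alone.
- wax: Bystander: yellow wax block 50 x 85 x 28 mm. Leave alone.
- scraper: Bystander: clear plastic scraper 75 x 150 x 5 mm lying flat. Leave alone.
- driver: Bystander: screwdriver 200 mm long lying on the bench. Leave alone.
Things that resemble listed ones, but are neither listed nor needed, are in the scene too. There is more than one size of the shutter; the job needs the smallest.

How it is judged:
On the way, in this order (a step that is already met when the one before it is completed fails the run):
1. the boat's pan is through the slot and tipped nose-down inside (x of boat_nose in the frame of slot above 0.06 m and z of boat_nose in the frame of slot below -0.03 m and angle between boat's own z axis and vertical above 0.5 rad), for 0.1 s.
2. all nuts are in the tub and the shutter is home on the limit-switch lever (x of nut1 in the frame of machine between -0.112 and 0.112 m and y of nut1 in the frame of machine between -0.112 and 0.112 m and z of nut1 in the frame of machine between 0.01 and 0.12 m and x of nut2 in the frame of machine between -0.112 and 0.112 m and y of nut2 in the frame of machine between -0.112 and 0.112 m and z of nut2 in the frame of machine between 0.01 and 0.12 m and x of nut3 in the frame of machine between -0.112 and 0.112 m and y of nut3 in the frame of machine between -0.112 and 0.112 m and z of nut3 in the frame of machine between 0.01 and 0.12 m and x of nut4 in the frame of machine between -0.112 and 0.112 m and y of nut4 in the frame of machine between -0.112 and 0.112 m and z of nut4 in the frame of machine between 0.01 and 0.12 m and value of joint switch above 0.25 rad and distance between shutter and shutter_seat below 0.01 m and angle between shutter's own z axis and vertical below 0.1 rad), for 0.2 s.
3. the lock collar is turned to its locked mark (value of joint collar above 1.42 rad and value of joint switch above 0.25 rad and distance between shutter and shutter_seat below 0.01 m and angle between shutter's own z axis and vertical below 0.1 rad), for 0.2 s.
At the end, for the whole second after the job is handed in: Every nut lies in the tub; shutter home and upright (within 10 mm of its seat, lever above 0.25 rad); collar locked (above 1.42 rad); boat flat and at rest on its mat, length along it; bystanders moved under 40 mm; boat never touched the cover plate (over 1 N) (all of step 3 and x of nut1 in the frame of machine between -0.112 and 0.112 m and y of nut1 in the frame of machine between -0.112 and 0.112 m and z of nut1 in the frame of machine between 0.01 and 0.12 m and x of nut2 in the frame of machine between -0.112 and 0.112 m and y of nut2 in the frame of machine between -0.112 and 0.112 m and z of nut2 in the frame of machine between 0.01 and 0.12 m and x of nut3 in the frame of machine between -0.112 and 0.112 m and y of nut3 in the frame of machine between -0.112 and 0.112 m and z of nut3 in the frame of machine between 0.01 and 0.12 m and x of nut4 in the frame of machine between -0.112 and 0.112 m and y of nut4 in the frame of machine between -0.112 and 0.112 m and z of nut4 in the frame of machine between 0.01 and 0.12 m and linear speed of each of shutter, boat below 0.02 m/s and height (world z) of boat below 0.012 m and angle between boat's own z axis and vertical below 0.1 rad and x of boat in the frame of mat between -0.15 and 0.15 m and y of boat in the frame of mat between -0.045 and 0.045 m and x of boat_handle in the frame of mat between -0.2 and 0.2 m).
It fails at once if the boat touches the cover plate or its slot edges (over 1 N) (contact force between boat and cover above 1 N).
It fails at once if a bystander (bottle, wax, scraper, screwdriver) is moved by more than 40 mm (distance of any of cleaner, wax, driver, scraper from where it was at the start of the episode above 0.04 m).
Of nut1, nut2, nut3, nut4 only 2 to 4 are there at a start; the rules pass over those that are not, and their reading is None.
At some moment in a run one of nut1, nut2, nut3, nut4 may be knocked a few centimetres aside while the robot is not near it.
It also fails if it takes over 210 s, if anything falls off the work surface, if the arm or the gripper's body presses on something with over 40 N, if the wrist force passes 120 N, or if a joint passes its speed limit or range.

ROBOT

A 6-joint arm with a two-finger parallel gripper is mounted at the origin on the work surface. World frame = base frame: x ahead of the robot, y to its left, z up, the work surface at z = 0. Lengths are in m, angles in rad, forces in N, time in s.
With the tool pointing down it reaches from about 0.4 to 0.825 m from the base axis. Payload 7 kg.
Tool frame: the origin (TCP) lies on the centre line of the jaws, within the pads' length; the fingertips stand 22 mm ahead of it and the grasp point (between the pads) lies 3 mm ahead of it (arm.tcp_to_tips is the distance from the TCP to the fingertips, in m); z points along the fingers, y is the line along which they close (so a half turn about z gives the same grasp; the last joint's range is limited). The gripper opens to 88 mm and grips with 3 to 60 N. Pads are 19 mm wide; open, the fingers measure 130 mm over their backs; the gripper's body (78 mm by 193 mm) begins 47 mm behind the grasp point.
Start: joints at [1.407, 0.359, 0.012, 0, -1.224, -0.288], TCP at [0.295, 0.607, 0.249] pointing down, gripper open.
Joint ranges: [-3.07, 3.07], [-1.43, 2.12], [-1.02, 1.25], [-3.03, 1.67], [-3.05, -0], [-3.03, 3.03]. Speed limits (rad/s): [2.39, 2.39, 3.01, 3.14, 3.14, 3.14].

INTERFACE

Orientations are given as [roll, pitch, yaw] about the fixed x, y, z axes, in that order (R = Rz(yaw) Ry(pitch) Rx(roll)).
In Python, from station import arm gives the robot as it stands.
- The arm moves only by the tool jog_arm, never from a script. Its argument "targets" is a list of rows, each an object of numbers: "dx", "dy", "dz": the shift along the tool's x, y, z in mm; "rx", "ry", "rz": the turn, a rotation vector about the tool's x, y, z in rad; "gripper": the closure, from 0 (fully open) to 1 (shut). In form: [{"dx": .., "dy": .., "dz": .., "rx": .., "ry": .., "rz": .., "gripper": ..}, ...]. A call has exactly 8 rows; each row is the pose to reach, as a shift and turn from the pose commanded when the call began, along the tool's axes at that moment; what a row does not reach only later rows make up. A row lasts 1/12 s, in which the tool goes at most 41.7 mm and 7.16 degrees, less where a joint would pass 70% of its speed; a pose out of reach is approached as far as the arm can. A call with a gripper value outside its range is refused whole. The fingers move at their own pace and stop on an object; "force" is the grip in N (left out, the last holds). Time passes only in rows, so rows that repeat a pose let the fingers close, or fill a call up. It gives the time, the measured TCP pose, the force, the opening and the grip force at its end, in the units of the state.
- arm.get_state(): the state, without advancing time (a new reading comes with each control period).
- arm.grab_frame(name): name is "scene" or "top" or "wrist"; returns a dict with "frame" (400x640x3 uint8, red, green, blue), "z_map" (400x640 float32, m along the optical axis (not along the pixel's ray), 0 where there is no reading), "fx", "fy", "cx", "cy" (pixels), "view" (4x4, takes a point from world to camera coordinates). Camera axes: x right, y down, z forward; pixel columns grow to the right and rows downward; lengths in m; the calibration is good to about 2 mm. The wrist camera is an equidistant fisheye: a pixel r from the principal point sees the ray r / f radians off the axis. A picture is of the moment at which its call begins.
- arm.job_done(): hands the job in; it is judged then, once.
The state is a dict: "t": time; "q": joint angles; "qd": joint speeds; "joint_efforts": joint torques, N m; "eef_pos": TCP position; "ee_rot": TCP orientation; "force": force on the tool from outside, world axes, zero at the start; "moment": the same for the moment, N m; "width": finger opening in m; "gripper_force": force on a finger pad.
Only numpy, scipy, OpenCV 4.12 (cv2) and the standard library are available. Lean on these libraries where they do the work, as an engineer would, in place of code of your own. Each camera call takes 0.05 s, during which the arm holds its last target. There are 200 camera calls.

## Working session

There is one attempt and no reset: what is moved stays moved. The work goes in short steps, Python scripts to look and compute and a tool call to move; the robot and the scene stay as the last step left them, time stands still between calls to the robot, and variables do not carry over. Pictures are saved under pics/ and viewed, at most 19 in all, crops included, and the job is handed in when it is done.

Besides the shell and the picture viewer there is one more tool, called after ">>>" in YAML: its name, and indented under it one key for each argument. jog_arm: Moves the arm, as the interface text tells. Its arguments: {"type":"object","properties":{"targets":{"type":"array","items":{"type":"object","properties":{"dx":{"type":"number"},"dy":{"type":"number"},"dz":{"type":"number"},"rx":{"type":"number"},"ry":{"type":"number"},"rz":{"type":"number"},"gripper":{"type":"number"}}}},"force":{"type":"number"}},"required":["targets"]}

```bash
ls; mkdir -p pics
cat > h.py <<'E'
import numpy as np, cv2, json
from scipy.spatial.transform import Rotation as R
from station import arm
def grab(n):
    f=arm.grab_frame(n); np.savez(f'{n}.npz',**f); return f
def save(f,name,crop=None,s=1):
    im=f['frame'][:,:,::-1]
    if crop: x0,y0,x1,y1=crop; im=im[y0:y1,x0:x1]
    cv2.imwrite('pics/'+name,cv2.resize(im,None,fx=s,fy=s,interpolation=cv2.INTER_CUBIC))
def load(n): return dict(np.load(f'{n}.npz'))
def rays(f,u,v,fish=False):
    u=np.asarray(u,float);v=np.asarray(v,float)
    x=(u-f['cx'])/f['fx'];y=(v-f['cy'])/f['fy']
    if fish:
        r=np.hypot(x,y)+1e-12; d=np.stack([np.sin(r)*x/r,np.sin(r)*y/r,np.cos(r)],-1)
    else: d=np.stack([x,y,np.ones_like(x)],-1)
    V=f['view'];return -V[:3,:3].T@V[:3,3], d@V[:3,:3]
def plane(f,u,v,z,fish=False):
    c,d=rays(f,u,v,fish); return c+d*((z-c[2])/d[...,2])[...,None]
def cloud(f,fish=False):
    v,u=np.mgrid[:400,:640]; c,d=rays(f,u,v,fish)
    k=f['z_map']/(d@f['view'][2,:3]); return c+d*k[...,None]
def st():
    s=arm.get_state(); print('t',round(s['t'],2),'p',np.round(s['eef_pos'],4),'rpy',np.round(s['ee_rot'],4),'F',np.round(s['force'],1),'M',np.round(s['moment'],2),'w',round(s['width'],4),'gf',round(s['gripper_force'],1),'q',np.round(s['q'],2)); return s
def Rt(rpy): return R.from_euler('xyz',rpy)
def go(p,rpy,cur=None):
    "delta in tool mm / rotvec from the current pose (measured or cur) to target"
    s=arm.get_state(); p0,r0=(s['eef_pos'],s['ee_rot']) if cur is None else cur
    a=Rt(r0); d=a.inv().apply(np.array(p)-p0)*1000; w=(a.inv()*Rt(rpy)).as_rotvec()
    print('dxyz',np.round(d,1),'rot',np.round(w,4)); return d,w
E
python3 - <<'E'
from h import *
s=st()
for n in ('scene','top','wrist'):
    f=grab(n); save(f,n+'0.png'); print(n,f['fx'],f['fy'],f['cx'],f['cy'],np.round(f['view'],3).tolist(),(f['z_map']>0).mean())
E
```

```text
pics
t 0.0 p [0.2945 0.6069 0.2476] rpy [ 3.140e+00 -1.000e-04 -4.519e-01] F [ 0.6  1.  -0.2] M [ 0.02 -0.03 -0.01] w 0.0876 gf 0.0 q [ 1.41  0.36  0.01 -0.   -1.22 -0.29]
scene 465.9933714333882 465.9933714333882 315.8144050592748 198.05258357594832 [[-0.5, 0.866, 0.007, 0.369], [0.59, 0.347, -0.729, -0.178], [-0.634, -0.36, -0.685, 1.545], [0.0, 0.0, 0.0, 1.0]] 0.99603125
top 487.8635292768214 487.8635292768214 315.02186131994677 197.77991743248344 [[-0.018, -1.0, -0.014, -0.081], [-0.994, 0.019, -0.111, 0.572], [0.111, 0.012, -0.994, 1.69], [0.0, 0.0, 0.0, 1.0]] 0.99582421875
wrist 309.70691628693146 309.70691628693146 319.70710770568087 199.95346843166485 [[-0.438, -0.899, 0.002, 0.674], [-0.871, 0.425, 0.245, -0.032], [-0.221, 0.106, -0.969, 0.39], [0.0, 0.0, 0.0, 1.0]] 0.93600390625
```

```bash
python3 -c "
import cv2
a=cv2.imread('pics/top0.png');print(a.shape)"
```

```text
(400, 640, 3)
```

View pics/top0.png

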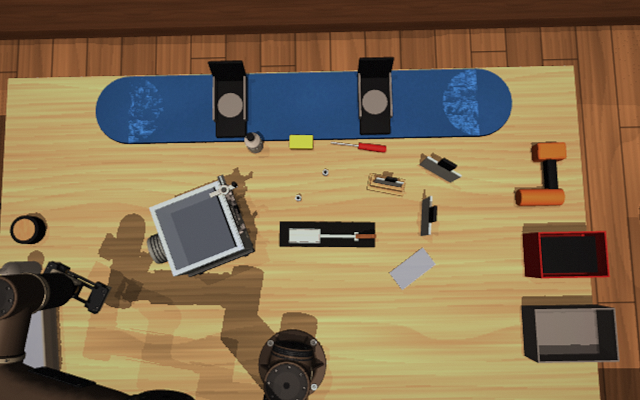

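View pics/scene0.png

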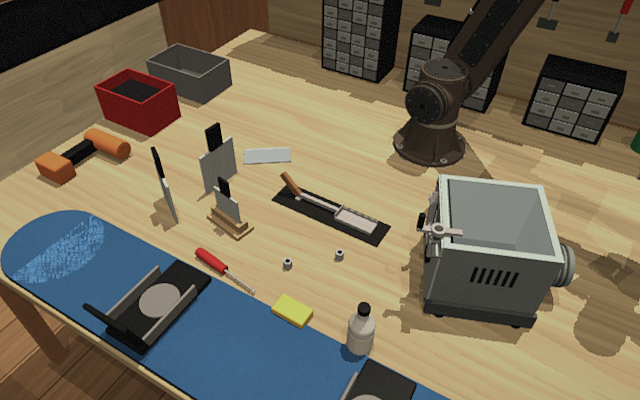

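The top view shows the machine at (200,225), with its cover facing image right. The boat is on its mat at (328,235), two nuts are at (325,172) and (298,198), and the smallest shutter is in its stand at (386,182). Next I'll measure these from the depth maps.

Run:
```python
from h import *
f=load('top'); P=cloud(f); im=f['frame']; hsv=cv2.cvtColor(im,cv2.COLOR_RGB2HSV)
def box(name,m):
    q=P[m][:,:2].astype(np.float32); r=cv2.minAreaRect(q*1000); print(name,m.sum(),np.round(P[m].mean(0),4),'rect',np.round(r[0],1),np.round(r[1],1),round(r[2],1))
def reg(x0,y0,x1,y1):
    m=np.zeros((400,640),bool); m[y0:y1,x0:x1]=1; return m
for n,(u,v) in dict(n1=(325,172),n2=(298,198)).items():
    m=reg(u-8,v-8,u+9,v+9)&(P[...,2]>0.012); box(n,m)
m=reg(275,215,380,255)&(hsv[...,2]<60)&(P[...,2]<.02); box('mat',m)
m=reg(285,222,325,250)&(hsv[...,2]>90); box('pan',m)
m=reg(320,225,380,245)&(hsv[...,1]>120)&(hsv[...,0]<20)&(P[...,2]>.02); box('handle',m)
m=reg(360,165,412,200)&(P[...,2]>.03)&(P[...,2]<.05); box('stand',m)
m=reg(360,165,412,200)&(P[...,2]>.075); box('shutter',m);print(P[m][:,2].max())
m=reg(140,170,262,285)&(P[...,2]>.20)&(P[...,2]<.235); box('machtop',m)
m=reg(140,160,270,285)&(P[...,2]>.24); box('collar',m)
# all small blobs 15..40 mm high on bench
m=((P[...,2]>.012)&(P[...,2]<.05)).astype(np.uint8)
n,l,s,c=cv2.connectedComponentsWithStats(m)
for i in range(1,n):
    if 8<s[i,4]<400: print(s[i],np.round(P[l==i].mean(0),3))
save(f,'topc.png',(130,130,450,260),2.5)
```

```text
n1 32 [ 0.6555 -0.1289  0.0774] rect [ 529.6 -125.7] [ 25.  300.2] 89.6
n2 32 [ 0.5677 -0.0343  0.0771] rect [483.7 -73.8] [221.2  19. ] 25.1
mat 1560 [ 0.4454 -0.1424  0.0033] rect [ 443.5 -130.9] [335.8  86.2] 88.8
pan 583 [ 0.4299 -0.0525  0.0182] rect [426.  -53.4] [138.6  80.5] 84.2
handle 82 [ 0.4329 -0.2632  0.0748] rect [ 417.3 -202.3] [ 27.9 193.6] 14.5
stand 178 [ 0.6119 -0.3429  0.039 ] rect [ 616.5 -346.2] [118.   33.2] 78.4
shutter 131 [ 0.6035 -0.3323  0.2066] rect [ 521.7 -228.7] [ 73.1 360.3] 39.2
1.7418067114508664
machtop 5608 [0.4645 0.2767 0.2204] rect [479.6 258.8] [246.3 287.3] 20.6
collar 107 [ 0.461  -0.0017  1.1581] rect [501.1  40.8] [384.5  68.8] 61.7
[352 135   8   3  11] [ 0.793 -0.242  0.016]
[331 141  17   4  28] [ 0.77  -0.182  0.017]
[349 143  38   9 204] [ 0.752 -0.296  0.022]
[251 144  13   9  31] [0.749 0.109 0.035]
[533 144  29  46 329] [ 0.662 -0.903  0.038]
[421 162  33  20 104] [ 0.655 -0.523  0.031]
[323 169   6   7  30] [ 0.664 -0.13   0.024]
[368 174  38  21 326] [ 0.61  -0.341  0.029]
[379 175   7   4  11] [ 0.643 -0.329  0.022]
[551 180  11  10  34] [ 0.6   -0.93   0.046]
[516 189  28  17 107] [ 0.547 -0.82   0.037]
[217 195  20  52  85] [0.499 0.223 0.021]
[296 195   6   6  31] [ 0.574 -0.032  0.023]
[421 199   4  37  77] [ 0.495 -0.468  0.031]
[545 203  17   2  24] [ 0.532 -0.916  0.046]
[239 213   7  13  20] [0.502 0.168 0.03 ]
[315 229  50  14 162] [ 0.436 -0.177  0.025]
[188 231  67  46 247] [0.359 0.225 0.04 ]
[523 233   9  44 202] [ 0.359 -0.822  0.031]
[577 233  15   3  25] [ 0.427 -1.027  0.032]
[ 29 261  13  13  85] [0.346 0.892 0.03 ]
[567 272  28   3  35] [ 0.29  -1.005  0.036]
[522 305  82  54 324] [ 0.124 -0.839  0.031]
[ 48 308  12  62 368] [0.1   0.817 0.032]
[259 369   9  14  47] [-0.031  0.099  0.016]
```

View pics/topc.png

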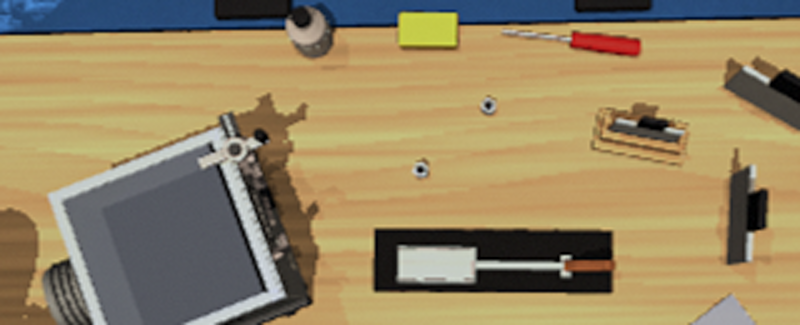

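Run:
```python
from h import *
go([.45,.25,.40],[np.pi,0,-.452])
go([.60,-.09,.36],[np.pi,0,-np.pi/2],([.45,.25,.40],[np.pi,0,-.452]))
```

```text
dxyz [ 295.7  253.5 -151.8] rot [ 0.0012 -0.0001  0.0001]
dxyz [283.4 240.3  40. ] rot [ 0.     -0.      1.1188]
```

>>> jog_arm:
  targets:
    - {"dz": -40}
    - {"dz": -80}
    - {"dz": -120}
    - {"dz": -150}
    - {"dx": 30,"dy": 26,"dz": -150}
    - {"dx": 60,"dy": 52,"dz": -150}
    - {"dx": 92,"dy": 78,"dz": -150}
    - {"dx": 120,"dy": 103,"dz": -150}

```text
invalid input at $.targets[0]: expected keys dx, dy, dz, rx, ry, rz, gripper
```

>>> jog_arm:
  targets:
    - {"dx": 30,"dy": 26}
    - {"dx": 60,"dy": 52}
    - {"dx": 90,"dy": 78}
    - {"dx": 120,"dy": 104}
    - {"dx": 150,"dy": 130}
    - {"dx": 180,"dy": 156}
    - {"dx": 210,"dy": 180}
    - {"dx": 240,"dy": 205}

```text
invalid input at $.targets[0]: expected keys dx, dy, dz, rx, ry, rz, gripper
```

>>> jog_arm:
  targets:
    - {"dx": 30,"dy": 26,"rz": 0.12}
    - {"dx": 60,"dy": 52,"dz": 10,"rz": 0.24}
    - {"dx": 90,"dy": 78,"dz": 20,"rz": 0.36}
    - {"dx": 120,"dy": 104,"dz": 30,"rz": 0.48}
    - {"dx": 150,"dy": 130,"dz": 40,"rz": 0.6}
    - {"dx": 180,"dy": 156,"dz": 40,"rz": 0.72}
    - {"dx": 210,"dy": 180,"dz": 40,"rz": 0.84}
    - {"dx": 219,"dy": 186,"dz": 40,"rz": 0.96}

```text
invalid input at $.targets[0]: expected keys dx, dy, dz, rx, ry, rz, gripper
```

>>> jog_arm:
  targets:
    - {"rz": 0.1}
    - {"rz": 0.16}
    - {"rz": 0.16}
    - {"rz": 0.16}
    - {"rz": 0.16}
    - {"rz": 0.16}
    - {"rz": 0.16}
    - {"rz": 0.16}

```text
invalid input at $.targets[0]: expected keys dx, dy, dz, rx, ry, rz, gripper
```

Run:
```python
from h import *
st(); f=grab('wrist'); save(f,'w1.png')
```

```text
t 0.15 p [0.2946 0.607  0.2478] rpy [ 3.1403e+00 -1.0000e-04 -4.5190e-01] F [ 0.5 -0.3  0.2] M [ 0.01 -0.01  0.03] w 0.0875 gf 0.0 q [ 1.41  0.36  0.01 -0.   -1.22 -0.29]
```

View pics/w1.png

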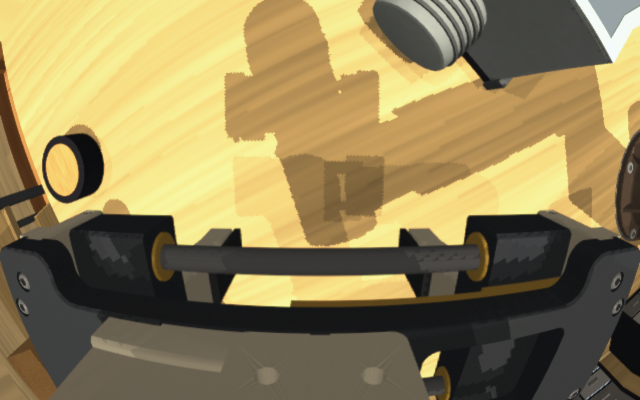

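The rows need every key, so the arm hasn't moved. The wrist view shows only the gripper and the motor side of the machine.

>>> jog_arm:
  targets:
    - {"dx": 0,"dy": 0,"dz": -40,"rx": 0,"ry": 0,"rz": 0,"gripper": 0}
    - {"dx": 0,"dy": 0,"dz": -80,"rx": 0,"ry": 0,"rz": 0,"gripper": 0}
    - {"dx": 0,"dy": 0,"dz": -120,"rx": 0,"ry": 0,"rz": 0,"gripper": 0}
    - {"dx": 0,"dy": 0,"dz": -150,"rx": 0,"ry": 0,"rz": 0,"gripper": 0}
    - {"dx": 30,"dy": 26,"dz": -150,"rx": 0,"ry": 0,"rz": 0,"gripper": 0}
    - {"dx": 60,"dy": 52,"dz": -150,"rx": 0,"ry": 0,"rz": 0,"gripper": 0}
    - {"dx": 90,"dy": 78,"dz": -150,"rx": 0,"ry": 0,"rz": 0,"gripper": 0}
    - {"dx": 120,"dy": 103,"dz": -150,"rx": 0,"ry": 0,"rz": 0,"gripper": 0}

```text
t: 0.87
eef_pos: [0.3578, 0.4605, 0.3985]
ee_rot: [3.142, 0.0, -0.451]
force: [2.0, 0.7, 0.7]
width: 0.088
gripper_force: 0.0
```

>>> jog_arm:
  targets:
    - {"dx": 30,"dy": 26,"dz": 0,"rx": 0,"ry": 0,"rz": 0,"gripper": 0}
    - {"dx": 60,"dy": 52,"dz": 0,"rx": 0,"ry": 0,"rz": 0,"gripper": 0}
    - {"dx": 90,"dy": 78,"dz": 0,"rx": 0,"ry": 0,"rz": 0,"gripper": 0}
    - {"dx": 120,"dy": 104,"dz": 0,"rx": 0,"ry": 0,"rz": 0,"gripper": 0}
    - {"dx": 150,"dy": 130,"dz": 0,"rx": 0,"ry": 0,"rz": 0,"gripper": 0}
    - {"dx": 180,"dy": 156,"dz": 0,"rx": 0,"ry": 0,"rz": 0,"gripper": 0}
    - {"dx": 210,"dy": 180,"dz": 0,"rx": 0,"ry": 0,"rz": 0,"gripper": 0}
    - {"dx": 240,"dy": 205,"dz": 0,"rx": 0,"ry": 0,"rz": 0,"gripper": 0}

```text
t: 1.53
eef_pos: [0.4843, 0.1711, 0.3988]
ee_rot: [-3.141, -0.0, -0.451]
force: [0.9, 0.6, -0.1]
width: 0.0876
gripper_force: 0.0
```

>>> jog_arm:
  targets:
    - {"dx": 30,"dy": 26,"dz": 0,"rx": 0,"ry": 0,"rz": 0.12,"gripper": 0}
    - {"dx": 60,"dy": 52,"dz": 10,"rx": 0,"ry": 0,"rz": 0.24,"gripper": 0}
    - {"dx": 90,"dy": 78,"dz": 20,"rx": 0,"ry": 0,"rz": 0.36,"gripper": 0}
    - {"dx": 120,"dy": 104,"dz": 30,"rx": 0,"ry": 0,"rz": 0.48,"gripper": 0}
    - {"dx": 150,"dy": 130,"dz": 40,"rx": 0,"ry": 0,"rz": 0.6,"gripper": 0}
    - {"dx": 180,"dy": 156,"dz": 40,"rx": 0,"ry": 0,"rz": 0.72,"gripper": 0}
    - {"dx": 210,"dy": 180,"dz": 40,"rx": 0,"ry": 0,"rz": 0.84,"gripper": 0}
    - {"dx": 219,"dy": 186,"dz": 40,"rx": 0,"ry": 0,"rz": 0.96,"gripper": 0}

```text
t: 2.2
eef_pos: [0.6009, -0.0942, 0.3574]
ee_rot: [3.14, -0.001, -1.421]
force: [0.1, 0.6, 0.5]
width: 0.0876
gripper_force: 0.0
```

>>> jog_arm:
  targets:
    - {"dx": 0,"dy": 0,"dz": 0,"rx": 0,"ry": 0,"rz": 0.1,"gripper": 0}
    - {"dx": 0,"dy": 0,"dz": 0,"rx": 0,"ry": 0,"rz": 0.16,"gripper": 0}
    - {"dx": 0,"dy": 0,"dz": 0,"rx": 0,"ry": 0,"rz": 0.16,"gripper": 0}
    - {"dx": 0,"dy": 0,"dz": 0,"rx": 0,"ry": 0,"rz": 0.16,"gripper": 0}
    - {"dx": 0,"dy": 0,"dz": 0,"rx": 0,"ry": 0,"rz": 0.16,"gripper": 0}
    - {"dx": 0,"dy": 0,"dz": 0,"rx": 0,"ry": 0,"rz": 0.16,"gripper": 0}
    - {"dx": 0,"dy": 0,"dz": 0,"rx": 0,"ry": 0,"rz": 0.16,"gripper": 0}
    - {"dx": 0,"dy": 0,"dz": 0,"rx": 0,"ry": 0,"rz": 0.16,"gripper": 0}

```text
t: 2.87
eef_pos: [0.5999, -0.0897, 0.3587]
ee_rot: [-3.141, 0.0, -1.571]
force: [0.5, 0.0, -0.6]
width: 0.0877
gripper_force: 0.0
```

Run:
```python
from h import *
st(); f=grab('wrist'); save(f,'w2.png')
```

```text
t 2.87 p [ 0.5999 -0.0897  0.3587] rpy [-3.1414  0.     -1.5707] F [ 0.5  0.  -0.6] M [ 0.13 -0.05 -0.01] w 0.0877 gf 0.0 q [ 0.17  0.2   0.04  0.   -1.41 -0.17]
```

View pics/w2.png

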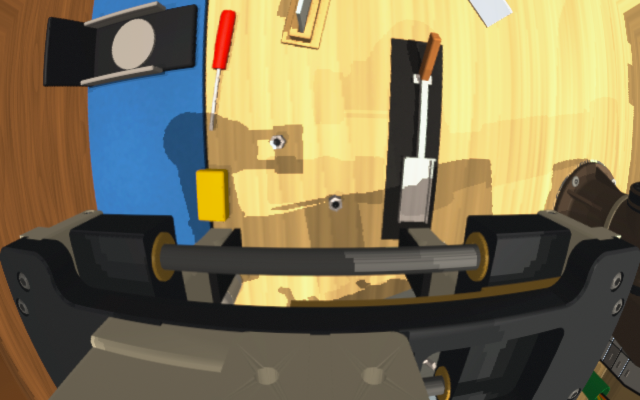

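The wrist view shows nuts at (277,142) and (335,203). The boat is on the mat with its pan at (417,190) and handle at (431,55), and the stand is at (305,20).

```bash
cat >> h.py <<'E'
def hexyaw(q):
    "circumradius-profile phase of hex: flat normal direction (mod 60deg) from boundary pts"
    c,_=cv2.minEnclosingCircle(q.astype(np.float32)); h=cv2.convexHull(q.astype(np.float32))[:,0]
    best=None
    for a in np.radians(np.arange(-30,30,1)):
        n=np.array([[np.cos(a+k*np.pi/3),np.sin(a+k*np.pi/3)] for k in range(3)]); w=np.ptp(h@n.T,axis=0)
        m=((h@n.T).max(0)+(h@n.T).min(0))/2
        if best is None or w.sum()<best[0]: best=(w.sum(),np.degrees(a),w,np.linalg.lstsq(n,m,rcond=None)[0])
    return best
def nuts(f,uvs,fish=True,zt=.024,r=14):
    P=cloud(f,fish)
    for u,v in uvs:
        m=np.zeros((400,640),bool); m[v-r:v+r+1,u-r:u+r+1]=1
        m&=abs(P[...,2]-zt)<.008
        vv,uu=np.nonzero(m); q=plane(f,uu,vv,zt,fish)[:,:2]*1000
        b=hexyaw(q); print('nut',(u,v),m.sum(),'med',np.round(np.median(P[m],0)*1000,1),'c',np.round(b[3],1),'flatnormal',b[1],'w',np.round(b[2],1))
E
python3 - <<'E'
from h import *
f=load('wrist'); nuts(f,[(277,142),(335,203)])
P=cloud(f,True); hsv=cv2.cvtColor(f['frame'],cv2.COLOR_RGB2HSV)
def reg(x0,y0,x1,y1):
    m=np.zeros((400,640),bool); m[y0:y1,x0:x1]=1; return m
def box(name,m,z=None):
    vv,uu=np.nonzero(m)
    q=(plane(f,uu,vv,z,True) if z else P[m])[:,:2]*1000
    r=cv2.minAreaRect(q.astype(np.float32)); print(name,m.sum(),np.round(P[m].mean(0)*1000,1),'rect',np.round(r[0],1),np.round(r[1],1),round(r[2],1))
m=reg(380,30,450,240)&(hsv[...,2]<50);box('mat',m,.003)
m=reg(395,150,440,230)&(hsv[...,2]>110)&(hsv[...,1]<60);box('pan',m,.014)
z=P[...,2]; print('pan z pct',np.round(np.percentile(z[m],[5,25,50,75,95])*1000,1))
m=reg(412,75,432,155)&(hsv[...,2]>110)&(hsv[...,1]<60)&(z<.04);box('stem',m)
m=reg(415,28,445,90)&(hsv[...,1]>100)&(z>.03)&(z<.12);box('handle',m)
E
```

```text
nut (277, 142) 157 med [ 665.3 -127.6   24.2] c [ 665.9 -127.7] flatnormal -23.0 w [20.9 21.9 20.4]
nut (335, 203) 145 med [576.1 -31.1  24.3] c [575.7 -30.6] flatnormal 14.999999999999998 w [20.  20.9 21.8]
mat 5728 [ 457.5 -151.9   12.6] rect [ 445.9 -128.6] [336.8  86.3] 88.3
pan 1900 [440.7 -53.    9.4] rect [441.2 -56.4] [121.2  54. ] 86.6
pan z pct [ 4.7  5.8  6.5  7.5 21.4]
stem 638 [ 437.5 -177.5   18.9] rect [ 432.5 -174.8] [ 33.3 128.1] 1.9
handle 494 [ 437.4 -265.9   55. ] rect [ 435.6 -265.1] [64.7 14.6] 88.7
```

Run:
```python
from h import *
Y=-np.pi/2
a=[.5757,-.0308,.032]; ra=[np.pi,0,Y+.26]
go(a,ra)
b=[.4413,-.085,.0395]; rb=[np.pi,0,Y-.028]   # nut at boat x about -30
up=[.5757,-.0308,.09]; go([.4413,-.085,.09],rb,(up,ra))
```

```text
dxyz [-58.9  24.3 326.7] rot [-2.000e-04  0.000e+00 -2.601e-01]
dxyz [ 17.8 143.8   0. ] rot [-0.    -0.     0.288]
```

>>> jog_arm:
  targets:
    - {"dx": -20,"dy": 8,"dz": 35,"rx": 0,"ry": 0,"rz": -0.1,"gripper": 0.3}
    - {"dx": -40,"dy": 16,"dz": 70,"rx": 0,"ry": 0,"rz": -0.2,"gripper": 0.4}
    - {"dx": -59,"dy": 24,"dz": 105,"rx": 0,"ry": 0,"rz": -0.26,"gripper": 0.4}
    - {"dx": -59,"dy": 24,"dz": 145,"rx": 0,"ry": 0,"rz": -0.26,"gripper": 0.4}
    - {"dx": -59,"dy": 24,"dz": 185,"rx": 0,"ry": 0,"rz": -0.26,"gripper": 0.4}
    - {"dx": -59,"dy": 24,"dz": 225,"rx": 0,"ry": 0,"rz": -0.26,"gripper": 0.4}
    - {"dx": -59,"dy": 24,"dz": 260,"rx": 0,"ry": 0,"rz": -0.26,"gripper": 0.4}
    - {"dx": -59,"dy": 24,"dz": 275,"rx": 0,"ry": 0,"rz": -0.26,"gripper": 0.4}

```text
t: 3.58
eef_pos: [0.5732, -0.0312, 0.0789]
ee_rot: [3.136, 0.001, -1.312]
force: [0.0, 0.4, 0.5]
width: 0.0527
gripper_force: 0.0
```

Run:
```python
from h import *
st(); f=grab('wrist'); save(f,'w3.png')
go([.5757,-.0308,.032],[np.pi,0,-np.pi/2+.26])
```

```text
t 3.58 p [ 0.5732 -0.0312  0.0789] rpy [ 3.1356e+00  7.0000e-04 -1.3119e+00] F [0.  0.4 0.5] M [ 0.04  0.11 -0.02] w 0.0527 gf 0.0 q [ 0.29  0.36 -0.42 -0.   -0.8  -0.03]
dxyz [ 0.3 -3.5 45.6] rot [ 0.0083  0.0009 -0.0013]
```

View pics/w3.png

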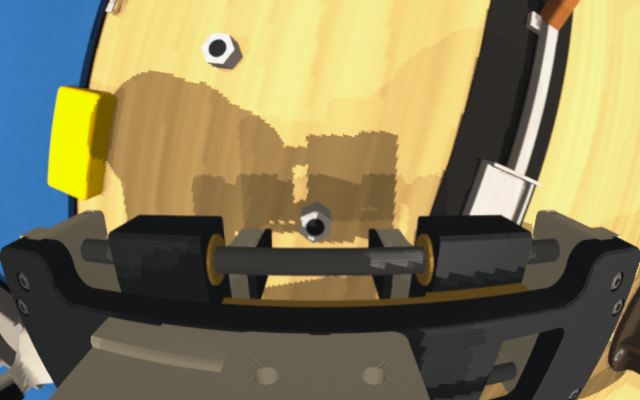

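The nut sits between the open jaws at (316,222), and the other nut is at (221,50). I'll lower, grip and lift.

>>> jog_arm:
  force: 15
  targets:
    - {"dx": 0,"dy": 0,"dz": 25,"rx": 0,"ry": 0,"rz": 0,"gripper": 0.4}
    - {"dx": 0,"dy": 0,"dz": 45,"rx": 0,"ry": 0,"rz": 0,"gripper": 0.4}
    - {"dx": 0,"dy": 0,"dz": 52,"rx": 0,"ry": 0,"rz": 0,"gripper": 0.4}
    - {"dx": 0,"dy": 0,"dz": 52,"rx": 0,"ry": 0,"rz": 0,"gripper": 0.4}
    - {"dx": 0,"dy": 0,"dz": 52,"rx": 0,"ry": 0,"rz": 0,"gripper": 0.85}
    - {"dx": 0,"dy": 0,"dz": 52,"rx": 0,"ry": 0,"rz": 0,"gripper": 0.85}
    - {"dx": 0,"dy": 0,"dz": 52,"rx": 0,"ry": 0,"rz": 0,"gripper": 0.85}
    - {"dx": 0,"dy": 0,"dz": 52,"rx": 0,"ry": 0,"rz": 0,"gripper": 0.85}

```text
t: 4.3
eef_pos: [0.5767, -0.0308, 0.0329]
ee_rot: [-3.139, -0.0, -1.312]
force: [0.0, -1.5, 0.7]
width: 0.0317
gripper_force: 0.0
```

>>> jog_arm:
  targets:
    - {"dx": 0,"dy": 0,"dz": 0,"rx": 0,"ry": 0,"rz": 0,"gripper": 0.85}
    - {"dx": 0,"dy": 0,"dz": -30,"rx": 0,"ry": 0,"rz": 0,"gripper": 0.85}
    - {"dx": 0,"dy": 0,"dz": -60,"rx": 0,"ry": 0,"rz": 0,"gripper": 0.85}
    - {"dx": 4,"dy": 40,"dz": -60,"rx": 0,"ry": 0,"rz": 0.1,"gripper": 0.85}
    - {"dx": 9,"dy": 75,"dz": -60,"rx": 0,"ry": 0,"rz": 0.2,"gripper": 0.85}
    - {"dx": 13,"dy": 110,"dz": -60,"rx": 0,"ry": 0,"rz": 0.288,"gripper": 0.85}
    - {"dx": 18,"dy": 144,"dz": -60,"rx": 0,"ry": 0,"rz": 0.288,"gripper": 0.85}
    - {"dx": 18,"dy": 144,"dz": -60,"rx": 0,"ry": 0,"rz": 0.288,"gripper": 0.85}

```text
t: 4.97
eef_pos: [0.4348, -0.087, 0.0913]
ee_rot: [3.138, 0.001, -1.603]
force: [-1.1, -0.5, -0.6]
width: 0.0128
gripper_force: 0.0
```

Run:
```python
from h import *
st(); f=grab('wrist'); save(f,'w4.png')
```

```text
t 4.97 p [ 0.4348 -0.087   0.0913] rpy [ 3.1383e+00  5.0000e-04 -1.6027e+00] F [-1.1 -0.5 -0.6] M [ 0.03  0.19 -0.01] w 0.0128 gf 0.0 q [ 0.25  0.15 -0.69 -0.   -0.73 -0.28]
```

View pics/w4.png

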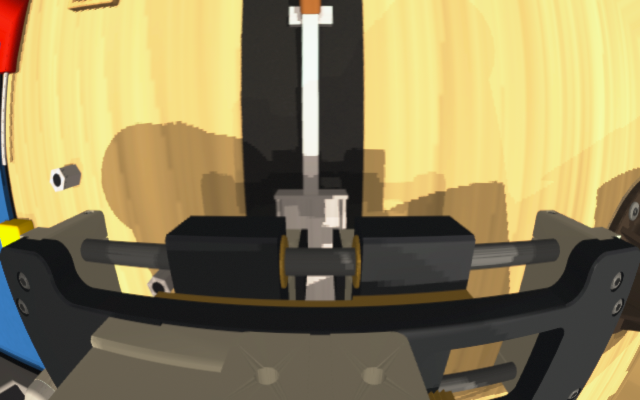

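The fingers closed too slowly and missed the nut, which still stands at (158,288). This view shows the boat well, with its stem at column 312 and rear wall at row 193, so I'll measure it now.

Run:
```python
from h import *
f=load('wrist'); P=cloud(f,True); z=P[...,2]; g=f['frame'].astype(int); hsv=cv2.cvtColor(f['frame'],cv2.COLOR_RGB2HSV)
m=np.zeros((400,640),bool); m[30:190,295:330]=1; m&=(abs(z-.022)<.004)&(hsv[...,1]<60)
p=P[m]*1000; print('stem',len(p)); k=np.polyfit(p[:,1],p[:,0],1); print('yaw',90-np.degrees(np.arctan(k[0])),'x at y=-55',np.polyval(k,-55),'at -277',np.polyval(k,-277),'ztop',np.median(p[:,2]),'ymax',p[:,1].max(), 'ymin',p[:,1].min(), 'w',np.std(p[:,0]-np.polyval(k,p[:,1]))*12**.5)
m=np.zeros((400,640),bool); m[185:215,275:350]=1; m&=(abs(z-.023)<.003)
p=P[m]*1000; print('rear wall',len(p),p.min(0),p.max(0),p.mean(0))
m=np.zeros((400,640),bool); m[0:30,285:335]=1; m&=(hsv[...,1]<60)&(z>.006)
p=P[m]*1000; print('foot',p.min(0),p.max(0))
print(go([.5757,-.0308,.09],[np.pi,0,-np.pi/2+.26]))
```

```text
stem 2431
yaw 88.12373588238741 x at y=-55 441.7053165880574 at -277 434.4328858345176 ztop 22.24251510423908 ymax -108.29225847877515 ymin -217.07451976821721 w 10.082517353885365
rear wall 494 [ 415.68368344 -111.52612749   20.22248849] [ 464.5027031  -101.25472309   25.63370436] [ 439.9355728  -105.01285088   22.64681025]
foot [ 421.03131807 -240.35466639    6.03581222] [ 451.10414094 -152.59119841  227.69100973]
dxyz [ -59.6 -135.6    2.1] rot [ 2.000e-04  5.000e-04 -2.903e-01]
(array([ -59.57598002, -135.59073786,    2.06945004]), array([ 1.79820857e-04,  4.51925835e-04, -2.90291470e-01]))
```

>>> jog_arm:
  targets:
    - {"dx": -15,"dy": -34,"dz": 0,"rx": 0,"ry": 0,"rz": -0.1,"gripper": 0.5}
    - {"dx": -30,"dy": -68,"dz": 0,"rx": 0,"ry": 0,"rz": -0.2,"gripper": 0.5}
    - {"dx": -45,"dy": -105,"dz": 0,"rx": 0,"ry": 0,"rz": -0.288,"gripper": 0.5}
    - {"dx": -59,"dy": -140,"dz": 0,"rx": 0,"ry": 0,"rz": -0.288,"gripper": 0.5}
    - {"dx": -59,"dy": -140,"dz": 0,"rx": 0,"ry": 0,"rz": -0.288,"gripper": 0.5}
    - {"dx": -59,"dy": -140,"dz": 0,"rx": 0,"ry": 0,"rz": -0.288,"gripper": 0.5}
    - {"dx": -59,"dy": -140,"dz": 0,"rx": 0,"ry": 0,"rz": -0.288,"gripper": 0.5}
    - {"dx": -59,"dy": -140,"dz": 0,"rx": 0,"ry": 0,"rz": -0.288,"gripper": 0.5}

```text
t: 5.68
eef_pos: [0.5823, -0.0305, 0.0915]
ee_rot: [3.141, 0.0, -1.312]
force: [0.7, 0.2, -1.1]
width: 0.0435
gripper_force: 0.0
```

Run:
```python
from h import *
st(); f=grab('wrist'); nuts(f,[(316,222)],r=18); cv2.imwrite('pics/w5.png',f['frame'][20:240,180:400,::-1])
go([.5757,-.0308,.032],[np.pi,0,-np.pi/2+.26])
```

```text
t 5.68 p [ 0.5823 -0.0305  0.0915] rpy [ 3.141e+00  1.000e-04 -1.312e+00] F [ 0.7  0.2 -1.1] M [-0.03 -0.07 -0.02] w 0.0435 gf 0.0 q [ 0.28  0.36 -0.39 -0.   -0.83 -0.02]
nut (316, 222) 396 med [576.6 -29.7  24.2] c [575.8 -29.7] flatnormal 14.999999999999998 w [ 9.9 20.7 21.7]
dxyz [-1.5  6.4 59.7] rot [ 0.0002  0.     -0.0012]
```

>>> jog_arm:
  force: 15
  targets:
    - {"dx": -1,"dy": 6,"dz": 0,"rx": 0,"ry": 0,"rz": 0,"gripper": 0.5}
    - {"dx": -1,"dy": 6,"dz": 25,"rx": 0,"ry": 0,"rz": 0,"gripper": 0.5}
    - {"dx": -1,"dy": 6,"dz": 50,"rx": 0,"ry": 0,"rz": 0,"gripper": 0.5}
    - {"dx": -1,"dy": 6,"dz": 59,"rx": 0,"ry": 0,"rz": 0,"gripper": 0.5}
    - {"dx": -1,"dy": 6,"dz": 59,"rx": 0,"ry": 0,"rz": 0,"gripper": 0.6}
    - {"dx": -1,"dy": 6,"dz": 59,"rx": 0,"ry": 0,"rz": 0,"gripper": 0.85}
    - {"dx": -1,"dy": 6,"dz": 59,"rx": 0,"ry": 0,"rz": 0,"gripper": 0.85}
    - {"dx": -1,"dy": 6,"dz": 59,"rx": 0,"ry": 0,"rz": 0,"gripper": 0.85}

```text
t: 6.4
eef_pos: [0.5778, -0.0307, 0.034]
ee_rot: [-3.139, -0.0, -1.312]
force: [0.2, 0.2, 0.7]
width: 0.023
gripper_force: 0.1
```

>>> jog_arm:
  targets:
    - {"dx": 0,"dy": 0,"dz": 0,"rx": 0,"ry": 0,"rz": 0,"gripper": 0.85}
    - {"dx": 0,"dy": 0,"dz": 0,"rx": 0,"ry": 0,"rz": 0,"gripper": 0.85}
    - {"dx": 0,"dy": 0,"dz": 0,"rx": 0,"ry": 0,"rz": 0,"gripper": 0.85}
    - {"dx": 0,"dy": 0,"dz": 0,"rx": 0,"ry": 0,"rz": 0,"gripper": 0.85}
    - {"dx": 0,"dy": 0,"dz": -20,"rx": 0,"ry": 0,"rz": 0,"gripper": 0.85}
    - {"dx": 0,"dy": 0,"dz": -40,"rx": 0,"ry": 0,"rz": 0,"gripper": 0.85}
    - {"dx": 0,"dy": 0,"dz": -60,"rx": 0,"ry": 0,"rz": 0,"gripper": 0.85}
    - {"dx": 0,"dy": 0,"dz": -60,"rx": 0,"ry": 0,"rz": 0,"gripper": 0.85}

```text
t: 7.07
eef_pos: [0.5795, -0.0305, 0.0969]
ee_rot: [-3.135, -0.001, -1.311]
force: [0.3, -0.3, -0.1]
width: 0.0199
gripper_force: 15.0
```

Run:
```python
from h import *
st()
go([.4407,-.088,.092],[np.pi,0,-np.pi/2-.033])
```

```text
t 7.07 p [ 0.5795 -0.0305  0.0969] rpy [-3.1351e+00 -8.0000e-04 -1.3109e+00] F [ 0.3 -0.3 -0.1] M [ 0.08 -0.2   0.  ] w 0.0199 gf 15.0 q [ 0.28  0.34 -0.4   0.   -0.82 -0.03]
dxyz [ 19.9 148.9   3.9] rot [-6.500e-03  1.000e-04  2.929e-01]
```

>>> jog_arm:
  targets:
    - {"dx": 5,"dy": 35,"dz": 0,"rx": 0,"ry": 0,"rz": 0.1,"gripper": 0.85}
    - {"dx": 10,"dy": 70,"dz": 0,"rx": 0,"ry": 0,"rz": 0.2,"gripper": 0.85}
    - {"dx": 15,"dy": 105,"dz": 0,"rx": 0,"ry": 0,"rz": 0.293,"gripper": 0.85}
    - {"dx": 19,"dy": 135,"dz": 0,"rx": 0,"ry": 0,"rz": 0.293,"gripper": 0.85}
    - {"dx": 20,"dy": 146,"dz": 0,"rx": 0,"ry": 0,"rz": 0.293,"gripper": 0.85}
    - {"dx": 20,"dy": 146,"dz": 0,"rx": 0,"ry": 0,"rz": 0.293,"gripper": 0.85}
    - {"dx": 20,"dy": 146,"dz": 0,"rx": 0,"ry": 0,"rz": 0.293,"gripper": 0.85}
    - {"dx": 20,"dy": 146,"dz": 0,"rx": 0,"ry": 0,"rz": 0.293,"gripper": 0.85}

```text
t: 7.73
eef_pos: [0.4425, -0.0872, 0.093]
ee_rot: [-3.14, 0.0, -1.604]
force: [-0.0, 0.2, -0.6]
width: 0.0199
gripper_force: 15.0
```

Run:
```python
from h import *
st()
go([.4407,-.088,.042],[np.pi,0,-np.pi/2-.033])
```

```text
t 7.73 p [ 0.4425 -0.0872  0.093 ] rpy [-3.1399e+00  2.0000e-04 -1.6042e+00] F [-0.   0.2 -0.6] M [ 0.08 -0.07  0.01] w 0.0199 gf 15.0 q [ 0.24  0.16 -0.67  0.   -0.73 -0.28]
dxyz [ 0.8  1.8 51. ] rot [-0.0017  0.0002 -0.0004]
```

>>> jog_arm:
  targets:
    - {"dx": 1,"dy": 2,"dz": 20,"rx": 0,"ry": 0,"rz": 0,"gripper": 0.85}
    - {"dx": 1,"dy": 2,"dz": 40,"rx": 0,"ry": 0,"rz": 0,"gripper": 0.85}
    - {"dx": 1,"dy": 2,"dz": 50,"rx": 0,"ry": 0,"rz": 0,"gripper": 0.85}
    - {"dx": 1,"dy": 2,"dz": 53,"rx": 0,"ry": 0,"rz": 0,"gripper": 0.85}
    - {"dx": 1,"dy": 2,"dz": 53,"rx": 0,"ry": 0,"rz": 0,"gripper": 0.85}
    - {"dx": 1,"dy": 2,"dz": 53,"rx": 0,"ry": 0,"rz": 0,"gripper": 0.72}
    - {"dx": 1,"dy": 2,"dz": 53,"rx": 0,"ry": 0,"rz": 0,"gripper": 0.65}
    - {"dx": 1,"dy": 2,"dz": 53,"rx": 0,"ry": 0,"rz": 0,"gripper": 0.6}

```text
t: 8.4
eef_pos: [0.4396, -0.0883, 0.0397]
ee_rot: [-3.141, 0.0, -1.604]
force: [0.8, 0.3, 0.2]
width: 0.0316
gripper_force: 0.0
```

>>> jog_arm:
  targets:
    - {"dx": 0,"dy": 0,"dz": 0,"rx": 0,"ry": 0,"rz": 0,"gripper": 0.6}
    - {"dx": 0,"dy": 0,"dz": -15,"rx": 0,"ry": 0,"rz": 0,"gripper": 0.5}
    - {"dx": 0,"dy": 0,"dz": -45,"rx": 0,"ry": 0,"rz": 0,"gripper": 0.5}
    - {"dx": 0,"dy": 0,"dz": -60,"rx": 0,"ry": 0,"rz": 0,"gripper": 0.5}
    - {"dx": 0,"dy": 0,"dz": -60,"rx": 0,"ry": 0,"rz": 0,"gripper": 0.5}
    - {"dx": 0,"dy": 0,"dz": -60,"rx": 0,"ry": 0,"rz": 0,"gripper": 0.5}
    - {"dx": 0,"dy": 0,"dz": -60,"rx": 0,"ry": 0,"rz": 0,"gripper": 0.5}
    - {"dx": 0,"dy": 0,"dz": -60,"rx": 0,"ry": 0,"rz": 0,"gripper": 0.5}

```text
t: 9.07
eef_pos: [0.4383, -0.0886, 0.0988]
ee_rot: [3.14, -0.0, -1.605]
force: [0.6, -0.3, -0.1]
width: 0.0439
gripper_force: 0.0
```

Run:
```python
from h import *
st(); f=grab('wrist'); cv2.imwrite('pics/w6.png',f['frame'][:,:,::-1])
P=cloud(f,True);m=(abs(P[...,2]-.024)<.004)&(P[...,0]>.6)&(P[...,0]<.72)&(abs(P[...,1]+.12)<.1); print(m.sum(),np.median(P[m],0))
go([.6656,-.1277,.095],[np.pi,0,-np.pi/2-.40])
```

```text
t 9.07 p [ 0.4383 -0.0886  0.0988] rpy [ 3.1402e+00 -2.0000e-04 -1.6050e+00] F [ 0.6 -0.3 -0.1] M [ 0.07  0.   -0.01] w 0.0439 gf 0.0 q [ 0.24  0.15 -0.67 -0.   -0.75 -0.28]
318 [ 0.66367807 -0.12817212  0.0240556 ]
dxyz [  31.3 -228.5    3.4] rot [ 0.0016 -0.0006  0.3659]
```

>>> jog_arm:
  targets:
    - {"dx": 5,"dy": -38,"dz": 0,"rx": 0,"ry": 0,"rz": 0.1,"gripper": 0.5}
    - {"dx": 10,"dy": -76,"dz": 0,"rx": 0,"ry": 0,"rz": 0.2,"gripper": 0.5}
    - {"dx": 15,"dy": -114,"dz": 0,"rx": 0,"ry": 0,"rz": 0.3,"gripper": 0.5}
    - {"dx": 20,"dy": -152,"dz": 0,"rx": 0,"ry": 0,"rz": 0.366,"gripper": 0.5}
    - {"dx": 26,"dy": -190,"dz": 0,"rx": 0,"ry": 0,"rz": 0.366,"gripper": 0.5}
    - {"dx": 31,"dy": -226,"dz": 0,"rx": 0,"ry": 0,"rz": 0.366,"gripper": 0.5}
    - {"dx": 31,"dy": -226,"dz": 0,"rx": 0,"ry": 0,"rz": 0.366,"gripper": 0.5}
    - {"dx": 31,"dy": -226,"dz": 0,"rx": 0,"ry": 0,"rz": 0.366,"gripper": 0.5}

```text
t: 9.78
eef_pos: [0.6644, -0.1276, 0.0967]
ee_rot: [3.139, -0.001, -1.972]
force: [-0.4, 0.4, 0.1]
width: 0.0438
gripper_force: 0.0
```

Run:
```python
from h import *
st(); f=grab('wrist'); nuts(f,[(316,222)],r=20)
go([.6656,-.1277,.032],[np.pi,0,-np.pi/2-.40])
```

```text
t 9.78 p [ 0.6644 -0.1276  0.0967] rpy [ 3.1386e+00 -1.5000e-03 -1.9716e+00] F [-0.4  0.4  0.1] M [ 0.07  0.05 -0.04] w 0.0438 gf 0.0 q [ 0.1   0.48 -0.16 -0.   -0.93 -0.5 ]
nut (316, 222) 730 med [ 665.7 -128.7   24.2] c [ 666.  -128.4] flatnormal -24.000000000000004 w [20.  22.2 22.4]
dxyz [-0.8 -2.6 65.2] rot [ 0.0032 -0.0014 -0.0008]
```

>>> jog_arm:
  force: 15
  targets:
    - {"dx": 0,"dy": -1,"dz": 25,"rx": 0,"ry": 0,"rz": 0,"gripper": 0.5}
    - {"dx": 0,"dy": -1,"dz": 50,"rx": 0,"ry": 0,"rz": 0,"gripper": 0.5}
    - {"dx": 0,"dy": -1,"dz": 65,"rx": 0,"ry": 0,"rz": 0,"gripper": 0.5}
    - {"dx": 0,"dy": -1,"dz": 65,"rx": 0,"ry": 0,"rz": 0,"gripper": 0.5}
    - {"dx": 0,"dy": -1,"dz": 65,"rx": 0,"ry": 0,"rz": 0,"gripper": 0.85}
    - {"dx": 0,"dy": -1,"dz": 65,"rx": 0,"ry": 0,"rz": 0,"gripper": 0.85}
    - {"dx": 0,"dy": -1,"dz": 65,"rx": 0,"ry": 0,"rz": 0,"gripper": 0.85}
    - {"dx": 0,"dy": -1,"dz": 65,"rx": 0,"ry": 0,"rz": 0,"gripper": 0.85}

```text
t: 10.5
eef_pos: [0.6654, -0.1275, 0.0361]
ee_rot: [-3.14, 0.001, -1.971]
force: [0.1, -0.1, 0.5]
width: 0.0227
gripper_force: 0.0
```

>>> jog_arm:
  targets:
    - {"dx": 0,"dy": 0,"dz": 0,"rx": 0,"ry": 0,"rz": 0,"gripper": 0.85}
    - {"dx": 0,"dy": 0,"dz": 0,"rx": 0,"ry": 0,"rz": 0,"gripper": 0.85}
    - {"dx": 0,"dy": 0,"dz": 0,"rx": 0,"ry": 0,"rz": 0,"gripper": 0.85}
    - {"dx": 0,"dy": 0,"dz": 0,"rx": 0,"ry": 0,"rz": 0,"gripper": 0.85}
    - {"dx": 0,"dy": 0,"dz": -20,"rx": 0,"ry": 0,"rz": 0,"gripper": 0.85}
    - {"dx": 0,"dy": 0,"dz": -40,"rx": 0,"ry": 0,"rz": 0,"gripper": 0.85}
    - {"dx": 0,"dy": 0,"dz": -60,"rx": 0,"ry": 0,"rz": 0,"gripper": 0.85}
    - {"dx": 0,"dy": 0,"dz": -70,"rx": 0,"ry": 0,"rz": 0,"gripper": 0.85}

```text
t: 11.17
eef_pos: [0.6658, -0.1277, 0.1074]
ee_rot: [-3.139, 0.001, -1.97]
force: [0.7, 0.5, 0.7]
width: 0.0194
gripper_force: 15.0
```

Run:
```python
from h import *
st()
go([.4416,-.060,.10],[np.pi,0,-np.pi/2-.033])
```

```text
t 11.17 p [ 0.6658 -0.1277  0.1074] rpy [-3.1386e+00  1.1000e-03 -1.9705e+00] F [0.7 0.5 0.7] M [ 0.07 -0.23 -0.03] w 0.0194 gf 15.0 q [ 0.1   0.47 -0.15  0.   -0.94 -0.5 ]
dxyz [ 24.9 232.9   6.6] rot [-0.0032  0.0005 -0.3667]
```

>>> jog_arm:
  targets:
    - {"dx": 4,"dy": 38,"dz": 0,"rx": 0,"ry": 0,"rz": -0.1,"gripper": 0.85}
    - {"dx": 8,"dy": 76,"dz": 0,"rx": 0,"ry": 0,"rz": -0.2,"gripper": 0.85}
    - {"dx": 12,"dy": 114,"dz": 0,"rx": 0,"ry": 0,"rz": -0.3,"gripper": 0.85}
    - {"dx": 16,"dy": 152,"dz": 0,"rx": 0,"ry": 0,"rz": -0.367,"gripper": 0.85}
    - {"dx": 20,"dy": 190,"dz": 0,"rx": 0,"ry": 0,"rz": -0.367,"gripper": 0.85}
    - {"dx": 25,"dy": 222,"dz": 4,"rx": 0,"ry": 0,"rz": -0.367,"gripper": 0.85}
    - {"dx": 25,"dy": 232,"dz": 4,"rx": 0,"ry": 0,"rz": -0.367,"gripper": 0.85}
    - {"dx": 25,"dy": 232,"dz": 4,"rx": 0,"ry": 0,"rz": -0.367,"gripper": 0.85}

```text
t: 11.83
eef_pos: [0.4386, -0.06, 0.1007]
ee_rot: [3.141, 0.0, -1.603]
force: [1.1, 0.6, -0.7]
width: 0.0198
gripper_force: 15.0
```

>>> jog_arm:
  targets:
    - {"dx": 0,"dy": 0,"dz": 0,"rx": 0,"ry": 0,"rz": 0,"gripper": 0.85}
    - {"dx": 0,"dy": 0,"dz": 0,"rx": 0,"ry": 0,"rz": 0,"gripper": 0.85}
    - {"dx": 0,"dy": 0,"dz": 0,"rx": 0,"ry": 0,"rz": 0,"gripper": 0.85}
    - {"dx": 0,"dy": 0,"dz": 0,"rx": 0,"ry": 0,"rz": 0,"gripper": 0.85}
    - {"dx": 0,"dy": 0,"dz": 0,"rx": 0,"ry": 0,"rz": 0,"gripper": 0.85}
    - {"dx": 0,"dy": 0,"dz": 0,"rx": 0,"ry": 0,"rz": 0,"gripper": 0.85}
    - {"dx": 0,"dy": 0,"dz": 0,"rx": 0,"ry": 0,"rz": 0,"gripper": 0.85}
    - {"dx": 0,"dy": 0,"dz": 0,"rx": 0,"ry": 0,"rz": 0,"gripper": 0.85}

```text
t: 12.5
eef_pos: [0.4413, -0.0604, 0.1004]
ee_rot: [3.141, -0.0, -1.604]
force: [-0.0, 0.8, -0.4]
width: 0.0198
gripper_force: 15.0
```

Run:
```python
from h import *
st()
go([.4416,-.060,.041],[np.pi,0,-np.pi/2-.033])
```

```text
t 12.5 p [ 0.4413 -0.0604  0.1004] rpy [ 3.1413e+00 -1.0000e-04 -1.6041e+00] F [-0.   0.8 -0.4] M [ 0.1  -0.05 -0.05] w 0.0198 gf 15.0 q [ 0.31  0.14 -0.68 -0.   -0.75 -0.34]
dxyz [-0.4 -0.3 59.4] rot [ 0.0003 -0.0001 -0.0003]
```

>>> jog_arm:
  targets:
    - {"dx": 0,"dy": 0,"dz": 25,"rx": 0,"ry": 0,"rz": 0,"gripper": 0.85}
    - {"dx": 0,"dy": 0,"dz": 45,"rx": 0,"ry": 0,"rz": 0,"gripper": 0.85}
    - {"dx": 0,"dy": 0,"dz": 55,"rx": 0,"ry": 0,"rz": 0,"gripper": 0.85}
    - {"dx": 0,"dy": 0,"dz": 59,"rx": 0,"ry": 0,"rz": 0,"gripper": 0.85}
    - {"dx": 0,"dy": 0,"dz": 59,"rx": 0,"ry": 0,"rz": 0,"gripper": 0.85}
    - {"dx": 0,"dy": 0,"dz": 59,"rx": 0,"ry": 0,"rz": 0,"gripper": 0.72}
    - {"dx": 0,"dy": 0,"dz": 59,"rx": 0,"ry": 0,"rz": 0,"gripper": 0.65}
    - {"dx": 0,"dy": 0,"dz": 59,"rx": 0,"ry": 0,"rz": 0,"gripper": 0.6}

```text
t: 13.17
eef_pos: [0.4417, -0.0602, 0.0419]
ee_rot: [-3.141, 0.0, -1.604]
force: [-0.4, -0.3, 1.2]
width: 0.0317
gripper_force: 0.0
```

>>> jog_arm:
  targets:
    - {"dx": 0,"dy": 0,"dz": 0,"rx": 0,"ry": 0,"rz": 0,"gripper": 0.6}
    - {"dx": 0,"dy": 0,"dz": -15,"rx": 0,"ry": 0,"rz": 0,"gripper": 0.5}
    - {"dx": 0,"dy": 0,"dz": -55,"rx": 0,"ry": 0,"rz": 0,"gripper": 0.4}
    - {"dx": 0,"dy": 0,"dz": -95,"rx": 0,"ry": 0,"rz": 0,"gripper": 0.4}
    - {"dx": 0,"dy": 0,"dz": -135,"rx": 0,"ry": 0,"rz": 0,"gripper": 0.4}
    - {"dx": 0,"dy": 0,"dz": -175,"rx": 0,"ry": 0,"rz": 0,"gripper": 0.4}
    - {"dx": 0,"dy": 0,"dz": -215,"rx": 0,"ry": 0,"rz": 0,"gripper": 0.4}
    - {"dx": 0,"dy": 0,"dz": -255,"rx": 0,"ry": 0,"rz": 0,"gripper": 0.4}

```text
t: 13.83
eef_pos: [0.4406, -0.0605, 0.2992]
ee_rot: [-3.14, 0.001, -1.604]
force: [1.3, 0.2, 0.1]
width: 0.0524
gripper_force: 0.0
```

>>> jog_arm:
  targets:
    - {"dx": 0,"dy": 0,"dz": -40,"rx": 0,"ry": 0,"rz": 0,"gripper": 0.4}
    - {"dx": 0,"dy": 0,"dz": -80,"rx": 0,"ry": 0,"rz": 0,"gripper": 0.4}
    - {"dx": -30,"dy": -10,"dz": -110,"rx": 0,"ry": 0,"rz": 0,"gripper": 0.4}
    - {"dx": -65,"dy": -20,"dz": -120,"rx": 0,"ry": 0,"rz": 0,"gripper": 0.4}
    - {"dx": -105,"dy": -30,"dz": -120,"rx": 0,"ry": 0,"rz": 0,"gripper": 0.4}
    - {"dx": -145,"dy": -40,"dz": -120,"rx": 0,"ry": 0,"rz": 0,"gripper": 0.4}
    - {"dx": -185,"dy": -50,"dz": -120,"rx": 0,"ry": 0,"rz": 0,"gripper": 0.4}
    - {"dx": -220,"dy": -60,"dz": -120,"rx": 0,"ry": 0,"rz": 0,"gripper": 0.4}

```text
t: 14.5
eef_pos: [0.5084, 0.1599, 0.417]
ee_rot: [-3.141, 0.001, -1.603]
force: [0.3, -0.1, 0.2]
width: 0.0525
gripper_force: 0.0
```

>>> jog_arm:
  targets:
    - {"dx": -20,"dy": 0,"dz": 0,"rx": 0,"ry": 0,"rz": 0,"gripper": 0.4}
    - {"dx": -40,"dy": 0,"dz": 0,"rx": 0,"ry": 0,"rz": 0,"gripper": 0.4}
    - {"dx": -50,"dy": 0,"dz": 0,"rx": 0,"ry": 0,"rz": 0,"gripper": 0.4}
    - {"dx": -50,"dy": 0,"dz": 0,"rx": 0,"ry": 0,"rz": 0,"gripper": 0.4}
    - {"dx": -50,"dy": 0,"dz": 0,"rx": 0,"ry": 0,"rz": 0,"gripper": 0.4}
    - {"dx": -50,"dy": 0,"dz": 0,"rx": 0,"ry": 0,"rz": 0,"gripper": 0.4}
    - {"dx": -50,"dy": 0,"dz": 0,"rx": 0,"ry": 0,"rz": 0,"gripper": 0.4}
    - {"dx": -50,"dy": 0,"dz": 0,"rx": 0,"ry": 0,"rz": 0,"gripper": 0.4}

```text
t: 15.17
eef_pos: [0.5101, 0.2067, 0.417]
ee_rot: [-3.141, 0.0, -1.605]
force: [0.1, -0.8, 0.2]
width: 0.0524
gripper_force: 0.0
```

Run:
```python
from h import *
s=st(); f=grab('wrist'); save(f,'w7.png'); V=f['view']; print('cam',-V[:3,:3].T@V[:3,3], V[2,:3])
a=cv2.cvtColor(f['frame'],cv2.COLOR_RGB2BGR)
```

```text
t 15.17 p [0.5101 0.2067 0.417 ] rpy [-3.1410e+00  5.0000e-04 -1.6048e+00] F [ 0.1 -0.8  0.2] M [ 0.09 -0.02  0.07] w 0.0524 gf 0.0 q [ 0.74  0.09  0.03  0.   -1.52 -0.77]
cam [0.50813641 0.14115941 0.55334137] [ 0.00873201  0.24511313 -0.96945516]
```

View pics/w7.png

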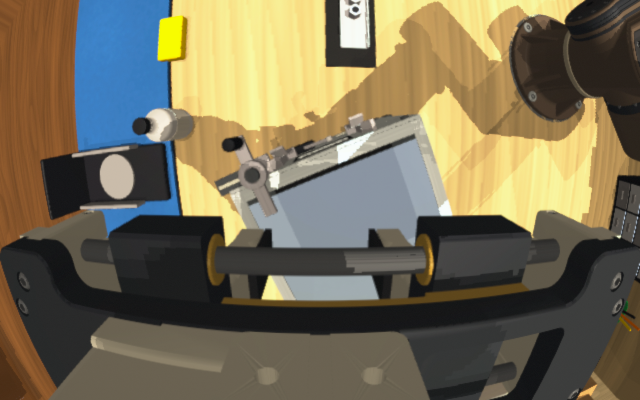

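The view shows the cover's top edge running from about (225,190) to (420,120), the collar at (254,175), the channel mouths at (290,155) and (357,125), and both nuts standing in the pan at (352,10). I'll fit the machine pose.

Run:
```python
from h import *
f=load('wrist'); P=cloud(f,True)*1000; z=P[...,2]
v,u=np.mgrid[:400,:640]
roi=(v<215)&(u>200)&(u<480)&(v>90)
m=roi&(abs(z-220)<4); q=P[m]
r=cv2.minAreaRect(q[:,:2].astype(np.float32)); print('top rect',r)
# outer edge: for bins along approx edge direction take extreme
yaw=np.radians(110)
for it in range(4):
    X=np.array([np.cos(yaw),np.sin(yaw)]);Y=np.array([-X[1],X[0]])
    a=q[:,:2]@X;b=q[:,:2]@Y
    bins=np.arange(b.min(),b.max(),6); e=[]
    for lo in bins:
        k=(b>=lo)&(b<lo+6)
        if k.sum()>2: e.append((lo+3,a[k].min()))
    e=np.array(e); 
    k=np.ones(len(e),bool)
    for j in range(6):
        c=np.polyfit(e[k,0],e[k,1],1); res=e[:,1]-np.polyval(c,e[:,0]); k=abs(res-np.median(res[k]))<max(2,1.5*np.std(res[k]))
    yaw+=-np.arctan(c[0])*1
    print('yaw',np.degrees(yaw),'edge a',np.polyval(c,0), k.sum(),len(e),'b range',b.min(),b.max())
X=np.array([np.cos(yaw),np.sin(yaw)]);Y=np.array([-X[1],X[0]])
a=P[...,0]*X[0]+P[...,1]*X[1]; b=P[...,0]*Y[0]+P[...,1]*Y[1]
edge=np.median([0]) 
e0=np.polyval(c,np.mean(e[k,0])); print('edge offset',e0)
# raster map in machine frame: max z outside the plate
H=np.zeros((60,260)); 
mm=roi&(z>60)&(z<290)
b0=(b[m].min()+b[m].max())/2; print('b mid',b0)
ai=np.round(a[mm]-e0+50).astype(int); bi=np.round(b[mm]-b0+130).astype(int); zz=z[mm]
ok=(ai>=0)&(ai<60)&(bi>=0)&(bi<260)
np.maximum.at(H,(ai[ok],bi[ok]),zz[ok])
cv2.imwrite('pics/map.png',cv2.resize(cv2.applyColorMap(np.clip((H-60),0,255).astype(np.uint8),2),None,fx=3,fy=5,interpolation=cv2.INTER_NEAREST))
np.savez('mm.npz',yaw=yaw,e0=e0,b0=b0)
```

```text
top rect ((484.21173095703125, 229.62887573242188), (231.104736328125, 125.39685821533203), 20.504018783569336)
yaw 110.56553930109733 edge a -17.351593220236023 36 38 b range -649.6357325265117 -417.4484744923767
yaw 110.56268508549852 edge a -17.329398363664787 36 38 b range -649.5034979957984 -418.52638502219764
yaw 110.56269962899249 edge a -17.32950803209092 36 38 b range -649.5043242573279 -418.52535933802636
yaw 110.56269955488692 edge a -17.32950747318094 36 38 b range -649.5043200512446 -418.5253645669746
edge offset -17.329508153076553
b mid -534.0148423065037
```

View pics/map.png

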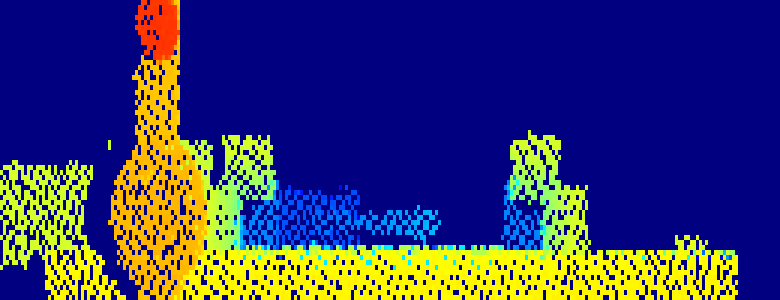

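The map shows the plate's outer edge, with the channel lips symmetric at about ±40 mm and the collar near 0 rad with its pivot at -78 mm. That puts the slot at about (506, 171) mm with yaw 110.6°. Next is the boat grasp, with the tool leaning 30°.

```bash
cat >> h.py <<'E'
MY=np.radians(110.56); SLOT=np.array([.5061,.1713,.175])
BO=np.array([.4418,-.053,.003]); BY=np.radians(88.12)
LAM=np.radians(30)
GR=R.from_euler('y',-LAM)*R.from_matrix(np.array([[-1,0,0],[0,1,0],[0,0,-1.]]))  # tool in boat frame
GP=np.array([-.222,0,.047])-.003*GR.as_matrix()[:,2]                          # TCP in boat frame
def tool(bo,yaw,pitch=0,back=0):
    B=R.from_euler('z',yaw)*R.from_euler('y',pitch); T=B*GR
    return np.array(bo)+B.apply(GP)-back*T.as_matrix()[:,2], T.as_euler('xyz')
def chain(poses,cur=None):
    "poses: list of (p,rpy); prints delta of each from the first/measured pose"
    for p,r in poses: go(p,r,cur)
E
python3 - <<'E'
from h import *
p0,r0=tool(BO,BY,0,.12); p1,r1=tool(BO,BY)
print(p0,r0,p1,r1)
c=go(p0,r0)
go(p1,r1,(p0,r0))
E
```

```text
[ 0.43249941 -0.3363474   0.15652112] [ 3.14159265  0.52359878 -1.60360852] [ 0.43446779 -0.2763797   0.05259808] [ 3.14159265  0.52359878 -1.60360852]
dxyz [545.5  59.3 260.2] rot [-0.0009 -0.5231 -0.001 ]
dxyz [  0.  -0. 120.] rot [0. 0. 0.]
```

Run:
```python
from h import *
f=load('top'); P=cloud(f)
for nm,(x0,y0,x1,y1) in dict(A=(416,185,442,245),B=(415,145,465,190)).items():
    q=P[y0:y1,x0:x1].reshape(-1,3); q=q[(q[:,2]>.015)&(q[:,2]<.3)]
    for lo in (.015,.06,.12):
        k=q[q[:,2]>lo]; print(nm,lo,len(k),np.round(k.min(0),3),np.round(k.max(0),3))
```

```text
A 0.015 448 [ 0.432 -0.48   0.015] [ 0.56  -0.461  0.213]
A 0.06 347 [ 0.432 -0.48   0.061] [ 0.559 -0.462  0.213]
A 0.12 209 [ 0.432 -0.48   0.12 ] [ 0.558 -0.462  0.213]
B 0.015 541 [ 0.62  -0.579  0.015] [ 0.694 -0.468  0.213]
B 0.06 417 [ 0.62  -0.579  0.06 ] [ 0.693 -0.468  0.213]
B 0.12 234 [ 0.622 -0.579  0.12 ] [ 0.693 -0.47   0.213]
```

```bash
sed -i 's/LAM=np.radians(30)/LAM=np.radians(20)/' h.py
python3 - <<'E'
from h import *
p0,r0=tool(BO,BY,0,.12); p1,r1=tool(BO,BY)
print(p0,r0,p1,r1)
go(p0,r0)
E
```

```text
[ 0.43313689 -0.31692634  0.16558219] [-3.14159265  0.34906585 -1.60360852] [ 0.43448334 -0.27590601  0.05281908] [-3.14159265  0.34906585 -1.60360852]
dxyz [526.1  59.3 251.1] rot [-0.0008 -0.3486 -0.0011]
```

>>> jog_arm:
  targets:
    - {"dx": 35,"dy": 4,"dz": 0,"rx": 0,"ry": 0,"rz": 0,"gripper": 0.4}
    - {"dx": 70,"dy": 8,"dz": 0,"rx": 0,"ry": 0,"rz": 0,"gripper": 0.4}
    - {"dx": 108,"dy": 12,"dz": 5,"rx": 0,"ry": 0,"rz": 0,"gripper": 0.4}
    - {"dx": 146,"dy": 16,"dz": 15,"rx": 0,"ry": 0,"rz": 0,"gripper": 0.4}
    - {"dx": 184,"dy": 20,"dz": 30,"rx": 0,"ry": 0,"rz": 0,"gripper": 0.4}
    - {"dx": 222,"dy": 25,"dz": 45,"rx": 0,"ry": 0,"rz": 0,"gripper": 0.4}
    - {"dx": 260,"dy": 30,"dz": 60,"rx": 0,"ry": 0,"rz": 0,"gripper": 0.4}
    - {"dx": 296,"dy": 34,"dz": 75,"rx": 0,"ry": 0,"rz": 0,"gripper": 0.4}

```text
t: 15.88
eef_pos: [0.4653, -0.0893, 0.3415]
ee_rot: [-3.14, 0.0, -1.604]
force: [0.6, 0.3, -0.3]
width: 0.0526
gripper_force: 0.0
```

>>> jog_arm:
  targets:
    - {"dx": 30,"dy": 4,"dz": 20,"rx": 0,"ry": -0.05,"rz": 0,"gripper": 0.4}
    - {"dx": 60,"dy": 7,"dz": 42,"rx": 0,"ry": -0.1,"rz": 0,"gripper": 0.4}
    - {"dx": 90,"dy": 10,"dz": 65,"rx": 0,"ry": -0.15,"rz": 0,"gripper": 0.4}
    - {"dx": 120,"dy": 13,"dz": 90,"rx": 0,"ry": -0.2,"rz": 0,"gripper": 0.4}
    - {"dx": 150,"dy": 17,"dz": 115,"rx": 0,"ry": -0.25,"rz": 0,"gripper": 0.4}
    - {"dx": 180,"dy": 20,"dz": 140,"rx": 0,"ry": -0.3,"rz": 0,"gripper": 0.4}
    - {"dx": 208,"dy": 23,"dz": 163,"rx": 0,"ry": -0.349,"rz": 0,"gripper": 0.4}
    - {"dx": 230,"dy": 25,"dz": 176,"rx": 0,"ry": -0.349,"rz": 0,"gripper": 0.4}

```text
t: 16.55
eef_pos: [0.4318, -0.3188, 0.1621]
ee_rot: [3.138, 0.354, -1.609]
force: [0.4, -0.2, 0.5]
width: 0.0527
gripper_force: 0.0
```

>>> jog_arm:
  targets:
    - {"dx": 0,"dy": 0,"dz": 0,"rx": 0,"ry": 0,"rz": 0,"gripper": 0.4}
    - {"dx": 0,"dy": 0,"dz": 0,"rx": 0,"ry": 0,"rz": 0,"gripper": 0.4}
    - {"dx": 0,"dy": 0,"dz": 0,"rx": 0,"ry": 0,"rz": 0,"gripper": 0.4}
    - {"dx": 0,"dy": 0,"dz": 0,"rx": 0,"ry": 0,"rz": 0,"gripper": 0.4}
    - {"dx": 0,"dy": 0,"dz": 0,"rx": 0,"ry": 0,"rz": 0,"gripper": 0.4}
    - {"dx": 0,"dy": 0,"dz": 0,"rx": 0,"ry": 0,"rz": 0,"gripper": 0.4}
    - {"dx": 0,"dy": 0,"dz": 0,"rx": 0,"ry": 0,"rz": 0,"gripper": 0.4}
    - {"dx": 0,"dy": 0,"dz": 0,"rx": 0,"ry": 0,"rz": 0,"gripper": 0.4}

```text
t: 17.22
eef_pos: [0.4341, -0.3157, 0.1662]
ee_rot: [-3.141, 0.349, -1.602]
force: [-0.2, 0.3, -0.1]
width: 0.0527
gripper_force: 0.0
```

Run:
```python
from h import *
st(); f=grab('wrist'); P=cloud(f,True)*1000; hsv=cv2.cvtColor(f['frame'],cv2.COLOR_RGB2HSV)
m=(hsv[...,1]>120)&(hsv[...,0]<15)&(hsv[...,2]<190)&(P[...,2]>15)&(P[...,2]<90)&(abs(P[...,0]-434)<25)&(abs(P[...,1]+270)<60)
q=P[m]; print('handle',len(q),q.min(0),q.max(0),q.mean(0))
g=tool(BO,BY); go(*g); go(*tool(BO,BY,0,.04))
```

```text
t 17.22 p [ 0.4341 -0.3157  0.1662] rpy [-3.1406  0.3485 -1.6025] F [-0.2  0.3 -0.1] M [-1.06 -0.02  0.05] w 0.0527 gf 0.0 q [-0.49  0.34 -0.13 -0.33 -1.27  0.58]
handle 209 [ 427.91886977 -298.45493591   23.82488356] [ 443.16257999 -230.74515597   75.10555116] [ 435.83163813 -276.59658208   57.33205492]
dxyz [  1.2   0.9 120. ] rot [-0.0005 -0.0004  0.0008]
dxyz [ 1.2  0.9 80. ] rot [-0.0005 -0.0004  0.0008]
```

>>> jog_arm:
  force: 60
  targets:
    - {"dx": 0,"dy": 0,"dz": 30,"rx": 0,"ry": 0,"rz": 0,"gripper": 0.4}
    - {"dx": 0,"dy": 0,"dz": 60,"rx": 0,"ry": 0,"rz": 0,"gripper": 0.4}
    - {"dx": 0,"dy": 0,"dz": 85,"rx": 0,"ry": 0,"rz": 0,"gripper": 0.45}
    - {"dx": -1,"dy": 0,"dz": 105,"rx": 0,"ry": 0,"rz": 0,"gripper": 0.5}
    - {"dx": -1,"dy": 0,"dz": 115,"rx": 0,"ry": 0,"rz": 0,"gripper": 0.5}
    - {"dx": -1,"dy": 0,"dz": 120,"rx": 0,"ry": 0,"rz": 0,"gripper": 0.5}
    - {"dx": -1,"dy": 0,"dz": 120,"rx": 0,"ry": 0,"rz": 0,"gripper": 0.5}
    - {"dx": -1,"dy": 0,"dz": 120,"rx": 0,"ry": 0,"rz": 0,"gripper": 0.6}

```text
t: 17.93
eef_pos: [0.4358, -0.2748, 0.0539]
ee_rot: [-3.141, 0.348, -1.603]
force: [0.1, 0.5, 0.4]
width: 0.0409
gripper_force: 0.0
```

>>> jog_arm:
  force: 60
  targets:
    - {"dx": 0,"dy": 0,"dz": 0,"rx": 0,"ry": 0,"rz": 0,"gripper": 0.65}
    - {"dx": 0,"dy": 0,"dz": 0,"rx": 0,"ry": 0,"rz": 0,"gripper": 0.7}
    - {"dx": 0,"dy": 0,"dz": 0,"rx": 0,"ry": 0,"rz": 0,"gripper": 0.75}
    - {"dx": 0,"dy": 0,"dz": 0,"rx": 0,"ry": 0,"rz": 0,"gripper": 0.8}
    - {"dx": 0,"dy": 0,"dz": 0,"rx": 0,"ry": 0,"rz": 0,"gripper": 0.9}
    - {"dx": 0,"dy": 0,"dz": 0,"rx": 0,"ry": 0,"rz": 0,"gripper": 1}
    - {"dx": 0,"dy": 0,"dz": 0,"rx": 0,"ry": 0,"rz": 0,"gripper": 1}
    - {"dx": 0,"dy": 0,"dz": 0,"rx": 0,"ry": 0,"rz": 0,"gripper": 1}

```text
t: 18.6
eef_pos: [0.4352, -0.2743, 0.0534]
ee_rot: [-3.142, 0.349, -1.603]
force: [-0.4, -0.6, 4.3]
width: 0.0136
gripper_force: 60.0
```

Run:
```python
from h import *
s=st(); np.savez('grip.npz',p=s['eef_pos'],r=s['ee_rot'])
# lift 200 then plan
go(s['eef_pos']+np.array([0,0,.16]),s['ee_rot'])
```

```text
t 18.6 p [ 0.4352 -0.2743  0.0534] rpy [-3.1415  0.3488 -1.6035] F [-0.4 -0.6  4.3] M [-0.7   0.46  0.27] w 0.0136 gf 60.0 q [-0.43  0.43 -0.28 -0.38 -1.03  0.62]
dxyz [ -54.7   -0.  -150.4] rot [0. 0. 0.]
```

>>> jog_arm:
  targets:
    - {"dx": -1,"dy": 0,"dz": -2,"rx": 0,"ry": 0,"rz": 0,"gripper": 1}
    - {"dx": -2,"dy": 0,"dz": -5,"rx": 0,"ry": 0,"rz": 0,"gripper": 1}
    - {"dx": -4,"dy": 0,"dz": -10,"rx": 0,"ry": 0,"rz": 0,"gripper": 1}
    - {"dx": -6,"dy": 0,"dz": -16,"rx": 0,"ry": 0,"rz": 0,"gripper": 1}
    - {"dx": -9,"dy": 0,"dz": -24,"rx": 0,"ry": 0,"rz": 0,"gripper": 1}
    - {"dx": -12,"dy": 0,"dz": -32,"rx": 0,"ry": 0,"rz": 0,"gripper": 1}
    - {"dx": -14,"dy": 0,"dz": -39,"rx": 0,"ry": 0,"rz": 0,"gripper": 1}
    - {"dx": -16,"dy": 0,"dz": -44,"rx": 0,"ry": 0,"rz": 0,"gripper": 1}

```text
t: 19.27
eef_pos: [0.4356, -0.2745, 0.1014]
ee_rot: [-3.14, 0.348, -1.603]
force: [-0.7, -0.4, -1.5]
width: 0.0135
gripper_force: 60.0
```

>>> jog_arm:
  targets:
    - {"dx": -2,"dy": 0,"dz": -5,"rx": 0,"ry": 0,"rz": 0,"gripper": 1}
    - {"dx": -5,"dy": 0,"dz": -14,"rx": 0,"ry": 0,"rz": 0,"gripper": 1}
    - {"dx": -9,"dy": 0,"dz": -26,"rx": 0,"ry": 0,"rz": 0,"gripper": 1}
    - {"dx": -14,"dy": 0,"dz": -39,"rx": 0,"ry": 0,"rz": 0,"gripper": 1}
    - {"dx": -19,"dy": 0,"dz": -52,"rx": 0,"ry": 0,"rz": 0,"gripper": 1}
    - {"dx": -24,"dy": 0,"dz": -65,"rx": 0,"ry": 0,"rz": 0,"gripper": 1}
    - {"dx": -28,"dy": 0,"dz": -78,"rx": 0,"ry": 0,"rz": 0,"gripper": 1}
    - {"dx": -32,"dy": 0,"dz": -88,"rx": 0,"ry": 0,"rz": 0,"gripper": 1}

```text
t: 19.93
eef_pos: [0.4354, -0.2746, 0.1956]
ee_rot: [-3.14, 0.348, -1.603]
force: [1.1, 0.2, -2.1]
width: 0.0137
gripper_force: 60.0
```

>>> jog_arm:
  targets:
    - {"dx": -1,"dy": 0,"dz": -4,"rx": 0,"ry": 0,"rz": 0,"gripper": 1}
    - {"dx": -3,"dy": 0,"dz": -8,"rx": 0,"ry": 0,"rz": 0,"gripper": 1}
    - {"dx": -4,"dy": 0,"dz": -12,"rx": 0,"ry": 0,"rz": 0,"gripper": 1}
    - {"dx": -6,"dy": 0,"dz": -15,"rx": 0,"ry": 0,"rz": 0,"gripper": 1}
    - {"dx": -7,"dy": 0,"dz": -18,"rx": 0,"ry": 0,"rz": 0,"gripper": 1}
    - {"dx": -7,"dy": 0,"dz": -19,"rx": 0,"ry": 0,"rz": 0,"gripper": 1}
    - {"dx": -7,"dy": 0,"dz": -19,"rx": 0,"ry": 0,"rz": 0,"gripper": 1}
    - {"dx": -7,"dy": 0,"dz": -19,"rx": 0,"ry": 0,"rz": 0,"gripper": 1}

```text
t: 20.6
eef_pos: [0.4351, -0.2741, 0.2136]
ee_rot: [3.141, 0.349, -1.604]
force: [-0.6, 0.4, -2.3]
width: 0.0138
gripper_force: 60.0
```

Run:
```python
from h import *
s=st(); f=grab('scene'); g=grab('top'); 
a=cv2.resize(f['frame'][120:300,180:460,::-1],None,fx=2,fy=2); b=cv2.resize(g['frame'][180:280,270:410,::-1],None,fx=4,fy=2.4)[:240]
b=cv2.resize(g['frame'][190:250,270:410,::-1],(560,240)); cv2.imwrite('pics/b1.png',np.vstack([a,b]))
```

```text
t 20.6 p [ 0.4351 -0.2741  0.2136] rpy [ 3.1411  0.3492 -1.6039] F [-0.6  0.4 -2.3] M [-1.68 -0.02  0.02] w 0.0138 gf 60.0 q [-0.43  0.25 -0.13 -0.33 -1.34  0.5 ]
```

View pics/b1.png

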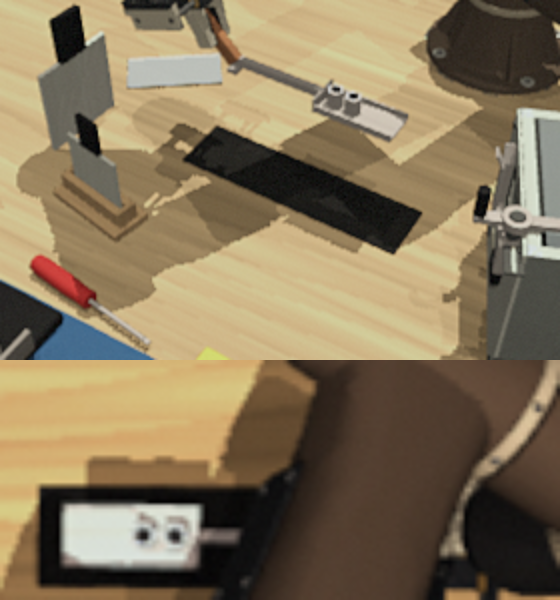

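The boat is held about level with both nuts standing at its rear. I'll measure its pitch from depth.

```bash
cat >> h.py <<'E'
def pan(f,bo,yaw):
    "points of the pan in the expected (level) boat frame, mm: fits floor pitch/roll and edges"
    P=cloud(f); q=R.from_euler('z',-yaw).apply(P.reshape(-1,3)-bo).reshape(400,640,3)*1000
    k=(abs(q[...,1])<40)&(q[...,0]>-75)&(q[...,0]<75)&(abs(q[...,2]-3)<30); p=q[k]
    fl=p[(p[:,0]>5)&(p[:,0]<52)&(abs(p[:,1])<18)&(abs(p[:,2]-3)<12)]
    c=np.linalg.lstsq(np.c_[fl[:,:2],np.ones(len(fl))],fl[:,2],rcond=None)[0]
    print('n',len(p),len(fl),'floor z=',np.round(c,3),'pitch',np.degrees(-np.arctan(c[0])).round(2),'x max',np.percentile(p[:,0],99).round(1),'y',np.percentile(p[(p[:,0]>-50),1],[1,99]).round(1))
    for lo in (-50,-15,15):
        w=p[(p[:,0]>lo)&(p[:,0]<lo+35)]; print(' ymid',lo,(np.percentile(w[:,1],1)+np.percentile(w[:,1],99))/2)
E
python3 - <<'E'
from h import *
s=arm.get_state(); g=np.load('grip.npz'); bo=BO+s['eef_pos']-g['p']; print(bo)
for n in ('top','scene'): print(n); pan(load(n),bo,BY)
E
```

```text
[ 0.44171454 -0.05272456  0.16305782]
top
n 547 153 floor z= [-0.004  0.009  3.809] pitch 0.21 x max 55.6 y [-22.7  25.5]
 ymid -50 1.2658398953841612
 ymid -15 1.597108356518957
 ymid 15 0.44758967286069584
scene
n 813 163 floor z= [-0.042 -0.005  2.304] pitch 2.41 x max 60.3 y [-27.4  25.5]
 ymid -50 -2.058111758809485
 ymid -15 -0.5621211182096335
 ymid 15 -0.9991663797266845
```

```bash
cat >> h.py <<'E'
_g=np.load('grip.npz'); _B=R.from_euler('z',BY); GR2=_B.inv()*Rt(_g['r']); GP2=_B.inv().apply(_g['p']-BO)
def tool2(x,pitch=0,z=None,y=0,zoff=-.0135,yaw=MY):
    "boat origin at slot-frame x,y, zoff"
    M=R.from_euler('z',yaw); bo=SLOT+R.from_euler('z',MY).apply([x,y,zoff]); B=M*R.from_euler('y',pitch)
    return bo+B.apply(GP2),(B*GR2).as_euler('xyz')
def tip(deg,px=-.07):
    "stem axis point boat x=px stays at slot (2mm,0,0)"
    th=np.radians(deg); M=R.from_euler('z',MY); B=M*R.from_euler('y',th)
    bo=SLOT+M.apply([.002,0,0])-B.apply([px,0,.013])
    return bo+B.apply(GP2),(B*GR2).as_euler('xyz')
def rows(seq,cur=None):
    "seq: list of (p,rpy); delta of each from cur/measured"
    for p,r in seq: go(p,r,cur)
E
python3 - <<'E'
from h import *
s=st(); p,r=tool2(-.11); print(p,r); go(p,r)
E
```

```text
t 20.7 p [ 0.4351 -0.2741  0.2135] rpy [ 3.141   0.3493 -1.604 ] F [-0.2  0.3 -1.8] M [-1.64 -0.02  0.03] w 0.0137 gf 60.0 q [-0.43  0.25 -0.13 -0.33 -1.34  0.5 ]
[ 0.62311963 -0.13879778  0.21193566] [-3.14151361  0.34880171 -1.21184641]
dxyz [-132.4 -183.4   49.8] rot [-0.1335  0.0006 -0.3685]
```

>>> jog_arm:
  targets:
    - {"dx": -2,"dy": -3,"dz": 1,"rx": 0,"ry": 0,"rz": 0,"gripper": 1}
    - {"dx": -8,"dy": -10,"dz": 3,"rx": 0,"ry": 0,"rz": 0,"gripper": 1}
    - {"dx": -16,"dy": -22,"dz": 6,"rx": 0,"ry": 0,"rz": 0,"gripper": 1}
    - {"dx": -25,"dy": -35,"dz": 9.5,"rx": 0,"ry": 0,"rz": 0,"gripper": 1}
    - {"dx": -35,"dy": -48,"dz": 13,"rx": 0,"ry": 0,"rz": 0,"gripper": 1}
    - {"dx": -45,"dy": -62,"dz": 17,"rx": 0,"ry": 0,"rz": 0,"gripper": 1}
    - {"dx": -55,"dy": -76,"dz": 21,"rx": 0,"ry": 0,"rz": 0,"gripper": 1}
    - {"dx": -66,"dy": -92,"dz": 25,"rx": 0,"ry": 0,"rz": 0,"gripper": 1}

```text
t: 21.37
eef_pos: [0.531, -0.2051, 0.2128]
ee_rot: [3.141, 0.349, -1.603]
force: [0.1, 0.6, -2.6]
width: 0.0136
gripper_force: 60.0
```

>>> jog_arm:
  targets:
    - {"dx": -10,"dy": -14,"dz": 4,"rx": -0.002,"ry": 0,"rz": -0.006,"gripper": 1}
    - {"dx": -20,"dy": -28,"dz": 8,"rx": -0.006,"ry": 0,"rz": -0.018,"gripper": 1}
    - {"dx": -30,"dy": -42,"dz": 12,"rx": -0.013,"ry": 0,"rz": -0.036,"gripper": 1}
    - {"dx": -40,"dy": -55,"dz": 15,"rx": -0.022,"ry": 0,"rz": -0.06,"gripper": 1}
    - {"dx": -49,"dy": -67,"dz": 18,"rx": -0.032,"ry": 0,"rz": -0.088,"gripper": 1}
    - {"dx": -56,"dy": -78,"dz": 21,"rx": -0.043,"ry": 0,"rz": -0.12,"gripper": 1}
    - {"dx": -62,"dy": -86,"dz": 23,"rx": -0.055,"ry": 0,"rz": -0.152,"gripper": 1}
    - {"dx": -66,"dy": -91,"dz": 25,"rx": -0.067,"ry": 0,"rz": -0.184,"gripper": 1}

```text
t: 22.03
eef_pos: [0.6239, -0.1384, 0.2117]
ee_rot: [3.141, 0.349, -1.404]
force: [-0.4, 0.5, -1.7]
width: 0.0136
gripper_force: 60.0
```

>>> jog_arm:
  targets:
    - {"dx": 0,"dy": 0,"dz": 0,"rx": -0.012,"ry": 0,"rz": -0.032,"gripper": 1}
    - {"dx": 0,"dy": 0,"dz": 0,"rx": -0.024,"ry": 0,"rz": -0.064,"gripper": 1}
    - {"dx": 0,"dy": 0,"dz": 0,"rx": -0.035,"ry": 0,"rz": -0.095,"gripper": 1}
    - {"dx": 0,"dy": 0,"dz": 0,"rx": -0.045,"ry": 0,"rz": -0.123,"gripper": 1}
    - {"dx": 0,"dy": 0,"dz": 0,"rx": -0.054,"ry": 0,"rz": -0.148,"gripper": 1}
    - {"dx": 0,"dy": 0,"dz": 0,"rx": -0.06,"ry": 0,"rz": -0.167,"gripper": 1}
    - {"dx": 0,"dy": 0,"dz": 0,"rx": -0.065,"ry": 0,"rz": -0.179,"gripper": 1}
    - {"dx": 0,"dy": 0,"dz": 0,"rx": -0.067,"ry": 0,"rz": -0.184,"gripper": 1}

```text
t: 22.7
eef_pos: [0.6228, -0.1392, 0.212]
ee_rot: [3.141, 0.349, -1.211]
force: [0.5, -0.4, -1.8]
width: 0.0139
gripper_force: 60.0
```

>>> jog_arm:
  targets:
    - {"dx": 0,"dy": 0,"dz": 0,"rx": 0,"ry": 0,"rz": 0,"gripper": 1}
    - {"dx": 0,"dy": 0,"dz": 0,"rx": 0,"ry": 0,"rz": 0,"gripper": 1}
    - {"dx": 0,"dy": 0,"dz": 0,"rx": 0,"ry": 0,"rz": 0,"gripper": 1}
    - {"dx": 0,"dy": 0,"dz": 0,"rx": 0,"ry": 0,"rz": 0,"gripper": 1}
    - {"dx": 0,"dy": 0,"dz": 0,"rx": 0,"ry": 0,"rz": 0,"gripper": 1}
    - {"dx": 0,"dy": 0,"dz": 0,"rx": 0,"ry": 0,"rz": 0,"gripper": 1}
    - {"dx": 0,"dy": 0,"dz": 0,"rx": 0,"ry": 0,"rz": 0,"gripper": 1}
    - {"dx": 0,"dy": 0,"dz": 0,"rx": 0,"ry": 0,"rz": 0,"gripper": 1}

```text
t: 23.37
eef_pos: [0.6228, -0.1392, 0.2121]
ee_rot: [-3.142, 0.349, -1.212]
force: [-0.3, -0.3, -1.9]
width: 0.0137
gripper_force: 60.0
```

Run:
```python
from h import *
s=st(); go(*tool2(-.11)); f=grab('scene'); g=grab('top')
T=Rt(s['ee_rot']); B=T*GR2.inv(); bo=s['eef_pos']-B.apply(GP2); print(bo,B.as_euler('xyz',degrees=True))
print('slot frame',R.from_euler('z',-MY).apply(bo-SLOT))
for n in ('top','scene'): print(n); pan(load(n),bo,B.as_euler('xyz')[2])
a=cv2.resize(f['frame'][140:340,260:580,::-1],None,fx=2,fy=2); cv2.imwrite('pics/b2.png',a)
```

```text
t 23.37 p [ 0.6228 -0.1392  0.2121] rpy [-3.1416  0.349  -1.2123] F [-0.3 -0.3 -1.9] M [-1.57 -0.61  0.02] w 0.0137 gf 60.0 q [-0.1   0.45  0.15 -0.31 -1.44  0.53]
dxyz [-0.2 -0.4  0.2] rot [-0.0001  0.0002 -0.0004]
[0.54447208 0.06798316 0.16165506] [ 2.13981226e-03 -9.32154216e-03  1.10537522e+02]
slot frame [-0.11021189  0.00035567 -0.01334494]
top
n 315 159 floor z= [0.008 0.007 2.298] pitch -0.48 x max 56.0 y [-23.4  26.4]
 ymid -50 -19.473414820918315
 ymid -15 1.5489317363495605
 ymid 15 1.842354449755275
scene
n 1013 211 floor z= [-0.01  -0.023  1.27 ] pitch 0.57 x max 59.4 y [-27.8  24.1]
 ymid -50 -2.523062605109992
 ymid -15 -1.6344517248965396
 ymid 15 -1.8911683421901344
```

View pics/b2.png

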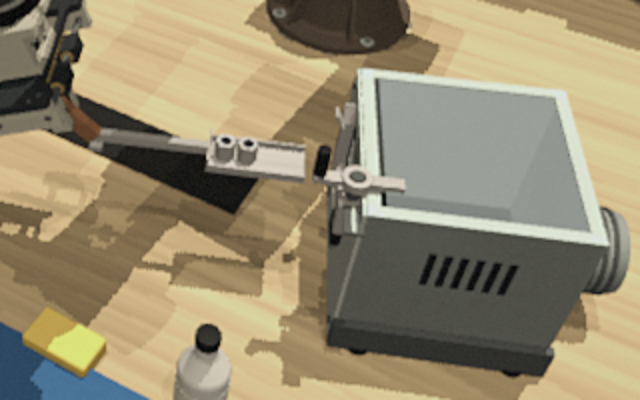

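The boat is lined up in front of the slot, level to about 0.5° and centred to about 1 mm, with the nuts at the rear. I'll insert it next.

Run:
```python
from h import *
a=tip(0); go(*a)
for d in (8,16,24): go(*tip(d),a)
b=tip(24)
for d in (32,40,48): go(*tip(d),b)
```

```text
dxyz [-171.4   -0.4   61.9] rot [ 0.0001  0.0002 -0.0004]
dxyz [-13.4  -0.  -17.2] rot [-0.      0.1396 -0.    ]
dxyz [-29.   -0.  -32.3] rot [-0.      0.2793 -0.    ]
dxyz [-46.6  -0.  -45.2] rot [-0.      0.4189 -0.    ]
dxyz [-13.4  -0.  -17.2] rot [-0.      0.1396 -0.    ]
dxyz [-29.   -0.  -32.3] rot [-0.      0.2793 -0.    ]
dxyz [-46.6  -0.  -45.2] rot [-0.      0.4189 -0.    ]
```

>>> jog_arm:
  targets:
    - {"dx": -2,"dy": 0,"dz": 0.7,"rx": 0,"ry": 0,"rz": 0,"gripper": 1}
    - {"dx": -7,"dy": 0,"dz": 2.5,"rx": 0,"ry": 0,"rz": 0,"gripper": 1}
    - {"dx": -14,"dy": 0,"dz": 5,"rx": 0,"ry": 0,"rz": 0,"gripper": 1}
    - {"dx": -22,"dy": 0,"dz": 8,"rx": 0,"ry": 0,"rz": 0,"gripper": 1}
    - {"dx": -30,"dy": 0,"dz": 11,"rx": 0,"ry": 0,"rz": 0,"gripper": 1}
    - {"dx": -38,"dy": 0,"dz": 14,"rx": 0,"ry": 0,"rz": 0,"gripper": 1}
    - {"dx": -44,"dy": 0,"dz": 16,"rx": 0,"ry": 0,"rz": 0,"gripper": 1}
    - {"dx": -48,"dy": 0,"dz": 17.3,"rx": 0,"ry": 0,"rz": 0,"gripper": 1}

```text
t: 24.13
eef_pos: [0.6045, -0.0902, 0.2125]
ee_rot: [-3.141, 0.349, -1.211]
force: [0.3, -0.6, -2.5]
width: 0.0135
gripper_force: 60.0
```

>>> jog_arm:
  targets:
    - {"dx": 0,"dy": 0,"dz": 0,"rx": 0,"ry": 0,"rz": 0,"gripper": 1}
    - {"dx": 0,"dy": 0,"dz": 0,"rx": 0,"ry": 0,"rz": 0,"gripper": 1}
    - {"dx": 0,"dy": 0,"dz": 0,"rx": 0,"ry": 0,"rz": 0,"gripper": 1}
    - {"dx": 0,"dy": 0,"dz": 0,"rx": 0,"ry": 0,"rz": 0,"gripper": 1}
    - {"dx": 0,"dy": 0,"dz": 0,"rx": 0,"ry": 0,"rz": 0,"gripper": 1}
    - {"dx": 0,"dy": 0,"dz": 0,"rx": 0,"ry": 0,"rz": 0,"gripper": 1}
    - {"dx": 0,"dy": 0,"dz": 0,"rx": 0,"ry": 0,"rz": 0,"gripper": 1}
    - {"dx": 0,"dy": 0,"dz": 0,"rx": 0,"ry": 0,"rz": 0,"gripper": 1}

```text
t: 24.8
eef_pos: [0.6049, -0.0915, 0.2121]
ee_rot: [3.141, 0.349, -1.212]
force: [-0.3, 0.5, -1.9]
width: 0.0137
gripper_force: 60.0
```

```bash
cat >> h.py <<'E'
def boat():
    s=arm.get_state(); T=Rt(s['ee_rot']); B=T*GR2.inv(); bo=s['eef_pos']-B.apply(GP2)
    print('boat slot',np.round(1000*R.from_euler('z',-MY).apply(bo-SLOT),1),'rpy',np.round((R.from_euler('z',-MY)*B).as_euler('xyz',degrees=True),2)); return bo,B
E
python3 - <<'E'
from h import *
st(); bo,B=boat(); go(*tip(0)); grab('scene'); grab('top'); pan(load('scene'),bo,B.as_euler('xyz')[2]); pan(load('top'),bo,B.as_euler('xyz')[2])
E
```

```text
t 24.8 p [ 0.6049 -0.0915  0.2121] rpy [ 3.1414  0.349  -1.2125] F [-0.3  0.5 -1.9] M [-1.51 -0.68  0.06] w 0.0137 gf 60.0 q [-0.04  0.4   0.08 -0.33 -1.4   0.48]
boat slot [-59.3   0.4 -13.3] rpy [ 0.01 -0.01 -0.03]
dxyz [-123.5   -0.4   44.6] rot [ 0.0001  0.0002 -0.0006]
n 835 106 floor z= [-0.004 -0.012  1.311] pitch 0.22 x max 63.8 y [-27.8  38.9]
 ymid -50 -2.705218999848322
 ymid -15 -2.1429074410169022
 ymid 15 6.132571040135293
n 346 158 floor z= [-0.033  0.019  3.972] pitch 1.87 x max 61.6 y [-39.2  34. ]
 ymid -50 -23.826926239403363
 ymid -15 1.3968908386905472
 ymid 15 -6.293613324675933
```

>>> jog_arm:
  targets:
    - {"dx": -2,"dy": 0,"dz": 0.7,"rx": 0,"ry": 0,"rz": 0,"gripper": 1}
    - {"dx": -7,"dy": 0,"dz": 2.5,"rx": 0,"ry": 0,"rz": 0,"gripper": 1}
    - {"dx": -14,"dy": 0,"dz": 5,"rx": 0,"ry": 0,"rz": 0,"gripper": 1}
    - {"dx": -23,"dy": 0,"dz": 8.3,"rx": 0,"ry": 0,"rz": 0,"gripper": 1}
    - {"dx": -32,"dy": 0,"dz": 11.6,"rx": 0,"ry": 0,"rz": 0,"gripper": 1}
    - {"dx": -41,"dy": 0,"dz": 14.8,"rx": 0,"ry": 0,"rz": 0,"gripper": 1}
    - {"dx": -51,"dy": 0,"dz": 18.4,"rx": 0,"ry": 0,"rz": 0,"gripper": 1}
    - {"dx": -61,"dy": 0,"dz": 22,"rx": 0,"ry": 0,"rz": 0,"gripper": 1}

```text
t: 25.57
eef_pos: [0.5816, -0.0294, 0.2125]
ee_rot: [-3.141, 0.349, -1.212]
force: [-0.8, 0.9, -2.6]
width: 0.0138
gripper_force: 60.0
```

>>> jog_arm:
  targets:
    - {"dx": -10,"dy": 0,"dz": 3.6,"rx": 0,"ry": 0,"rz": 0,"gripper": 1}
    - {"dx": -20,"dy": 0,"dz": 7.2,"rx": 0,"ry": 0,"rz": 0,"gripper": 1}
    - {"dx": -30,"dy": 0,"dz": 10.8,"rx": 0,"ry": 0,"rz": 0,"gripper": 1}
    - {"dx": -39,"dy": 0,"dz": 14.1,"rx": 0,"ry": 0,"rz": 0,"gripper": 1}
    - {"dx": -48,"dy": 0,"dz": 17.3,"rx": 0,"ry": 0,"rz": 0,"gripper": 1}
    - {"dx": -55,"dy": 0,"dz": 19.9,"rx": 0,"ry": 0,"rz": 0,"gripper": 1}
    - {"dx": -60,"dy": 0,"dz": 21.7,"rx": 0,"ry": 0,"rz": 0,"gripper": 1}
    - {"dx": -62,"dy": 0,"dz": 22.4,"rx": 0,"ry": 0,"rz": 0,"gripper": 1}

```text
t: 26.23
eef_pos: [0.5587, 0.0319, 0.2126]
ee_rot: [-3.142, 0.349, -1.212]
force: [-0.1, -0.4, -2.0]
width: 0.0137
gripper_force: 60.0
```

>>> jog_arm:
  targets:
    - {"dx": 0,"dy": 0,"dz": 0,"rx": 0,"ry": 0,"rz": 0,"gripper": 1}
    - {"dx": 0,"dy": 0,"dz": 0,"rx": 0,"ry": 0,"rz": 0,"gripper": 1}
    - {"dx": 0,"dy": 0,"dz": 0,"rx": 0,"ry": 0,"rz": 0,"gripper": 1}
    - {"dx": 0,"dy": 0,"dz": 0,"rx": 0,"ry": 0,"rz": 0,"gripper": 1}
    - {"dx": 0,"dy": 0,"dz": 0,"rx": 0,"ry": 0,"rz": 0,"gripper": 1}
    - {"dx": 0,"dy": 0,"dz": 0,"rx": 0,"ry": 0,"rz": 0,"gripper": 1}
    - {"dx": 0,"dy": 0,"dz": 0,"rx": 0,"ry": 0,"rz": 0,"gripper": 1}
    - {"dx": 0,"dy": 0,"dz": 0,"rx": 0,"ry": 0,"rz": 0,"gripper": 1}

```text
t: 26.9
eef_pos: [0.559, 0.031, 0.2125]
ee_rot: [3.141, 0.349, -1.212]
force: [-0.2, 1.1, -0.9]
width: 0.0136
gripper_force: 60.0
```

Run:
```python
from h import *
st(); bo,B=boat(); go(*tip(0))
for d in (4,8,12,16,20,24): go(*tip(d))
```

```text
t 26.9 p [0.559  0.031  0.2125] rpy [ 3.1415  0.349  -1.2123] F [-0.2  1.1 -0.9] M [-1.55 -0.58 -0.02] w 0.0136 gf 60.0 q [ 0.16  0.29 -0.08 -0.36 -1.29  0.31]
boat slot [ 71.5   0.3 -12.9] rpy [ 0.01 -0.01 -0.02]
dxyz [-0.5 -0.4  0.2] rot [ 0.      0.0002 -0.0004]
dxyz [-6.8 -0.4 -8.6] rot [ 0.      0.07   -0.0004]
dxyz [-13.8  -0.4 -17. ] rot [ 0.      0.1399 -0.0005]
dxyz [-21.4  -0.4 -24.8] rot [ 1.000e-04  2.097e-01 -5.000e-04]
dxyz [-29.4  -0.4 -32.1] rot [ 1.000e-04  2.795e-01 -5.000e-04]
dxyz [-38.   -0.4 -38.9] rot [ 1.000e-04  3.493e-01 -5.000e-04]
dxyz [-47.   -0.4 -45. ] rot [ 1.000e-04  4.191e-01 -5.000e-04]
```

>>> jog_arm:
  targets:
    - {"dx": -2,"dy": 0,"dz": -2,"rx": 0,"ry": 0.017,"rz": 0,"gripper": 1}
    - {"dx": -5,"dy": 0,"dz": -6.5,"rx": 0,"ry": 0.052,"rz": 0,"gripper": 1}
    - {"dx": -10,"dy": 0,"dz": -13,"rx": 0,"ry": 0.105,"rz": 0,"gripper": 1}
    - {"dx": -13.5,"dy": 0,"dz": -17.2,"rx": 0,"ry": 0.14,"rz": 0,"gripper": 1}
    - {"dx": -17.2,"dy": 0,"dz": -21.2,"rx": 0,"ry": 0.175,"rz": 0,"gripper": 1}
    - {"dx": -21,"dy": 0,"dz": -25,"rx": 0,"ry": 0.21,"rz": 0,"gripper": 1}
    - {"dx": -25,"dy": 0,"dz": -28.8,"rx": 0,"ry": 0.244,"rz": 0,"gripper": 1}
    - {"dx": -29,"dy": 0,"dz": -32.2,"rx": 0,"ry": 0.279,"rz": 0,"gripper": 1}

```text
t: 27.57
eef_pos: [0.5532, 0.0467, 0.2535]
ee_rot: [-3.141, 0.068, -1.212]
force: [-0.2, -0.6, -1.9]
width: 0.0136
gripper_force: 60.0
```

>>> jog_arm:
  targets:
    - {"dx": -3.1,"dy": 0,"dz": -4.5,"rx": 0,"ry": 0.035,"rz": 0,"gripper": 1}
    - {"dx": -6.4,"dy": 0,"dz": -8.8,"rx": 0,"ry": 0.07,"rz": 0,"gripper": 1}
    - {"dx": -10,"dy": 0,"dz": -13,"rx": 0,"ry": 0.105,"rz": 0,"gripper": 1}
    - {"dx": -13.5,"dy": 0,"dz": -17.2,"rx": 0,"ry": 0.14,"rz": 0,"gripper": 1}
    - {"dx": -17.2,"dy": 0,"dz": -21.2,"rx": 0,"ry": 0.175,"rz": 0,"gripper": 1}
    - {"dx": -21,"dy": 0,"dz": -25,"rx": 0,"ry": 0.21,"rz": 0,"gripper": 1}
    - {"dx": -25,"dy": 0,"dz": -28.8,"rx": 0,"ry": 0.244,"rz": 0,"gripper": 1}
    - {"dx": -29,"dy": 0,"dz": -32.2,"rx": 0,"ry": 0.279,"rz": 0,"gripper": 1}

```text
t: 28.23
eef_pos: [0.5437, 0.0718, 0.2876]
ee_rot: [-3.14, -0.211, -1.212]
force: [-0.4, -0.1, -2.3]
width: 0.0137
gripper_force: 60.0
```

Run:
```python
from h import *
st(); bo,B=boat(); go(*tip(32)); go(*tip(48)) 
f=grab('scene'); cv2.imwrite('pics/b3.png',cv2.resize(f['frame'][100:320,320:600,::-1],None,fx=2,fy=2))
```

```text
t 28.23 p [0.5437 0.0718 0.2876] rpy [-3.1402 -0.2107 -1.2122] F [-0.4 -0.1 -2.3] M [0.58 0.24 0.01] w 0.0137 gf 60.0 q [ 0.62  0.11 -0.33  0.22 -1.19 -0.35]
boat slot [ 54.5   0.2 -47.7] rpy [-0.09 32.06 -0.05]
dxyz [ 0.1 -0.4  0.6] rot [-0.0013 -0.001  -0.0004]
dxyz [-28.9  -0.4 -31.7] rot [-0.0013  0.2782 -0.0006]
```

View pics/b3.png

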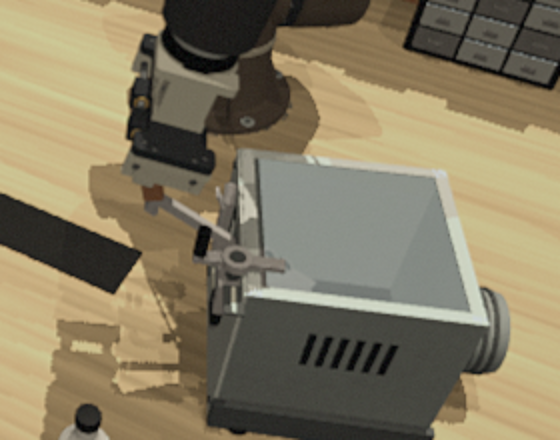

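The boat is tipped 32° inside the slot and clear of the cover. I'll go on to 48° and dwell there.

>>> jog_arm:
  targets:
    - {"dx": -3.1,"dy": 0,"dz": -4.5,"rx": 0,"ry": 0.035,"rz": 0,"gripper": 1}
    - {"dx": -6.4,"dy": 0,"dz": -8.8,"rx": 0,"ry": 0.07,"rz": 0,"gripper": 1}
    - {"dx": -10,"dy": 0,"dz": -13,"rx": 0,"ry": 0.105,"rz": 0,"gripper": 1}
    - {"dx": -13.5,"dy": 0,"dz": -17.2,"rx": 0,"ry": 0.14,"rz": 0,"gripper": 1}
    - {"dx": -17.2,"dy": 0,"dz": -21.2,"rx": 0,"ry": 0.175,"rz": 0,"gripper": 1}
    - {"dx": -21,"dy": 0,"dz": -25,"rx": 0,"ry": 0.21,"rz": 0,"gripper": 1}
    - {"dx": -25,"dy": 0,"dz": -28.8,"rx": 0,"ry": 0.244,"rz": 0,"gripper": 1}
    - {"dx": -29,"dy": 0,"dz": -32.2,"rx": 0,"ry": 0.279,"rz": 0,"gripper": 1}

```text
t: 28.95
eef_pos: [0.5315, 0.1046, 0.3129]
ee_rot: [-3.14, -0.489, -1.213]
force: [-0.0, 0.2, -1.4]
width: 0.0138
gripper_force: 60.0
```

>>> jog_arm:
  targets:
    - {"dx": 0,"dy": 0,"dz": 0,"rx": 0,"ry": 0,"rz": 0,"gripper": 1}
    - {"dx": 0,"dy": 0,"dz": 0,"rx": 0,"ry": 0,"rz": 0,"gripper": 1}
    - {"dx": 0,"dy": 0,"dz": 0,"rx": 0,"ry": 0,"rz": 0,"gripper": 1}
    - {"dx": 0,"dy": 0,"dz": 0,"rx": 0,"ry": 0,"rz": 0,"gripper": 1}
    - {"dx": 0,"dy": 0,"dz": 0,"rx": 0,"ry": 0,"rz": 0,"gripper": 1}
    - {"dx": 0,"dy": 0,"dz": 0,"rx": 0,"ry": 0,"rz": 0,"gripper": 1}
    - {"dx": 0,"dy": 0,"dz": 0,"rx": 0,"ry": 0,"rz": 0,"gripper": 1}
    - {"dx": 0,"dy": 0,"dz": 0,"rx": 0,"ry": 0,"rz": 0,"gripper": 1}

```text
t: 29.62
eef_pos: [0.5317, 0.1039, 0.3123]
ee_rot: [-3.142, -0.488, -1.213]
force: [0.6, 1.0, -1.0]
width: 0.0136
gripper_force: 60.0
```

Run:
```python
from h import *
st(); bo,B=boat(); go(*tip(48))
for d in (44,40,36,32): go(*tip(d))
f=grab('scene');g=grab('top'); cv2.imwrite('pics/b4.png',np.hstack([cv2.resize(f['frame'][140:300,400:560,::-1],(400,400)),cv2.resize(g['frame'][170:280,145:255,::-1],(400,400))]))
```

```text
t 29.62 p [0.5317 0.1039 0.3123] rpy [-3.1415 -0.4878 -1.2126] F [ 0.6  1.  -1. ] M [1.64 0.53 0.05] w 0.0136 gf 60.0 q [ 0.83  0.12 -0.43  0.45 -1.29 -0.65]
boat slot [ 38.8   0.3 -60.8] rpy [-1.000e-02  4.793e+01 -5.000e-02]
dxyz [-0.4 -0.4 -0.5] rot [ 0.0003  0.0012 -0.0007]
dxyz [ 5.4 -0.4  8.7] rot [ 0.0003 -0.0686 -0.0007]
dxyz [10.5 -0.4 18.4] rot [ 0.0003 -0.1384 -0.0007]
dxyz [14.9 -0.4 28.3] rot [ 2.000e-04 -2.082e-01 -7.000e-04]
dxyz [18.6 -0.4 38.5] rot [ 2.000e-04 -2.781e-01 -7.000e-04]
```

View pics/b4.png

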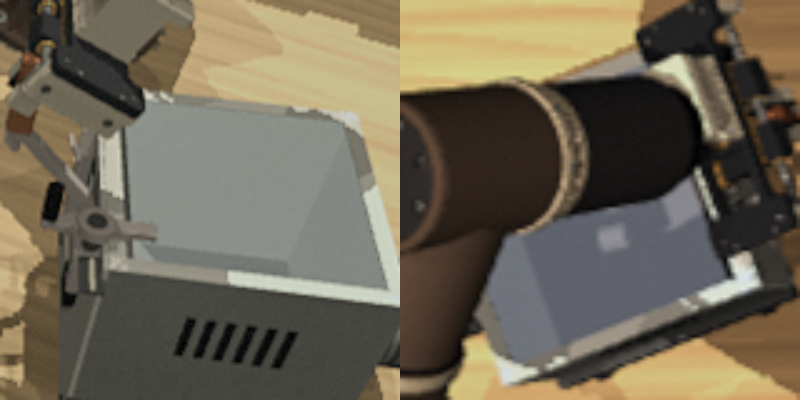

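The roof hides the nuts, but the tool's vertical load dropped by about 0.8 N, close to the weight of two nuts. I'll untip and withdraw.

>>> jog_arm:
  targets:
    - {"dx": 1.5,"dy": 0,"dz": 2.2,"rx": 0,"ry": -0.018,"rz": 0,"gripper": 1}
    - {"dx": 4.4,"dy": 0,"dz": 6.8,"rx": 0,"ry": -0.052,"rz": 0,"gripper": 1}
    - {"dx": 8.4,"dy": 0,"dz": 14,"rx": 0,"ry": -0.105,"rz": 0,"gripper": 1}
    - {"dx": 10.9,"dy": 0,"dz": 18.9,"rx": 0,"ry": -0.14,"rz": 0,"gripper": 1}
    - {"dx": 13.2,"dy": 0,"dz": 23.8,"rx": 0,"ry": -0.175,"rz": 0,"gripper": 1}
    - {"dx": 15.3,"dy": 0,"dz": 28.8,"rx": 0,"ry": -0.21,"rz": 0,"gripper": 1}
    - {"dx": 17.2,"dy": 0,"dz": 33.9,"rx": 0,"ry": -0.245,"rz": 0,"gripper": 1}
    - {"dx": 19,"dy": 0,"dz": 39,"rx": 0,"ry": -0.279,"rz": 0,"gripper": 1}

```text
t: 30.38
eef_pos: [0.5441, 0.071, 0.2868]
ee_rot: [-3.141, -0.206, -1.212]
force: [0.1, -0.6, -1.4]
width: 0.0139
gripper_force: 60.0
```

>>> jog_arm:
  targets:
    - {"dx": 3,"dy": 0,"dz": 4.5,"rx": 0,"ry": -0.035,"rz": 0,"gripper": 1}
    - {"dx": 5.8,"dy": 0,"dz": 9.2,"rx": 0,"ry": -0.07,"rz": 0,"gripper": 1}
    - {"dx": 8.4,"dy": 0,"dz": 14,"rx": 0,"ry": -0.105,"rz": 0,"gripper": 1}
    - {"dx": 10.9,"dy": 0,"dz": 18.9,"rx": 0,"ry": -0.14,"rz": 0,"gripper": 1}
    - {"dx": 13.2,"dy": 0,"dz": 23.8,"rx": 0,"ry": -0.175,"rz": 0,"gripper": 1}
    - {"dx": 15.3,"dy": 0,"dz": 28.8,"rx": 0,"ry": -0.21,"rz": 0,"gripper": 1}
    - {"dx": 17.2,"dy": 0,"dz": 33.9,"rx": 0,"ry": -0.245,"rz": 0,"gripper": 1}
    - {"dx": 19,"dy": 0,"dz": 39,"rx": 0,"ry": -0.279,"rz": 0,"gripper": 1}

```text
t: 31.05
eef_pos: [0.5536, 0.046, 0.2526]
ee_rot: [-3.14, 0.072, -1.212]
force: [0.8, 1.2, -1.9]
width: 0.0136
gripper_force: 60.0
```

>>> jog_arm:
  targets:
    - {"dx": 3,"dy": 0,"dz": 4.5,"rx": 0,"ry": -0.035,"rz": 0,"gripper": 1}
    - {"dx": 5.8,"dy": 0,"dz": 9.2,"rx": 0,"ry": -0.07,"rz": 0,"gripper": 1}
    - {"dx": 8.4,"dy": 0,"dz": 14,"rx": 0,"ry": -0.105,"rz": 0,"gripper": 1}
    - {"dx": 10.9,"dy": 0,"dz": 18.9,"rx": 0,"ry": -0.14,"rz": 0,"gripper": 1}
    - {"dx": 13.2,"dy": 0,"dz": 23.8,"rx": 0,"ry": -0.175,"rz": 0,"gripper": 1}
    - {"dx": 15.3,"dy": 0,"dz": 28.8,"rx": 0,"ry": -0.21,"rz": 0,"gripper": 1}
    - {"dx": 17.2,"dy": 0,"dz": 33.9,"rx": 0,"ry": -0.245,"rz": 0,"gripper": 1}
    - {"dx": 19,"dy": 0,"dz": 39,"rx": 0,"ry": -0.279,"rz": 0,"gripper": 1}

```text
t: 31.72
eef_pos: [0.5595, 0.0307, 0.2123]
ee_rot: [-3.14, 0.351, -1.212]
force: [-0.5, 0.5, -2.1]
width: 0.0138
gripper_force: 60.0
```

>>> jog_arm:
  targets:
    - {"dx": 0,"dy": 0,"dz": 0,"rx": 0,"ry": 0,"rz": 0,"gripper": 1}
    - {"dx": 0,"dy": 0,"dz": 0,"rx": 0,"ry": 0,"rz": 0,"gripper": 1}
    - {"dx": 0,"dy": 0,"dz": 0,"rx": 0,"ry": 0,"rz": 0,"gripper": 1}
    - {"dx": 0,"dy": 0,"dz": 0,"rx": 0,"ry": 0,"rz": 0,"gripper": 1}
    - {"dx": 0,"dy": 0,"dz": 0,"rx": 0,"ry": 0,"rz": 0,"gripper": 1}
    - {"dx": 0,"dy": 0,"dz": 0,"rx": 0,"ry": 0,"rz": 0,"gripper": 1}
    - {"dx": 0,"dy": 0,"dz": 0,"rx": 0,"ry": 0,"rz": 0,"gripper": 1}
    - {"dx": 0,"dy": 0,"dz": 0,"rx": 0,"ry": 0,"rz": 0,"gripper": 1}

```text
t: 32.38
eef_pos: [0.5589, 0.0313, 0.2126]
ee_rot: [-3.141, 0.349, -1.212]
force: [-0.5, -0.1, -1.0]
width: 0.0139
gripper_force: 60.0
```

Run:
```python
from h import *
st(); bo,B=boat(); go(*tip(0)); go(*tool2(-.11,zoff=-.013))
```

```text
t 32.38 p [0.5589 0.0313 0.2126] rpy [-3.1412  0.3488 -1.2116] F [-0.5 -0.1 -1. ] M [-1.38 -0.53  0.02] w 0.0139 gf 60.0 q [ 0.16  0.29 -0.08 -0.36 -1.29  0.31]
boat slot [ 71.8   0.4 -12.9] rpy [-0.02 -0.    0.01]
dxyz [-0.1 -0.3  0.2] rot [-0.0002  0.      0.0003]
dxyz [170.9  -0.3 -62. ] rot [-0.0002  0.      0.0003]
```

>>> jog_arm:
  targets:
    - {"dx": 4,"dy": 0,"dz": -1.5,"rx": 0,"ry": 0,"rz": 0,"gripper": 1}
    - {"dx": 14,"dy": 0,"dz": -5,"rx": 0,"ry": 0,"rz": 0,"gripper": 1}
    - {"dx": 26,"dy": 0,"dz": -9.5,"rx": 0,"ry": 0,"rz": 0,"gripper": 1}
    - {"dx": 38,"dy": 0,"dz": -13.8,"rx": 0,"ry": 0,"rz": 0,"gripper": 1}
    - {"dx": 50,"dy": 0,"dz": -18.1,"rx": 0,"ry": 0,"rz": 0,"gripper": 1}
    - {"dx": 62,"dy": 0,"dz": -22.5,"rx": 0,"ry": 0,"rz": 0,"gripper": 1}
    - {"dx": 74,"dy": 0,"dz": -26.9,"rx": 0,"ry": 0,"rz": 0,"gripper": 1}
    - {"dx": 86,"dy": 0,"dz": -31.2,"rx": 0,"ry": 0,"rz": 0,"gripper": 1}

```text
t: 33.05
eef_pos: [0.5916, -0.0563, 0.212]
ee_rot: [3.141, 0.349, -1.213]
force: [-0.5, 0.2, -1.3]
width: 0.0135
gripper_force: 60.0
```

>>> jog_arm:
  targets:
    - {"dx": 12,"dy": 0,"dz": -4.4,"rx": 0,"ry": 0,"rz": 0,"gripper": 1}
    - {"dx": 24,"dy": 0,"dz": -8.7,"rx": 0,"ry": 0,"rz": 0,"gripper": 1}
    - {"dx": 36,"dy": 0,"dz": -13,"rx": 0,"ry": 0,"rz": 0,"gripper": 1}
    - {"dx": 48,"dy": 0,"dz": -17.4,"rx": 0,"ry": 0,"rz": 0,"gripper": 1}
    - {"dx": 60,"dy": 0,"dz": -21.8,"rx": 0,"ry": 0,"rz": 0,"gripper": 1}
    - {"dx": 72,"dy": 0,"dz": -26.1,"rx": 0,"ry": 0,"rz": 0,"gripper": 1}
    - {"dx": 81,"dy": 0,"dz": -29.4,"rx": 0,"ry": 0,"rz": 0,"gripper": 1}
    - {"dx": 85,"dy": 0,"dz": -30.8,"rx": 0,"ry": 0,"rz": 0,"gripper": 1}

```text
t: 33.72
eef_pos: [0.6233, -0.1408, 0.2118]
ee_rot: [3.141, 0.349, -1.213]
force: [0.1, -0.6, -1.3]
width: 0.0137
gripper_force: 60.0
```

Run:
```python
from h import *
s=st(); bo,B=boat(); y=B.as_euler('xyz')[2]
for n in ('top','scene'):
    f=grab(n); pan(f,bo,y); q=R.from_euler('z',-y).apply(cloud(f).reshape(-1,3)-bo)*1000
    print(n,'nut pts',((abs(q[:,1])<18)&(q[:,0]>-45)&(q[:,0]<50)&(q[:,2]>18)&(q[:,2]<35)).sum())
f=load('top'); 
g=np.load('grip.npz'); d=s['eef_pos']; 
up=g['p']+[0,0,.16]; go(up,g['r']);
```

```text
t 33.72 p [ 0.6233 -0.1408  0.2118] rpy [ 3.1411  0.3489 -1.2132] F [ 0.1 -0.6 -1.3] M [-1.36 -0.59  0.02] w 0.0137 gf 60.0 q [-0.11  0.45  0.15 -0.31 -1.44  0.53]
boat slot [-111.9    0.3  -13.6] rpy [ 0.03 -0.   -0.07]
n 318 158 floor z= [-0.006  0.015  3.609] pitch 0.37 x max 55.9 y [-23.2  26.3]
 ymid -50 -18.93375692908694
 ymid -15 1.6713524202286028
 ymid 15 1.785687657664365
top nut pts 0
n 1000 211 floor z= [-0.012 -0.014  1.275] pitch 0.67 x max 59.3 y [-27.7  24.6]
 ymid -50 -1.773893277931947
 ymid -15 -1.674417440848556
 ymid 15 -1.0835419642278499
scene nut pts 0
dxyz [ 56.  222.9 -22.1] rot [0.134  0.0004 0.3667]
```

>>> jog_arm:
  targets:
    - {"dx": 1,"dy": 5,"dz": 0,"rx": 0,"ry": 0,"rz": 0,"gripper": 1}
    - {"dx": 4,"dy": 16,"dz": -2,"rx": 0,"ry": 0,"rz": 0,"gripper": 1}
    - {"dx": 8,"dy": 31,"dz": -3,"rx": 0,"ry": 0,"rz": 0,"gripper": 1}
    - {"dx": 12,"dy": 47,"dz": -5,"rx": 0,"ry": 0,"rz": 0,"gripper": 1}
    - {"dx": 16,"dy": 63,"dz": -6,"rx": 0,"ry": 0,"rz": 0,"gripper": 1}
    - {"dx": 20,"dy": 79,"dz": -8,"rx": 0,"ry": 0,"rz": 0,"gripper": 1}
    - {"dx": 24,"dy": 95,"dz": -9.5,"rx": 0,"ry": 0,"rz": 0,"gripper": 1}
    - {"dx": 28,"dy": 111,"dz": -11,"rx": 0,"ry": 0,"rz": 0,"gripper": 1}

```text
t: 34.48
eef_pos: [0.5278, -0.2075, 0.2132]
ee_rot: [-3.141, 0.349, -1.212]
force: [0.4, 0.1, -1.0]
width: 0.014
gripper_force: 60.0
```

>>> jog_arm:
  targets:
    - {"dx": 4,"dy": 17,"dz": -2,"rx": 0.01,"ry": 0,"rz": 0.025,"gripper": 1}
    - {"dx": 8,"dy": 33,"dz": -3,"rx": 0.025,"ry": 0,"rz": 0.07,"gripper": 1}
    - {"dx": 12,"dy": 49,"dz": -5,"rx": 0.045,"ry": 0,"rz": 0.125,"gripper": 1}
    - {"dx": 16,"dy": 65,"dz": -6,"rx": 0.068,"ry": 0,"rz": 0.185,"gripper": 1}
    - {"dx": 20,"dy": 81,"dz": -8,"rx": 0.09,"ry": 0,"rz": 0.245,"gripper": 1}
    - {"dx": 24,"dy": 95,"dz": -9.5,"rx": 0.11,"ry": 0,"rz": 0.3,"gripper": 1}
    - {"dx": 27,"dy": 107,"dz": -10.5,"rx": 0.126,"ry": 0,"rz": 0.345,"gripper": 1}
    - {"dx": 28,"dy": 112,"dz": -11,"rx": 0.134,"ry": 0,"rz": 0.367,"gripper": 1}

```text
t: 35.15
eef_pos: [0.4331, -0.2751, 0.2139]
ee_rot: [-3.141, 0.349, -1.608]
force: [-0.7, 0.0, -1.7]
width: 0.0139
gripper_force: 60.0
```

>>> jog_arm:
  targets:
    - {"dx": 0,"dy": 0,"dz": 0,"rx": 0,"ry": 0,"rz": 0,"gripper": 1}
    - {"dx": 0,"dy": 0,"dz": 0,"rx": 0,"ry": 0,"rz": 0,"gripper": 1}
    - {"dx": 4,"dy": 0,"dz": 10,"rx": 0,"ry": 0,"rz": 0,"gripper": 1}
    - {"dx": 9,"dy": 0,"dz": 24,"rx": 0,"ry": 0,"rz": 0,"gripper": 1}
    - {"dx": 15,"dy": 0,"dz": 40,"rx": 0,"ry": 0,"rz": 0,"gripper": 1}
    - {"dx": 20,"dy": 0,"dz": 56,"rx": 0,"ry": 0,"rz": 0,"gripper": 1}
    - {"dx": 25,"dy": 0,"dz": 70,"rx": 0,"ry": 0,"rz": 0,"gripper": 1}
    - {"dx": 30,"dy": 0,"dz": 82,"rx": 0,"ry": 0,"rz": 0,"gripper": 1}

```text
t: 35.82
eef_pos: [0.4353, -0.2731, 0.1242]
ee_rot: [3.14, 0.35, -1.602]
force: [-0.0, 1.2, -1.3]
width: 0.0137
gripper_force: 60.0
```

>>> jog_arm:
  targets:
    - {"dx": 3,"dy": 0,"dz": 8,"rx": 0,"ry": 0,"rz": 0,"gripper": 1}
    - {"dx": 6,"dy": 0,"dz": 16,"rx": 0,"ry": 0,"rz": 0,"gripper": 1}
    - {"dx": 8,"dy": 0,"dz": 22,"rx": 0,"ry": 0,"rz": 0,"gripper": 1}
    - {"dx": 9,"dy": 0,"dz": 24,"rx": 0,"ry": 0,"rz": 0,"gripper": 1}
    - {"dx": 9,"dy": 0,"dz": 24,"rx": 0,"ry": 0,"rz": 0,"gripper": 1}
    - {"dx": 9,"dy": 0,"dz": 24,"rx": 0,"ry": 0,"rz": 0,"gripper": 1}
    - {"dx": 9,"dy": 0,"dz": 24,"rx": 0,"ry": 0,"rz": 0,"gripper": 1}
    - {"dx": 9,"dy": 0,"dz": 24,"rx": 0,"ry": 0,"rz": 0,"gripper": 1}

```text
t: 36.48
eef_pos: [0.4354, -0.2744, 0.1013]
ee_rot: [-3.14, 0.349, -1.602]
force: [0.1, 0.3, -1.4]
width: 0.0137
gripper_force: 60.0
```

Run:
```python
from h import *
s=st(); g=np.load('grip.npz'); go(g['p'],g['r']); T=Rt(s['ee_rot']); B=T*GR2.inv(); print(s['eef_pos']-B.apply(GP2),B.as_euler('xyz',degrees=True))
```

```text
t 36.48 p [ 0.4354 -0.2744  0.1013] rpy [-3.14    0.3485 -1.6023] F [ 0.1  0.3 -1.4] M [-1.43 -0.01 -0.04] w 0.0137 gf 60.0 q [-0.43  0.37 -0.25 -0.36 -1.12  0.58]
dxyz [16.3  0.3 45.1] rot [-0.0011 -0.0003  0.0011]
[ 0.44196522 -0.0531177   0.05083963] [-8.06313685e-02  1.68639286e-02  8.81602405e+01]
```

Lowering the last 48 mm, then releasing slowly.

>>> jog_arm:
  targets:
    - {"dx": 3,"dy": 0,"dz": 9,"rx": 0,"ry": 0,"rz": 0,"gripper": 1}
    - {"dx": 7,"dy": 0,"dz": 20,"rx": 0,"ry": 0,"rz": 0,"gripper": 1}
    - {"dx": 11,"dy": 0,"dz": 31,"rx": 0,"ry": 0,"rz": 0,"gripper": 1}
    - {"dx": 14,"dy": 0,"dz": 38,"rx": 0,"ry": 0,"rz": 0,"gripper": 1}
    - {"dx": 15.5,"dy": 0,"dz": 42,"rx": 0,"ry": 0,"rz": 0,"gripper": 1}
    - {"dx": 16,"dy": 0,"dz": 44,"rx": 0,"ry": 0,"rz": 0,"gripper": 1}
    - {"dx": 16,"dy": 0,"dz": 45,"rx": 0,"ry": 0,"rz": 0,"gripper": 1}
    - {"dx": 16,"dy": 0,"dz": 45,"rx": 0,"ry": 0,"rz": 0,"gripper": 1}

```text
t: 37.15
eef_pos: [0.4344, -0.274, 0.0534]
ee_rot: [3.14, 0.349, -1.602]
force: [-3.8, -0.9, 7.1]
width: 0.0137
gripper_force: 60.0
```

>>> jog_arm:
  targets:
    - {"dx": 0,"dy": 0,"dz": 0,"rx": 0,"ry": 0,"rz": 0,"gripper": 1}
    - {"dx": 0,"dy": 0,"dz": 0,"rx": 0,"ry": 0,"rz": 0,"gripper": 0.83}
    - {"dx": 0,"dy": 0,"dz": 0,"rx": 0,"ry": 0,"rz": 0,"gripper": 0.8}
    - {"dx": 0,"dy": 0,"dz": 0,"rx": 0,"ry": 0,"rz": 0,"gripper": 0.75}
    - {"dx": 0,"dy": 0,"dz": 0,"rx": 0,"ry": 0,"rz": 0,"gripper": 0.7}
    - {"dx": 0,"dy": 0,"dz": 0,"rx": 0,"ry": 0,"rz": 0,"gripper": 0.65}
    - {"dx": 0,"dy": 0,"dz": 0,"rx": 0,"ry": 0,"rz": 0,"gripper": 0.6}
    - {"dx": 0,"dy": 0,"dz": 0,"rx": 0,"ry": 0,"rz": 0,"gripper": 0.6}

```text
t: 37.82
eef_pos: [0.4352, -0.2738, 0.0529]
ee_rot: [-3.141, 0.349, -1.603]
force: [0.5, -0.1, -0.0]
width: 0.0338
gripper_force: 0.0
```

>>> jog_arm:
  targets:
    - {"dx": 0,"dy": 0,"dz": -10,"rx": 0,"ry": 0,"rz": 0,"gripper": 0.6}
    - {"dx": 0,"dy": 0,"dz": -30,"rx": 0,"ry": 0,"rz": 0,"gripper": 0.6}
    - {"dx": 0,"dy": 0,"dz": -60,"rx": 0,"ry": 0,"rz": 0,"gripper": 0.5}
    - {"dx": 0,"dy": 0,"dz": -95,"rx": 0,"ry": 0,"rz": 0,"gripper": 0.5}
    - {"dx": -20,"dy": 0,"dz": -130,"rx": 0,"ry": 0.05,"rz": 0,"gripper": 0.5}
    - {"dx": -40,"dy": 0,"dz": -165,"rx": 0,"ry": 0.15,"rz": 0,"gripper": 0.5}
    - {"dx": -60,"dy": 0,"dz": -200,"rx": 0,"ry": 0.25,"rz": 0,"gripper": 0.5}
    - {"dx": -80,"dy": 0,"dz": -230,"rx": 0,"ry": 0.349,"rz": 0,"gripper": 0.5}

```text
t: 38.48
eef_pos: [0.4354, -0.2784, 0.3009]
ee_rot: [-3.136, -0.006, -1.605]
force: [0.5, 0.5, 0.4]
width: 0.0435
gripper_force: 0.0
```

Run:
```python
from h import *
st(); go([.60,-.24,.33],[np.pi,0,-np.pi/2-.2])
```

```text
t 38.48 p [ 0.4354 -0.2784  0.3009] rpy [-3.136  -0.0062 -1.6053] F [0.5 0.5 0.4] M [ 0.17 -0.12  0.  ] w 0.0435 gf 0.0 q [-0.18  0.06 -0.26  0.01 -1.25  0.15]
dxyz [ -43.9 -163.3  -28.5] rot [-0.0061 -0.0058  0.1655]
```

>>> jog_arm:
  targets:
    - {"dx": -8,"dy": -30,"dz": -10,"rx": 0,"ry": 0,"rz": 0,"gripper": 0.4}
    - {"dx": -16,"dy": -60,"dz": -20,"rx": 0,"ry": 0,"rz": 0,"gripper": 0.4}
    - {"dx": -24,"dy": -90,"dz": -28,"rx": 0,"ry": 0,"rz": 0,"gripper": 0.4}
    - {"dx": -32,"dy": -120,"dz": -28,"rx": 0,"ry": 0,"rz": 0,"gripper": 0.4}
    - {"dx": -40,"dy": -150,"dz": -28,"rx": 0,"ry": 0,"rz": 0,"gripper": 0.4}
    - {"dx": -44,"dy": -163,"dz": -28,"rx": 0,"ry": 0,"rz": 0,"gripper": 0.4}
    - {"dx": -44,"dy": -163,"dz": -28,"rx": 0,"ry": 0,"rz": 0,"gripper": 0.4}
    - {"dx": -44,"dy": -163,"dz": -28,"rx": 0,"ry": 0,"rz": 0,"gripper": 0.4}

```text
t: 39.15
eef_pos: [0.5993, -0.2385, 0.3242]
ee_rot: [3.141, -0.0, -1.603]
force: [-0.7, -0.1, -0.3]
width: 0.0525
gripper_force: 0.0
```

Run:
```python
from h import *
st(); f=grab('wrist'); save(f,'w8.png',(160,0,520,220),2)
P=cloud(f,True)*1000; z=P[...,2]
k=(abs(P[...,0]-612)<80)&(abs(P[...,1]+343)<80)
for n,lo,hi in (('tab',115,175),('plate',100,112),('stand',34,42)):
    m=k&(z>lo)&(z<hi); q=P[m]
    if len(q)>5:
        r=cv2.minAreaRect(q[:,:2].astype(np.float32)); print(n,len(q),'z',q[:,2].min().round(1),q[:,2].max().round(1),np.round(r[0],1),np.round(r[1],1),round(r[2],1))
m=k&(z>152)&(z<166); q=P[m]; r=cv2.minAreaRect(q[:,:2].astype(np.float32)); print('tabtop',len(q),np.median(q[:,2]),r)
```

```text
t 39.15 p [ 0.5993 -0.2385  0.3242] rpy [ 3.1407 -0.     -1.6026] F [-0.7 -0.1 -0.3] M [ 0.04 -0.03  0.02] w 0.0525 gf 0.0 q [-0.08  0.27  0.06  0.   -1.36  0.05]
tab 413 z 115.8 161.1 [ 618.4 -344.7] [36.3  8.8] 77.9
plate 229 z 100.4 111.4 [ 617.8 -344.4] [92.   7.2] 78.0
stand 1112 z 34.4 41.6 [ 618.3 -345. ] [118.4  34.3] 78.2
tabtop 316 158.9373401448824 ((618.4310913085938, -344.6763610839844), (36.31141662597656, 8.686924934387207), 77.45064544677734)
```

View pics/w8.png

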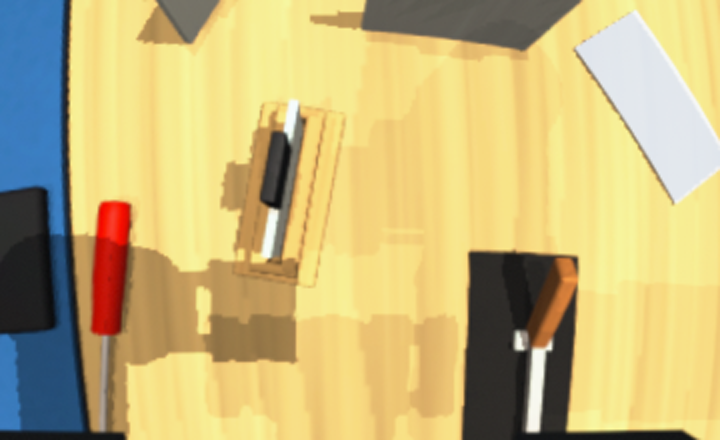

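The shutter tab is at (618.4, -344.7) mm with its width along 77.9° and its top at z=0.159. In the crop it's the black bar at (275,170) in the wooden stand. I'll grasp it.

Run:
```python
from h import *
go([.6184,-.3447,.145],[np.pi,0,-np.pi/2-.211])
```

```text
dxyz [105.2 -23.2 179.6] rot [ 4.000e-04 -1.000e-04  1.789e-01]
```

>>> jog_arm:
  force: 45
  targets:
    - {"dx": 30,"dy": -7,"dz": 20,"rx": 0,"ry": 0,"rz": 0.05,"gripper": 0.45}
    - {"dx": 60,"dy": -14,"dz": 40,"rx": 0,"ry": 0,"rz": 0.1,"gripper": 0.5}
    - {"dx": 90,"dy": -20,"dz": 60,"rx": 0,"ry": 0,"rz": 0.15,"gripper": 0.5}
    - {"dx": 105,"dy": -23,"dz": 80,"rx": 0,"ry": 0,"rz": 0.179,"gripper": 0.5}
    - {"dx": 105,"dy": -23,"dz": 100,"rx": 0,"ry": 0,"rz": 0.179,"gripper": 0.5}
    - {"dx": 105,"dy": -23,"dz": 110,"rx": 0,"ry": 0,"rz": 0.179,"gripper": 0.5}
    - {"dx": 105,"dy": -23,"dz": 110,"rx": 0,"ry": 0,"rz": 0.179,"gripper": 0.5}
    - {"dx": 105,"dy": -23,"dz": 110,"rx": 0,"ry": 0,"rz": 0.179,"gripper": 0.5}

```text
t: 39.87
eef_pos: [0.6184, -0.3443, 0.2155]
ee_rot: [-3.141, -0.0, -1.782]
force: [0.5, 0.8, 0.7]
width: 0.044
gripper_force: 0.0
```

Run:
```python
from h import *
st(); go([.6184,-.3447,.145],[np.pi,0,-np.pi/2-.211])
```

```text
t 39.87 p [ 0.6184 -0.3443  0.2155] rpy [-3.1411e+00 -3.0000e-04 -1.7816e+00] F [0.5 0.8 0.7] M [ 0.06 -0.1  -0.  ] w 0.044 gf 0.0 q [-0.23  0.43  0.05  0.   -1.19  0.02]
dxyz [ 0.3 -0.  70.5] rot [-0.0005 -0.0003  0.0002]
```

>>> jog_arm:
  force: 45
  targets:
    - {"dx": 0,"dy": 0,"dz": 20,"rx": 0,"ry": 0,"rz": 0,"gripper": 0.5}
    - {"dx": 0,"dy": 0,"dz": 45,"rx": 0,"ry": 0,"rz": 0,"gripper": 0.5}
    - {"dx": 0,"dy": 0,"dz": 65,"rx": 0,"ry": 0,"rz": 0,"gripper": 0.6}
    - {"dx": 0,"dy": 0,"dz": 70,"rx": 0,"ry": 0,"rz": 0,"gripper": 0.65}
    - {"dx": 0,"dy": 0,"dz": 70,"rx": 0,"ry": 0,"rz": 0,"gripper": 0.7}
    - {"dx": 0,"dy": 0,"dz": 70,"rx": 0,"ry": 0,"rz": 0,"gripper": 0.75}
    - {"dx": 0,"dy": 0,"dz": 70,"rx": 0,"ry": 0,"rz": 0,"gripper": 0.8}
    - {"dx": 0,"dy": 0,"dz": 70,"rx": 0,"ry": 0,"rz": 0,"gripper": 0.85}

```text
t: 40.53
eef_pos: [0.6199, -0.3445, 0.1467]
ee_rot: [-3.138, -0.0, -1.781]
force: [-0.1, 0.1, -0.3]
width: 0.0155
gripper_force: 0.0
```

>>> jog_arm:
  force: 45
  targets:
    - {"dx": 0,"dy": 0,"dz": 0,"rx": 0,"ry": 0,"rz": 0,"gripper": 0.9}
    - {"dx": 0,"dy": 0,"dz": 0,"rx": 0,"ry": 0,"rz": 0,"gripper": 1}
    - {"dx": 0,"dy": 0,"dz": 0,"rx": 0,"ry": 0,"rz": 0,"gripper": 1}
    - {"dx": 0,"dy": 0,"dz": 0,"rx": 0,"ry": 0,"rz": 0,"gripper": 1}
    - {"dx": 0,"dy": 0,"dz": 0,"rx": 0,"ry": 0,"rz": 0,"gripper": 1}
    - {"dx": 0,"dy": 0,"dz": 0,"rx": 0,"ry": 0,"rz": 0,"gripper": 1}
    - {"dx": 0,"dy": 0,"dz": 0,"rx": 0,"ry": 0,"rz": 0,"gripper": 1}
    - {"dx": 0,"dy": 0,"dz": 0,"rx": 0,"ry": 0,"rz": 0,"gripper": 1}

```text
t: 41.2
eef_pos: [0.619, -0.3444, 0.1455]
ee_rot: [-3.141, -0.0, -1.782]
force: [-1.7, 1.1, 6.1]
width: 0.0081
gripper_force: 45.0
```

>>> jog_arm:
  targets:
    - {"dx": 0,"dy": 0,"dz": -5,"rx": 0,"ry": 0,"rz": 0,"gripper": 1}
    - {"dx": 0,"dy": 0,"dz": -15,"rx": 0,"ry": 0,"rz": 0,"gripper": 1}
    - {"dx": 0,"dy": 0,"dz": -35,"rx": 0,"ry": 0,"rz": 0,"gripper": 1}
    - {"dx": 0,"dy": 0,"dz": -60,"rx": 0,"ry": 0,"rz": 0,"gripper": 1}
    - {"dx": 0,"dy": 0,"dz": -90,"rx": 0,"ry": 0,"rz": 0,"gripper": 1}
    - {"dx": 0,"dy": 0,"dz": -120,"rx": 0,"ry": 0,"rz": 0,"gripper": 1}
    - {"dx": 0,"dy": 0,"dz": -150,"rx": 0,"ry": 0,"rz": 0,"gripper": 1}
    - {"dx": 0,"dy": 0,"dz": -180,"rx": 0,"ry": 0,"rz": 0,"gripper": 1}

```text
t: 41.87
eef_pos: [0.6186, -0.3442, 0.3264]
ee_rot: [-3.141, 0.0, -1.782]
force: [0.6, -0.3, -2.3]
width: 0.008
gripper_force: 45.0
```

```bash
cat >> h.py <<'E'
def seat(x,y,z,yaw=-np.pi/2+MY-np.pi):
    "TCP pose for the tab held with shutter origin at slot-frame x,y,z (m)"
    return SLOT+R.from_euler('z',MY).apply([x,y,z+.133]),[np.pi,0,yaw]
E
python3 - <<'E'
from h import *
st(); p,r=seat(-.0055,0,.065); print(p,r); d,w=go(p,r)
mid=[.62,-.05,.40]; go(mid,[np.pi,0,-1.782]); go(p,r,(mid,[np.pi,0,-1.782]))
E
```

```text
t 41.87 p [ 0.6186 -0.3442  0.3264] rpy [-3.1412e+00  3.0000e-04 -1.7820e+00] F [ 0.6 -0.3 -2.3] M [ 0.04 -0.19  0.  ] w 0.008 gf 45.0 q [-0.23  0.38  0.22 -0.   -1.41  0.02]
[0.50803153 0.16615032 0.373     ] [3.141592653589793, 0, np.float64(-2.782752959379759)]
dxyz [-475.8  215.   -46.5] rot [-1.0000e-04  5.0000e-04  1.0008e+00]
dxyz [-288.    60.2  -73.5] rot [-0.0004  0.0003  0.    ]
dxyz [-187.9  154.8   27. ] rot [ 0.     -0.      1.0008]
```

>>> jog_arm:
  targets:
    - {"dx": -10,"dy": 2,"dz": -5,"rx": 0,"ry": 0,"rz": 0,"gripper": 1}
    - {"dx": -28,"dy": 6,"dz": -10,"rx": 0,"ry": 0,"rz": 0,"gripper": 1}
    - {"dx": -48,"dy": 10,"dz": -18,"rx": 0,"ry": 0,"rz": 0,"gripper": 1}
    - {"dx": -68,"dy": 14,"dz": -26,"rx": 0,"ry": 0,"rz": 0,"gripper": 1}
    - {"dx": -88,"dy": 18,"dz": -34,"rx": 0,"ry": 0,"rz": 0,"gripper": 1}
    - {"dx": -108,"dy": 22,"dz": -42,"rx": 0,"ry": 0,"rz": 0,"gripper": 1}
    - {"dx": -128,"dy": 26,"dz": -50,"rx": 0,"ry": 0,"rz": 0,"gripper": 1}
    - {"dx": -148,"dy": 30,"dz": -58,"rx": 0,"ry": 0,"rz": 0,"gripper": 1}

```text
t: 42.53
eef_pos: [0.6202, -0.1921, 0.3829]
ee_rot: [3.142, 0.0, -1.782]
force: [0.7, -0.6, -3.6]
width: 0.0079
gripper_force: 45.0
```

>>> jog_arm:
  targets:
    - {"dx": -20,"dy": 4,"dz": -5,"rx": 0,"ry": 0,"rz": 0.02,"gripper": 1}
    - {"dx": -40,"dy": 8,"dz": -10,"rx": 0,"ry": 0,"rz": 0.07,"gripper": 1}
    - {"dx": -60,"dy": 12,"dz": -14,"rx": 0,"ry": 0,"rz": 0.13,"gripper": 1}
    - {"dx": -80,"dy": 17,"dz": -16,"rx": 0,"ry": 0,"rz": 0.2,"gripper": 1}
    - {"dx": -100,"dy": 21,"dz": -16,"rx": 0,"ry": 0,"rz": 0.27,"gripper": 1}
    - {"dx": -118,"dy": 25,"dz": -16,"rx": 0,"ry": 0,"rz": 0.35,"gripper": 1}
    - {"dx": -132,"dy": 28,"dz": -16,"rx": 0,"ry": 0,"rz": 0.43,"gripper": 1}
    - {"dx": -140,"dy": 30,"dz": -16,"rx": 0,"ry": 0,"rz": 0.5,"gripper": 1}

```text
t: 43.2
eef_pos: [0.6202, -0.0483, 0.3985]
ee_rot: [3.141, 0.001, -2.285]
force: [-0.5, -0.8, -3.0]
width: 0.0078
gripper_force: 45.0
```

>>> jog_arm:
  targets:
    - {"dx": 0,"dy": 0,"dz": 0,"rx": 0,"ry": 0,"rz": 0.08,"gripper": 1}
    - {"dx": 0,"dy": 0,"dz": 0,"rx": 0,"ry": 0,"rz": 0.16,"gripper": 1}
    - {"dx": 0,"dy": 0,"dz": 0,"rx": 0,"ry": 0,"rz": 0.24,"gripper": 1}
    - {"dx": 0,"dy": 0,"dz": 0,"rx": 0,"ry": 0,"rz": 0.31,"gripper": 1}
    - {"dx": 0,"dy": 0,"dz": 0,"rx": 0,"ry": 0,"rz": 0.38,"gripper": 1}
    - {"dx": 0,"dy": 0,"dz": 0,"rx": 0,"ry": 0,"rz": 0.44,"gripper": 1}
    - {"dx": 0,"dy": 0,"dz": 0,"rx": 0,"ry": 0,"rz": 0.48,"gripper": 1}
    - {"dx": 0,"dy": 0,"dz": 0,"rx": 0,"ry": 0,"rz": 0.5,"gripper": 1}

```text
t: 43.87
eef_pos: [0.6203, -0.0499, 0.3985]
ee_rot: [3.141, 0.0, -2.784]
force: [0.8, -0.8, -2.7]
width: 0.0079
gripper_force: 45.0
```

Run:
```python
from h import *
st(); go(*seat(-.06,0,.09))
```

```text
t 43.87 p [ 0.6203 -0.0499  0.3985] rpy [ 3.1413e+00  1.0000e-04 -2.7839e+00] F [ 0.8 -0.8 -2.7] M [-0.01 -0.19  0.04] w 0.0079 gf 45.0 q [ 0.23  0.22  0.15 -0.   -1.5  -1.45]
dxyz [ 29.4 187.2   0.5] rot [ 0.0003  0.0001 -0.0011]
```

>>> jog_arm:
  targets:
    - {"dx": 2,"dy": 8,"dz": 0,"rx": 0,"ry": 0,"rz": 0,"gripper": 1}
    - {"dx": 6,"dy": 28,"dz": 0,"rx": 0,"ry": 0,"rz": 0,"gripper": 1}
    - {"dx": 10,"dy": 58,"dz": 0,"rx": 0,"ry": 0,"rz": 0,"gripper": 1}
    - {"dx": 15,"dy": 90,"dz": 0,"rx": 0,"ry": 0,"rz": 0,"gripper": 1}
    - {"dx": 20,"dy": 122,"dz": 0,"rx": 0,"ry": 0,"rz": 0,"gripper": 1}
    - {"dx": 25,"dy": 154,"dz": 0,"rx": 0,"ry": 0,"rz": 0,"gripper": 1}
    - {"dx": 28,"dy": 180,"dz": 0,"rx": 0,"ry": 0,"rz": 0,"gripper": 1}
    - {"dx": 29,"dy": 187,"dz": 0,"rx": 0,"ry": 0,"rz": 0,"gripper": 1}

```text
t: 44.53
eef_pos: [0.5256, 0.1175, 0.3989]
ee_rot: [3.14, 0.001, -2.778]
force: [-0.2, -0.5, -3.7]
width: 0.0077
gripper_force: 45.0
```

>>> jog_arm:
  targets:
    - {"dx": 0,"dy": 0,"dz": 0,"rx": 0,"ry": 0,"rz": 0,"gripper": 1}
    - {"dx": 0,"dy": 0,"dz": 0,"rx": 0,"ry": 0,"rz": 0,"gripper": 1}
    - {"dx": 0,"dy": 0,"dz": 0,"rx": 0,"ry": 0,"rz": 0,"gripper": 1}
    - {"dx": 0,"dy": 0,"dz": 0,"rx": 0,"ry": 0,"rz": 0,"gripper": 1}
    - {"dx": 0,"dy": 0,"dz": 0,"rx": 0,"ry": 0,"rz": 0,"gripper": 1}
    - {"dx": 0,"dy": 0,"dz": 0,"rx": 0,"ry": 0,"rz": 0,"gripper": 1}
    - {"dx": 0,"dy": 0,"dz": 0,"rx": 0,"ry": 0,"rz": 0,"gripper": 1}
    - {"dx": 0,"dy": 0,"dz": 0,"rx": 0,"ry": 0,"rz": 0,"gripper": 1}

```text
t: 45.2
eef_pos: [0.5277, 0.1144, 0.3984]
ee_rot: [-3.141, 0.0, -2.782]
force: [0.0, -0.9, -3.1]
width: 0.0081
gripper_force: 45.0
```

Run:
```python
from h import *
st(); go(*seat(-.0055,0,.065)); f=grab('wrist'); save(f,'w9.png'); grab('top'); grab('scene')
```

```text
t 45.2 p [0.5277 0.1144 0.3984] rpy [-3.1415e+00  2.0000e-04 -2.7825e+00] F [ 0.  -0.9 -3.1] M [ 0.05 -0.11  0.03] w 0.0081 gf 45.0 q [ 0.58  0.07 -0.02  0.   -1.47 -1.79]
dxyz [ 0.3 55.4 25.4] rot [-0.0001  0.0002  0.0003]
```

View pics/w9.png

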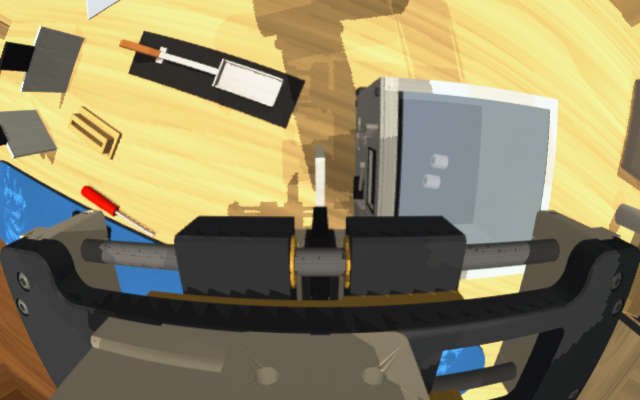

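Both nuts are visible in the tub at (440,160) and (431,181), and the boat is back on its mat. The shutter edge shows at (320,180) and the cover edge along column 385. I'll measure their relative offset.

Run:
```python
from h import *
f=load('wrist'); P=cloud(f,True); q=R.from_euler('z',-MY).apply(P.reshape(-1,3)-SLOT).reshape(400,640,3)*1000
v,u=np.mgrid[:400,:640]
m=(u>340)&(u<420)&(v<215)&(abs(q[...,2]-45)<3); e=q[m]; X=[]
for lo in range(-20,115,8):
    k=(e[:,1]>=lo)&(e[:,1]<lo+8)
    if k.sum()>3: X.append((lo+4,e[k,0].min()))
X=np.array(X); print('edge',np.round(X[:,1],1), np.polyfit(X[:,0],X[:,1],1),'ymax',e[:,1].max())
m=(u>305)&(u<335)&(v<212)&(v>130)&(abs(q[...,2]-100)<90); e=q[m]; e=e[(e[:,0]>-90)&(e[:,0]<-30)]
print('shutter',len(e),e.min(0),e.max(0),np.median(e,0), np.polyfit(e[:,1],e[:,0],1))
for zl in (80,100,120,140,160,180): 
    k=abs(e[:,2]-zl)<10
    if k.sum()>3: print(zl,k.sum(),np.round([e[k,0].min(),e[k,0].max(),e[k,1].max()],1))
# lips/channel +y at z 10..36
m=(u>330)&(u<420)&(v<215)&(q[...,2]>25)&(q[...,2]<38)&(q[...,0]<-1)&(q[...,0]>-30); e=q[m]; print('lip',len(e),np.percentile(e,[2,98],axis=0) if len(e) else '')
```

```text
edge [-0.1  0.3  0.2  0.  -0.1  0.2  0.2  0.4 -0.4 -0.5 -0.1  0.2  0.3 -0.3
 -0.1  0.2 -0.4] [-0.00209407  0.09429092] ymax 114.64214253022853
shutter 599 [-64.9098891   16.54439231  89.51776597] [-56.84841121  46.52547423 189.62176889] [-60.84734114  34.17513487 186.84758754] [ 5.66747308e-03 -6.12611435e+01]
100 10 [-62.4 -58.3  46.4]
120 21 [-63.1 -58.4  46.5]
140 14 [-62.9 -58.6  46.1]
160 21 [-62.8 -58.8  46.3]
180 532 [-64.9 -56.8  46.1]
lip 243 [[-22.81708919 -21.67118524  25.48639513]
 [ -1.05361418 103.40491307  36.09573286]]
```

>>> jog_arm:
  targets:
    - {"dx": 0,"dy": 4,"dz": 0,"rx": 0,"ry": 0,"rz": 0,"gripper": 1}
    - {"dx": 0,"dy": 14,"dz": 0,"rx": 0,"ry": 0,"rz": 0,"gripper": 1}
    - {"dx": 0,"dy": 26,"dz": 0,"rx": 0,"ry": 0,"rz": 0,"gripper": 1}
    - {"dx": 0,"dy": 38,"dz": 0,"rx": 0,"ry": 0,"rz": 0,"gripper": 1}
    - {"dx": 0,"dy": 48,"dz": 5,"rx": 0,"ry": 0,"rz": 0,"gripper": 1}
    - {"dx": 0,"dy": 54,"dz": 15,"rx": 0,"ry": 0,"rz": 0,"gripper": 1}
    - {"dx": 0,"dy": 55.3,"dz": 25,"rx": 0,"ry": 0,"rz": 0,"gripper": 1}
    - {"dx": 0,"dy": 55.3,"dz": 30,"rx": 0,"ry": 0,"rz": 0,"gripper": 1}

```text
t: 46.02
eef_pos: [0.5071, 0.167, 0.3661]
ee_rot: [-3.141, -0.002, -2.781]
force: [-0.7, -0.8, -3.2]
width: 0.0078
gripper_force: 45.0
```

>>> jog_arm:
  targets:
    - {"dx": 0,"dy": 0,"dz": 0,"rx": 0,"ry": 0,"rz": 0,"gripper": 1}
    - {"dx": 0,"dy": 0,"dz": 0,"rx": 0,"ry": 0,"rz": 0,"gripper": 1}
    - {"dx": 0,"dy": 0,"dz": 0,"rx": 0,"ry": 0,"rz": 0,"gripper": 1}
    - {"dx": 0,"dy": 0,"dz": 0,"rx": 0,"ry": 0,"rz": 0,"gripper": 1}
    - {"dx": 0,"dy": 0,"dz": 0,"rx": 0,"ry": 0,"rz": 0,"gripper": 1}
    - {"dx": 0,"dy": 0,"dz": 0,"rx": 0,"ry": 0,"rz": 0,"gripper": 1}
    - {"dx": 0,"dy": 0,"dz": 0,"rx": 0,"ry": 0,"rz": 0,"gripper": 1}
    - {"dx": 0,"dy": 0,"dz": 0,"rx": 0,"ry": 0,"rz": 0,"gripper": 1}

```text
t: 46.68
eef_pos: [0.5082, 0.1664, 0.3686]
ee_rot: [-3.142, 0.001, -2.782]
force: [0.5, 0.4, -2.9]
width: 0.0076
gripper_force: 45.0
```

Run:
```python
from h import *
st(); go(*seat(-.0055,0,.02));  go(*seat(-.0055,0,-.048))
```

```text
t 46.68 p [0.5082 0.1664 0.3686] rpy [-3.1416e+00  6.0000e-04 -2.7820e+00] F [ 0.5  0.4 -2.9] M [ 0.04 -0.18 -0.01] w 0.0076 gf 45.0 q [ 0.68  0.07 -0.09  0.   -1.41 -1.89]
dxyz [ 0.3 -0.2 40.6] rot [-0.      0.0006  0.0008]
dxyz [  0.3  -0.2 108.6] rot [-0.      0.0006  0.0008]
```

>>> jog_arm:
  targets:
    - {"dx": 0,"dy": 0,"dz": 4,"rx": 0,"ry": 0,"rz": 0,"gripper": 1}
    - {"dx": 0,"dy": 0,"dz": 9,"rx": 0,"ry": 0,"rz": 0,"gripper": 1}
    - {"dx": 0,"dy": 0,"dz": 14,"rx": 0,"ry": 0,"rz": 0,"gripper": 1}
    - {"dx": 0,"dy": 0,"dz": 19,"rx": 0,"ry": 0,"rz": 0,"gripper": 1}
    - {"dx": 0,"dy": 0,"dz": 24,"rx": 0,"ry": 0,"rz": 0,"gripper": 1}
    - {"dx": 0,"dy": 0,"dz": 30,"rx": 0,"ry": 0,"rz": 0,"gripper": 1}
    - {"dx": 0,"dy": 0,"dz": 36,"rx": 0,"ry": 0,"rz": 0,"gripper": 1}
    - {"dx": 0,"dy": 0,"dz": 40,"rx": 0,"ry": 0,"rz": 0,"gripper": 1}

```text
t: 47.35
eef_pos: [0.5079, 0.1664, 0.3274]
ee_rot: [-3.141, -0.001, -2.782]
force: [0.3, -0.4, -4.0]
width: 0.0079
gripper_force: 45.0
```

>>> jog_arm:
  targets:
    - {"dx": 0,"dy": 0,"dz": 5,"rx": 0,"ry": 0,"rz": 0,"gripper": 1}
    - {"dx": 0,"dy": 0,"dz": 10,"rx": 0,"ry": 0,"rz": 0,"gripper": 1}
    - {"dx": 0,"dy": 0,"dz": 15,"rx": 0,"ry": 0,"rz": 0,"gripper": 1}
    - {"dx": 0,"dy": 0,"dz": 20,"rx": 0,"ry": 0,"rz": 0,"gripper": 1}
    - {"dx": 0,"dy": 0,"dz": 25,"rx": 0,"ry": 0,"rz": 0,"gripper": 1}
    - {"dx": 0,"dy": 0,"dz": 30,"rx": 0,"ry": 0,"rz": 0,"gripper": 1}
    - {"dx": 0,"dy": 0,"dz": 35,"rx": 0,"ry": 0,"rz": 0,"gripper": 1}
    - {"dx": 0,"dy": 0,"dz": 40,"rx": 0,"ry": 0,"rz": 0,"gripper": 1}

```text
t: 48.02
eef_pos: [0.5082, 0.1665, 0.288]
ee_rot: [-3.142, 0.0, -2.782]
force: [-0.1, 0.5, -2.0]
width: 0.0078
gripper_force: 45.0
```

Run:
```python
from h import *
st(); go(*seat(-.0055,0,-.048))
```

```text
t 48.02 p [0.5082 0.1665 0.288 ] rpy [-3.1415e+00  4.0000e-04 -2.7819e+00] F [-0.1  0.5 -2. ] M [-0.01 -0.08  0.  ] w 0.0078 gf 45.0 q [ 0.68  0.1  -0.23  0.   -1.23 -1.89]
dxyz [ 0.2 -0.3 28. ] rot [-0.0001  0.0004  0.0009]
```

>>> jog_arm:
  targets:
    - {"dx": 0,"dy": 0,"dz": 5,"rx": 0,"ry": 0,"rz": 0,"gripper": 1}
    - {"dx": 0,"dy": 0,"dz": 10,"rx": 0,"ry": 0,"rz": 0,"gripper": 1}
    - {"dx": 0,"dy": 0,"dz": 15,"rx": 0,"ry": 0,"rz": 0,"gripper": 1}
    - {"dx": 0,"dy": 0,"dz": 20,"rx": 0,"ry": 0,"rz": 0,"gripper": 1}
    - {"dx": 0,"dy": 0,"dz": 24,"rx": 0,"ry": 0,"rz": 0,"gripper": 1}
    - {"dx": 0,"dy": 0,"dz": 27,"rx": 0,"ry": 0,"rz": 0,"gripper": 1}
    - {"dx": 0,"dy": 0,"dz": 29,"rx": 0,"ry": 0,"rz": 0,"gripper": 1}
    - {"dx": 0,"dy": 0,"dz": 29,"rx": 0,"ry": 0,"rz": 0,"gripper": 1}

```text
t: 48.68
eef_pos: [0.5081, 0.1664, 0.2591]
ee_rot: [-3.141, -0.0, -2.782]
force: [0.4, 0.1, -1.6]
width: 0.0076
gripper_force: 45.0
```

Run:
```python
from h import *
st(); go(*seat(-.0055,0,-.05))
```

```text
t 48.68 p [0.5081 0.1664 0.2591] rpy [-3.1414e+00 -1.0000e-04 -2.7819e+00] F [ 0.4  0.1 -1.6] M [-0.01 -0.12  0.  ] w 0.0076 gf 45.0 q [ 0.68  0.12 -0.28  0.   -1.17 -1.89]
dxyz [ 0.1 -0.2  1.1] rot [-0.0002 -0.0001  0.0009]
```

>>> jog_arm:
  targets:
    - {"dx": 0,"dy": 0,"dz": 1,"rx": 0,"ry": 0,"rz": 0,"gripper": 1}
    - {"dx": 0,"dy": 0,"dz": 1.5,"rx": 0,"ry": 0,"rz": 0,"gripper": 1}
    - {"dx": 0,"dy": 0,"dz": 1.5,"rx": 0,"ry": 0,"rz": 0,"gripper": 1}
    - {"dx": 0,"dy": 0,"dz": 1.5,"rx": 0,"ry": 0,"rz": 0,"gripper": 0.88}
    - {"dx": 0,"dy": 0,"dz": 1.5,"rx": 0,"ry": 0,"rz": 0,"gripper": 0.8}
    - {"dx": 0,"dy": 0,"dz": 1.5,"rx": 0,"ry": 0,"rz": 0,"gripper": 0.75}
    - {"dx": 0,"dy": 0,"dz": 1.5,"rx": 0,"ry": 0,"rz": 0,"gripper": 0.7}
    - {"dx": 0,"dy": 0,"dz": 1.5,"rx": 0,"ry": 0,"rz": 0,"gripper": 0.7}

```text
t: 49.35
eef_pos: [0.5082, 0.1665, 0.2581]
ee_rot: [-3.142, 0.001, -2.782]
force: [0.3, -0.2, -0.0]
width: 0.0252
gripper_force: 0.0
```

>>> jog_arm:
  targets:
    - {"dx": 0,"dy": 0,"dz": 0,"rx": 0,"ry": 0,"rz": 0,"gripper": 0.7}
    - {"dx": 0,"dy": 0,"dz": -5,"rx": 0,"ry": 0,"rz": 0,"gripper": 0.7}
    - {"dx": 0,"dy": 0,"dz": -20,"rx": 0,"ry": 0,"rz": 0,"gripper": 0.7}
    - {"dx": 0,"dy": 0,"dz": -45,"rx": 0,"ry": 0,"rz": 0,"gripper": 0.7}
    - {"dx": 0,"dy": 0,"dz": -75,"rx": 0,"ry": 0,"rz": 0,"gripper": 0.6}
    - {"dx": 0,"dy": 0,"dz": -105,"rx": 0,"ry": 0,"rz": 0,"gripper": 0.6}
    - {"dx": 0,"dy": 0,"dz": -125,"rx": 0,"ry": 0,"rz": 0,"gripper": 0.6}
    - {"dx": 0,"dy": 0,"dz": -140,"rx": 0,"ry": 0,"rz": 0,"gripper": 0.6}

```text
t: 50.02
eef_pos: [0.5085, 0.1665, 0.4011]
ee_rot: [3.141, 0.004, -2.782]
force: [-0.1, 0.7, -0.1]
width: 0.035
gripper_force: 0.0
```

Run:
```python
from h import *
st()
p=SLOT+R.from_euler('z',MY).apply([-.06,-.16,.225]); print(p); go(p,[np.pi,0,-2.782])
```

```text
t 50.02 p [0.5085 0.1665 0.4011] rpy [ 3.1412  0.0036 -2.7818] F [-0.1  0.7 -0.1] M [ 0.07 -0.17 -0.01] w 0.035 gf 0.0 q [ 0.68  0.06 -0.03  0.   -1.48 -1.89]
[0.67698007 0.17131179 0.4       ]
dxyz [-159.4  -54.8    1.6] rot [0.0004 0.0036 0.0002]
```

>>> jog_arm:
  targets:
    - {"dx": -30,"dy": -10,"dz": 0,"rx": 0,"ry": 0,"rz": 0,"gripper": 0.6}
    - {"dx": -60,"dy": -20,"dz": 0,"rx": 0,"ry": 0,"rz": 0,"gripper": 0.6}
    - {"dx": -90,"dy": -30,"dz": 0,"rx": 0,"ry": 0,"rz": 0,"gripper": 0.6}
    - {"dx": -120,"dy": -40,"dz": 0,"rx": 0,"ry": 0,"rz": 0,"gripper": 0.6}
    - {"dx": -150,"dy": -50,"dz": 0,"rx": 0,"ry": 0,"rz": 0,"gripper": 0.6}
    - {"dx": -160,"dy": -55,"dz": 0,"rx": 0,"ry": 0,"rz": 0,"gripper": 0.6}
    - {"dx": -160,"dy": -55,"dz": 0,"rx": 0,"ry": 0,"rz": 0,"gripper": 0.6}
    - {"dx": -160,"dy": -55,"dz": 0,"rx": 0,"ry": 0,"rz": 0,"gripper": 0.6}

```text
t: 50.68
eef_pos: [0.6777, 0.1711, 0.397]
ee_rot: [-3.141, -0.002, -2.783]
force: [-0.7, -0.2, 0.3]
width: 0.0349
gripper_force: 0.0
```

Run:
```python
from h import *
st(); f=grab('wrist'); cv2.imwrite('pics/w10.png',cv2.resize(f['frame'][20:230,180:480,::-1],None,fx=2,fy=2))
q=R.from_euler('z',-MY).apply(cloud(f,True).reshape(-1,3)-SLOT).reshape(400,640,3)*1000
def rp(n,m): e=q[m]; print(n,len(e),np.round(np.percentile(e,[2,50,98],axis=0),1).tolist() if len(e) else '')
z=q[...,2]
rp('pin top',(z>88)&(z<100)&(q[...,1]<-40)&(q[...,0]<0))
near=np.hypot(q[...,0]+7.5,q[...,1]+78)
rp('hub',(near<14)&(z>30)&(z<110))
rp('tongue',(near>20)&(near<70)&(z>48)&(z<80)&(q[...,0]>5))
rp('tab',(abs(q[...,1])<30)&(abs(q[...,0]+5)<20)&(z>60)&(z<110))
rp('plate top',(abs(q[...,1])<60)&(abs(q[...,0]+5)<6)&(z>40)&(z<55))
```

```text
t 50.68 p [0.6777 0.1711 0.397 ] rpy [-3.1412e+00 -1.5000e-03 -2.7827e+00] F [-0.7 -0.2  0.3] M [ 0.1  -0.16  0.04] w 0.0349 gf 0.0 q [ 0.53  0.36  0.33  0.   -1.55 -1.74]
pin top 208 [[-51.0, -84.6, 91.8], [-45.2, -78.6, 95.0], [-39.2, -72.4, 96.7]]
hub 650 [[-20.3, -90.2, 55.2], [-7.7, -78.0, 62.3], [5.1, -65.7, 64.4]]
tongue 433 [[9.9, -105.7, 48.1], [24.6, -77.8, 59.0], [39.9, -31.8, 60.7]]
tab 646 [[-9.5, -18.6, 62.9], [-7.6, -3.5, 95.5], [-1.6, 15.9, 98.4]]
plate top 375 [[-9.4, -53.9, 40.6], [-5.7, -22.7, 46.9], [0.7, 37.8, 54.0]]
```

View pics/w10.png

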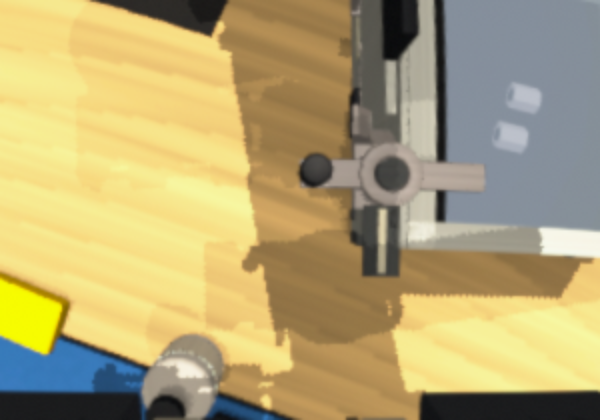

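The shutter is home, with its tab top 97 mm above the slot centre as expected. The collar is at about 0 rad with its pin at (316,170) in the crop, and both nuts are visible in the tub. Next I'll turn the collar.

```bash
cat >> h.py <<'E'
def pin(th,z=.091,r=.038):
    return SLOT+R.from_euler('z',MY).apply([-.0075-r*np.cos(th),-.078-r*np.sin(th),z]),[np.pi,0,-1.997]
E
python3 - <<'E'
from h import *
go(*pin(0,.13)); 
for t in (.2,.4,.6,.8,1.0,1.2,1.4,1.6): go(*pin(t),pin(0))
E
```

```text
dxyz [82.1 14.7 92.8] rot [-1.000e-04 -4.000e-04 -7.852e-01]
dxyz [-5.9 -4.8 -0. ] rot [0. 0. 0.]
dxyz [-12.6  -8.3  -0. ] rot [0. 0. 0.]
dxyz [-19.9 -10.5  -0. ] rot [0. 0. 0.]
dxyz [-27.4 -11.1  -0. ] rot [0. 0. 0.]
dxyz [-35.  -10.3  -0. ] rot [0. 0. 0.]
dxyz [-42.2  -7.9  -0. ] rot [0. 0. 0.]
dxyz [-48.8  -4.2  -0. ] rot [0. 0. 0.]
dxyz [-54.5   0.8   0. ] rot [0. 0. 0.]
```

```bash
sed -i 's/-1.997\]/-3.567]/' h.py
python3 - <<'E'
from h import *
go(*pin(0,.13)); 
for t in (.2,.4,.6,.8,1.0,1.2,1.4,1.6): go(*pin(t),pin(0))
E
```

```text
dxyz [82.1 14.7 92.8] rot [-4.000e-04 -3.000e-04  7.848e-01]
dxyz [-4.8  5.9  0. ] rot [0. 0. 0.]
dxyz [-8.4 12.6  0. ] rot [0. 0. 0.]
dxyz [-10.5  19.9   0. ] rot [0. 0. 0.]
dxyz [-11.2  27.4   0. ] rot [0. 0. 0.]
dxyz [-10.3  35.    0. ] rot [0. 0. 0.]
dxyz [-8.  42.2  0. ] rot [0. 0. 0.]
dxyz [-4.2 48.8  0. ] rot [0. 0. 0.]
dxyz [ 0.7 54.5  0. ] rot [0. 0. 0.]
```

>>> jog_arm:
  targets:
    - {"dx": 15,"dy": 3,"dz": 5,"rx": 0,"ry": 0,"rz": 0.1,"gripper": 0.5}
    - {"dx": 30,"dy": 6,"dz": 10,"rx": 0,"ry": 0,"rz": 0.2,"gripper": 0.5}
    - {"dx": 45,"dy": 8,"dz": 20,"rx": 0,"ry": 0,"rz": 0.3,"gripper": 0.5}
    - {"dx": 60,"dy": 11,"dz": 35,"rx": 0,"ry": 0,"rz": 0.4,"gripper": 0.5}
    - {"dx": 75,"dy": 13,"dz": 50,"rx": 0,"ry": 0,"rz": 0.52,"gripper": 0.5}
    - {"dx": 82,"dy": 15,"dz": 65,"rx": 0,"ry": 0,"rz": 0.64,"gripper": 0.5}
    - {"dx": 82,"dy": 15,"dz": 80,"rx": 0,"ry": 0,"rz": 0.75,"gripper": 0.5}
    - {"dx": 82,"dy": 15,"dz": 88,"rx": 0,"ry": 0,"rz": 0.785,"gripper": 0.5}

```text
t: 51.4
eef_pos: [0.5932, 0.1564, 0.3101]
ee_rot: [3.14, 0.0, 2.711]
force: [0.6, 0.4, -0.1]
width: 0.0437
gripper_force: 0.0
```

>>> jog_arm:
  targets:
    - {"dx": 0,"dy": 0,"dz": 0,"rx": 0,"ry": 0,"rz": 0,"gripper": 0.5}
    - {"dx": 0,"dy": 0,"dz": 0,"rx": 0,"ry": 0,"rz": 0,"gripper": 0.5}
    - {"dx": 0,"dy": 0,"dz": 0,"rx": 0,"ry": 0,"rz": 0,"gripper": 0.5}
    - {"dx": 0,"dy": 0,"dz": 0,"rx": 0,"ry": 0,"rz": 0,"gripper": 0.5}
    - {"dx": 0,"dy": 0,"dz": 0,"rx": 0,"ry": 0,"rz": 0,"gripper": 0.5}
    - {"dx": 0,"dy": 0,"dz": 0,"rx": 0,"ry": 0,"rz": 0,"gripper": 0.5}
    - {"dx": 0,"dy": 0,"dz": 0,"rx": 0,"ry": 0,"rz": 0,"gripper": 0.5}
    - {"dx": 0,"dy": 0,"dz": 0,"rx": 0,"ry": 0,"rz": 0,"gripper": 0.5}

```text
t: 52.07
eef_pos: [0.5953, 0.1565, 0.3101]
ee_rot: [3.141, 0.0, 2.716]
force: [-0.1, -0.3, -0.1]
width: 0.0437
gripper_force: 0.0
```

Run:
```python
from h import *
st(); go(*pin(0))
```

```text
t 52.07 p [0.5953 0.1565 0.3101] rpy [3.1414e+00 3.0000e-04 2.7164e+00] F [-0.1 -0.3 -0.1] M [-0.09 -0.13  0.02] w 0.0437 gf 0.0 q [ 0.57  0.23 -0.03  0.   -1.31 -2.57]
dxyz [ 0.  -0.4 44.1] rot [0.0002 0.0003 0.0002]
```

Descend, grip lightly, then follow the arc.

>>> jog_arm:
  force: 15
  targets:
    - {"dx": 0,"dy": 0,"dz": 15,"rx": 0,"ry": 0,"rz": 0,"gripper": 0.5}
    - {"dx": 0,"dy": 0,"dz": 32,"rx": 0,"ry": 0,"rz": 0,"gripper": 0.5}
    - {"dx": 0,"dy": 0,"dz": 42,"rx": 0,"ry": 0,"rz": 0,"gripper": 0.5}
    - {"dx": 0,"dy": 0,"dz": 44,"rx": 0,"ry": 0,"rz": 0,"gripper": 0.6}
    - {"dx": 0,"dy": 0,"dz": 44,"rx": 0,"ry": 0,"rz": 0,"gripper": 0.65}
    - {"dx": 0,"dy": 0,"dz": 44,"rx": 0,"ry": 0,"rz": 0,"gripper": 0.7}
    - {"dx": 0,"dy": 0,"dz": 44,"rx": 0,"ry": 0,"rz": 0,"gripper": 0.75}
    - {"dx": 0,"dy": 0,"dz": 44,"rx": 0,"ry": 0,"rz": 0,"gripper": 0.8}

```text
t: 52.73
eef_pos: [0.5956, 0.1567, 0.267]
ee_rot: [3.14, 0.001, 2.716]
force: [-0.4, -0.4, 0.6]
width: 0.0204
gripper_force: 0.0
```

>>> jog_arm:
  force: 15
  targets:
    - {"dx": 0,"dy": 0,"dz": 0,"rx": 0,"ry": 0,"rz": 0,"gripper": 0.9}
    - {"dx": 0,"dy": 0,"dz": 0,"rx": 0,"ry": 0,"rz": 0,"gripper": 0.95}
    - {"dx": 0,"dy": 0,"dz": 0,"rx": 0,"ry": 0,"rz": 0,"gripper": 0.95}
    - {"dx": 0,"dy": 0,"dz": 0,"rx": 0,"ry": 0,"rz": 0,"gripper": 0.95}
    - {"dx": -1.2,"dy": 1.5,"dz": 0,"rx": 0,"ry": 0,"rz": 0,"gripper": 0.95}
    - {"dx": -2.5,"dy": 3,"dz": 0,"rx": 0,"ry": 0,"rz": 0,"gripper": 0.95}
    - {"dx": -4.8,"dy": 5.9,"dz": 0,"rx": 0,"ry": 0,"rz": 0,"gripper": 0.95}
    - {"dx": -6.8,"dy": 9.2,"dz": 0,"rx": 0,"ry": 0,"rz": 0,"gripper": 0.95}

```text
t: 53.4
eef_pos: [0.6052, 0.1605, 0.2665]
ee_rot: [-3.139, 0.001, 2.716]
force: [0.2, -7.7, 4.3]
width: 0.0132
gripper_force: 15.0
```

Run:
```python
from h import *
st(); go(*pin(.3)); go(*pin(0)); grab('top')
for t in (.4,.6,.8,1.0,1.2,1.4,1.5,1.6): go(*pin(t),pin(.3))
```

```text
t 53.4 p [0.6052 0.1605 0.2665] rpy [-3.1392e+00  9.0000e-04  2.7162e+00] F [ 0.2 -7.7  4.3] M [-2.96 -0.01  0.2 ] w 0.0132 gf 15.0 q [ 0.57  0.27 -0.08  0.   -1.23 -2.57]
dxyz [0.6 0.9 0.5] rot [-0.0024  0.0009  0.0001]
dxyz [ 7.4 -8.2  0.5] rot [-0.0024  0.0009  0.0001]
dxyz [-1.6  3.4  0. ] rot [0. 0. 0.]
dxyz [-3.8 10.7  0. ] rot [0. 0. 0.]
dxyz [-4.4 18.3  0. ] rot [0. 0. 0.]
dxyz [-3.5 25.8  0. ] rot [0. 0. 0.]
dxyz [-1.2 33.   0. ] rot [0. 0. 0.]
dxyz [ 2.5 39.6  0. ] rot [0. 0. 0.]
dxyz [ 4.9 42.6  0. ] rot [0. 0. 0.]
dxyz [ 7.5 45.4  0. ] rot [0. 0. 0.]
```

>>> jog_arm:
  targets:
    - {"dx": -1.6,"dy": 3.4,"dz": 0,"rx": 0,"ry": 0,"rz": 0,"gripper": 0.95}
    - {"dx": -2.8,"dy": 7,"dz": 0,"rx": 0,"ry": 0,"rz": 0,"gripper": 0.95}
    - {"dx": -3.8,"dy": 10.7,"dz": 0,"rx": 0,"ry": 0,"rz": 0,"gripper": 0.95}
    - {"dx": -4.3,"dy": 14.5,"dz": 0,"rx": 0,"ry": 0,"rz": 0,"gripper": 0.95}
    - {"dx": -4.4,"dy": 18.3,"dz": 0,"rx": 0,"ry": 0,"rz": 0,"gripper": 0.95}
    - {"dx": -4.1,"dy": 22,"dz": 0,"rx": 0,"ry": 0,"rz": 0,"gripper": 0.95}
    - {"dx": -3.5,"dy": 25.8,"dz": 0,"rx": 0,"ry": 0,"rz": 0,"gripper": 0.95}
    - {"dx": -3.5,"dy": 25.8,"dz": 0,"rx": 0,"ry": 0,"rz": 0,"gripper": 0.95}

```text
t: 54.12
eef_pos: [0.62, 0.1836, 0.2665]
ee_rot: [-3.141, 0.002, 2.716]
force: [2.0, -3.9, 3.8]
width: 0.0134
gripper_force: 15.0
```

Run:
```python
from h import *
st(); go(*pin(1.0))
for t in (1.1,1.2,1.3,1.4,1.5,1.6,1.65): go(*pin(t),pin(1.))
```

```text
t 54.12 p [0.62   0.1836 0.2665] rpy [-3.1411e+00  1.8000e-03  2.7164e+00] F [ 2.  -3.9  3.8] M [-1.56 -0.89  0.07] w 0.0134 gf 15.0 q [ 0.59  0.3  -0.03  0.   -1.24 -2.59]
dxyz [ 1.  -0.4  0.5] rot [-0.0005  0.0018  0.0002]
dxyz [1.  3.7 0. ] rot [0. 0. 0.]
dxyz [2.3 7.2 0. ] rot [0. 0. 0.]
dxyz [ 4.  10.6  0. ] rot [0. 0. 0.]
dxyz [ 6.1 13.8  0. ] rot [0. 0. 0.]
dxyz [ 8.4 16.8  0. ] rot [0. 0. 0.]
dxyz [11.  19.6  0. ] rot [0. 0. 0.]
dxyz [12.4 20.8  0. ] rot [0. 0. 0.]
```

>>> jog_arm:
  targets:
    - {"dx": 1.3,"dy": 3.7,"dz": 0,"rx": 0,"ry": 0,"rz": 0,"gripper": 0.95}
    - {"dx": 2.8,"dy": 7.2,"dz": 0,"rx": 0,"ry": 0,"rz": 0,"gripper": 0.95}
    - {"dx": 4.7,"dy": 10.6,"dz": 0,"rx": 0,"ry": 0,"rz": 0,"gripper": 0.95}
    - {"dx": 6.8,"dy": 13.8,"dz": 0,"rx": 0,"ry": 0,"rz": 0,"gripper": 0.95}
    - {"dx": 9.1,"dy": 16.8,"dz": 0,"rx": 0,"ry": 0,"rz": 0,"gripper": 0.95}
    - {"dx": 11.2,"dy": 19,"dz": 0,"rx": 0,"ry": 0,"rz": 0,"gripper": 0.95}
    - {"dx": 11.8,"dy": 19.6,"dz": 0,"rx": 0,"ry": 0,"rz": 0,"gripper": 0.95}
    - {"dx": 11.8,"dy": 19.6,"dz": 0,"rx": 0,"ry": 0,"rz": 0,"gripper": 0.95}

```text
t: 54.78
eef_pos: [0.617, 0.2055, 0.2665]
ee_rot: [-3.14, 0.002, 2.716]
force: [3.1, -8.2, 3.5]
width: 0.0134
gripper_force: 15.0
```

Run:
```python
from h import *
s=st(); go(*pin(1.57)); q=R.from_euler('z',-MY).apply(s['eef_pos']-SLOT)*1000; print(q,np.arctan2(-(q[1]+78),-(q[0]+7.5)))
```

```text
t 54.78 p [0.617  0.2055 0.2665] rpy [-3.1403e+00  2.0000e-03  2.7162e+00] F [ 3.1 -8.2  3.5] M [-2.7  -1.06  0.09] w 0.0134 gf 15.0 q [ 0.62  0.31 -0.02  0.   -1.24 -2.62]
dxyz [-0.6 -0.4  0.5] rot [-0.0013  0.002   0.    ]
[  -6.88301345 -115.84976771   91.46144301] 1.5870958168691278
```

Angle is about 1.58 with the collar at its stop. I'll release, rise and check.

>>> jog_arm:
  targets:
    - {"dx": 0,"dy": 0,"dz": 0,"rx": 0,"ry": 0,"rz": 0,"gripper": 0.8}
    - {"dx": 0,"dy": 0,"dz": 0,"rx": 0,"ry": 0,"rz": 0,"gripper": 0.75}
    - {"dx": 0,"dy": 0,"dz": 0,"rx": 0,"ry": 0,"rz": 0,"gripper": 0.7}
    - {"dx": 0,"dy": 0,"dz": 0,"rx": 0,"ry": 0,"rz": 0,"gripper": 0.65}
    - {"dx": 0,"dy": 0,"dz": 0,"rx": 0,"ry": 0,"rz": 0,"gripper": 0.65}
    - {"dx": 0,"dy": 0,"dz": -10,"rx": 0,"ry": 0,"rz": 0,"gripper": 0.65}
    - {"dx": 0,"dy": 0,"dz": -35,"rx": 0,"ry": 0,"rz": 0,"gripper": 0.65}
    - {"dx": 0,"dy": 0,"dz": -70,"rx": 0,"ry": 0,"rz": 0,"gripper": 0.65}

```text
t: 55.45
eef_pos: [0.6152, 0.2066, 0.3345]
ee_rot: [-3.138, -0.003, 2.716]
force: [1.5, 0.7, -0.9]
width: 0.0303
gripper_force: 0.0
```

>>> jog_arm:
  targets:
    - {"dx": 0,"dy": 0,"dz": -30,"rx": 0,"ry": 0,"rz": 0,"gripper": 0.65}
    - {"dx": -35,"dy": 0,"dz": -60,"rx": 0,"ry": 0,"rz": -0.1,"gripper": 0.65}
    - {"dx": -70,"dy": 0,"dz": -60,"rx": 0,"ry": 0,"rz": -0.2,"gripper": 0.65}
    - {"dx": -100,"dy": 0,"dz": -60,"rx": 0,"ry": 0,"rz": -0.3,"gripper": 0.65}
    - {"dx": -100,"dy": -30,"dz": -60,"rx": 0,"ry": 0,"rz": -0.4,"gripper": 0.65}
    - {"dx": -100,"dy": -40,"dz": -60,"rx": 0,"ry": 0,"rz": -0.5,"gripper": 0.65}
    - {"dx": -100,"dy": -40,"dz": -60,"rx": 0,"ry": 0,"rz": -0.5,"gripper": 0.65}
    - {"dx": -100,"dy": -40,"dz": -60,"rx": 0,"ry": 0,"rz": -0.5,"gripper": 0.65}

```text
t: 56.12
eef_pos: [0.6911, 0.1287, 0.397]
ee_rot: [3.141, 0.001, -3.07]
force: [-0.4, 1.2, -0.6]
width: 0.0306
gripper_force: 0.0
```

Run:
```python
from h import *
st(); f=grab('wrist'); g=grab('top'); s=grab('scene')
q=R.from_euler('z',-MY).apply(cloud(f,True).reshape(-1,3)-SLOT).reshape(400,640,3)*1000; z=q[...,2]
def rp(n,m): e=q[m]; print(n,len(e),np.round(np.percentile(e,[2,50,98],axis=0),1).tolist() if len(e) else '')
rp('pin top',(z>88)&(z<100)&(q[...,1]<-50)&(q[...,1]>-150)&(abs(q[...,0])<60))
rp('tab',(abs(q[...,1])<30)&(abs(q[...,0]+5)<20)&(z>90)&(z<110))
rp('tongue',(q[...,1]>-60)&(q[...,1]<-25)&(abs(q[...,0]+7)<20)&(z>52)&(z<66))
print('boat'); pan(g,BO,BY)
cv2.imwrite('pics/end.png',np.hstack([cv2.resize(f['frame'][10:220,180:480,::-1],(480,336)),cv2.resize(s['frame'][130:290,240:390,::-1],(315,336))]))
```

```text
t 56.12 p [0.6911 0.1287 0.397 ] rpy [ 3.1413e+00  1.3000e-03 -3.0696e+00] F [-0.4  1.2 -0.6] M [ 0.08 -0.14 -0.05] w 0.0306 gf 0.0 q [ 0.46  0.36  0.34  0.   -1.55 -1.96]
pin top 203 [[-14.0, -122.4, 89.1], [-8.4, -116.0, 94.9], [-1.6, -109.7, 96.5]]
tab 196 [[-9.6, -18.4, 90.3], [-6.5, -11.2, 96.8], [-1.5, -2.3, 98.6]]
tongue 440 [[-14.5, -59.4, 53.9], [-8.2, -45.4, 59.1], [-0.7, -31.1, 60.7]]
boat
n 961 127 floor z= [-0.014  0.01   4.541] pitch 0.83 x max 74.4 y [-38.7  39.5]
 ymid -50 0.15918641827894575
 ymid -15 0.7355219544987932
 ymid 15 -0.7131766282571697
```

View pics/end.png

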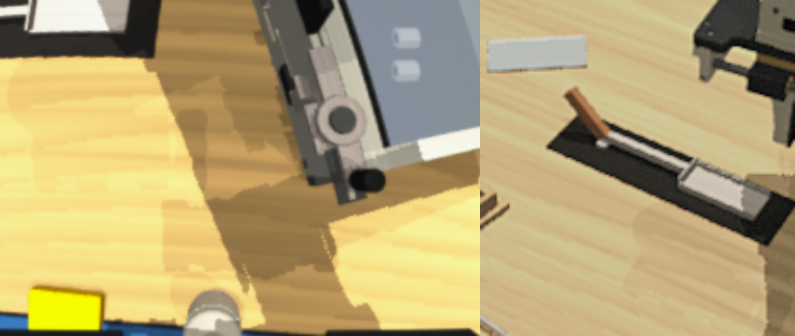

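The collar is locked with its pin at (367,180), the shutter is home, both nuts are in the tub at (405,55), and the boat lies flat on its mat. Handing in.

```bash
python3 -c "
from station import arm
print(arm.job_done())"
```

```text
the job is handed in; nothing more can be done
None
```

I finished the job and handed it in at about 56 s on the robot clock: both nuts are in the tub, the boat is flat on its mat, the shutter is home and the collar reads about 1.55 rad. I judged the lever from the shutter's height alone, saw no sign that the boat touched the cover, and the hand-in returned no verdict.

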